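# Set up a power board for burn-in on the test stand

## Task

Set the power board up on the test stand for its burn-in and start it. Without lifting the board, turn it square by pushing its free near corner round while the opposite corner bears on the locating pins, until it lies snug against all three pins, and then swing the hold-down arm fully over its edge. Next set every heat sink from the mat fully down over a pair of studs on the board, stand the fan bridge over it all, fully down on its two pegs, and only then throw the stand's switch right over; leave the other things on the bench alone.

Things in the scene. Friction and masses are not known exactly. Their poses are not given: they have to be found in the camera images.
- stand: test stand, fixed: a grey deck, top 20 mm above the bench, from x -125 to 110 and y -150 to 150 mm. Origin at bench level under the place of the board's middle; x points away from the robot (give or take its yaw), y left, z up. Three steel locating pins, 10 mm thick, 15 mm tall, stand on the deck at (65, 40), (65, -66) (for the board's far edge) and (35, 80) mm (for its left edge)
- nest (a point): point on the deck's top where the middle of the board's underside, and the middle of the fan bridge's underside, must come. Two round-topped steel pegs for the fan bridge, 8 mm thick and 24 mm tall, stand on the deck 118 mm to its left and right (stand's +y and -y)
- board: power board: green circuit board on an aluminium plate, 120 (x) by 150 mm (y), loose on the deck on 3 mm feet at its corners, top 11 mm above the deck, 0.3 to 0.65 kg. Origin at its far left corner (the one bearing on the pins), at the feet's underside; it reaches to its -x and -y. Nested, its axes are the stand's. It starts turned clockwise by 0.2 to 0.45 rad, the far left corner just short of the pins
- board_mid (a point): middle of the board's underside (of its feet)
- free_corner (a point): the board's near right corner, opposite to its origin, at half the plate's thickness (7 mm above the deck; the plate's edge spans 3 to 11 mm)
- seat0 (a point): far left seat for a heat sink: point on the board's top midway between two round-topped brass studs, 5 mm thick and 12.5 mm tall, which stand 14 mm either way along the board's x. The four seats lie 60 mm apart along the board's x and 72 mm along its y
- seat1 (a point): far right seat for a heat sink: point on the board's top midway between two round-topped brass studs, 5 mm thick and 12.5 mm tall, which stand 14 mm either way along the board's x. The four seats lie 60 mm apart along the board's x and 72 mm along its y
- seat2 (a point): near left seat for a heat sink: point on the board's top midway between two round-topped brass studs, 5 mm thick and 12.5 mm tall, which stand 14 mm either way along the board's x. The four seats lie 60 mm apart along the board's x and 72 mm along its y
- seat3 (a point): near right seat for a heat sink: point on the board's top midway between two round-topped brass studs, 5 mm thick and 12.5 mm tall, which stand 14 mm either way along the board's x. The four seats lie 60 mm apart along the board's x and 72 mm along its y
- hold_down (a joint): hold-down arm, swinging level about an upright pivot beyond the far pins, rad: 0 to 0.3 parked (pointing to the stand's +y), 1.571 (its stop) fully over the board's far edge (pointing to the stand's -x); grows anticlockwise from above. Light friction, stays where left. It passes 2 mm above the board
- hold_knob (a point): top of the arm's upright round black knob, 14 mm thick and 28 mm tall, 36 mm from the pivot; its foot is 39 mm and its top 67 mm above the bench
- hold_pivot (a point): the arm's pivot axis, fixed on the stand at x 92, y 0 mm
- sink0: finned aluminium heat sink, 44 mm (x, along the fins) by 36 mm (y), 28 mm tall, 80 g; two to four alike stand on the mat. Origin at the middle of its underside. Down its middle runs a 12 mm channel with two 9 mm square holes, 14 mm either way along x, through the 5 mm base, for a pair of studs; either way round, any seat. Best gripped across y, on the outer fins
- sink1: finned aluminium heat sink, 44 mm (x, along the fins) by 36 mm (y), 28 mm tall, 80 g; two to four alike stand on the mat. Origin at the middle of its underside. Down its middle runs a 12 mm channel with two 9 mm square holes, 14 mm either way along x, through the 5 mm base, for a pair of studs; either way round, any seat. Best gripped across y, on the outer fins
- sink2: finned aluminium heat sink, 44 mm (x, along the fins) by 36 mm (y), 28 mm tall, 80 g; two to four alike stand on the mat. Origin at the middle of its underside. Down its middle runs a 12 mm channel with two 9 mm square holes, 14 mm either way along x, through the 5 mm base, for a pair of studs; either way round, any seat. Best gripped across y, on the outer fins
- sink3: finned aluminium heat sink, 44 mm (x, along the fins) by 36 mm (y), 28 mm tall, 80 g; two to four alike stand on the mat. Origin at the middle of its underside. Down its middle runs a 12 mm channel with two 9 mm square holes, 14 mm either way along x, through the 5 mm base, for a pair of studs; either way round, any seat. Best gripped across y, on the outer fins
- mat: thin black rubber mat, 215 x 185 x 2 mm, fixed; origin at the middle of its underside. The heat sinks stand on it
- bridge: fan bridge, 0.35 kg: aluminium, 60 mm wide (x), feet 80 mm wide, 276 mm long over its feet (y), two black fans on top. Origin at the middle of its feet's underside. Legs at y -98 and 98 mm, deck top 56, fan tops 68 mm up; 5 mm feet with 12 mm square holes at y -118 and 118 mm for the stand's pegs (either way round). Black handle bar, 14 (x) by 54 mm (y), on the middle, its top 92 mm up
- switch (a joint): the stand's toggle switch on the deck's near right corner, rad: 0 is off (leaning to the stand's -x), 1.0 fully on (leaning to +x). Light friction, stays where left
- switch_tip (a point): tip of the switch's steel lever, which is 45 mm long and stands on a black housing; it travels about 43 mm
- tin: closed flat tin, 80 x 117 x 26 mm; to be left alone. Origin at the middle of its underside
- spray: white spray can, 52 mm thick and 170 mm tall; to be left alone. Origin at the middle of its underside
- reel: solder reel standing on end, 60 mm thick and 39 mm tall; to be left alone. Origin at the middle of its underside

How it is judged:
By the outcome, as a careful person would: the job done as asked, in the order asked, and still so for the second after the job is handed in, with the robot touching nothing.
Of sink0, sink1, sink2, sink3 only 2 to 4 are there at a start; the rules pass over those that are not, and their reading is None.
At some moment in a run one of sink0, sink1, sink2, sink3, bridge may be knocked a few centimetres aside while the robot is not near it.
Once in a run the grip may slacken for a moment while it holds something.
It also fails if it takes over 210 s, if anything falls off the work surface, if the arm or the gripper's body presses on something with over 40 N, if the wrist force passes 120 N, or if a joint passes its speed limit or range.

## Robot

A 7-joint arm with a two-finger parallel gripper is mounted at the origin on the work surface. World frame = base frame: x ahead of the robot, y to its left, z up, the work surface at z = 0. Lengths are in m, angles in rad, forces in N, time in s.
With the tool pointing down it reaches from about 0.4 to 0.85 m from the base axis. Payload 4.4 kg.
Tool frame: the origin (TCP) lies between the finger pads; the fingertips stand 14 mm ahead of it and the grasp point (between the pads) lies 5 mm behind it; x points along the fingers, z is the direction in which the jaws open and shut, and the axes are right-handed (so a half turn about x gives the same grasp; the last joint's range is limited). The gripper opens to 94 mm and grips with 3 to 60 N. Pads are 16 mm wide; open, the fingers measure 119 mm over their backs; the gripper's body (75 mm by 177 mm) begins 78 mm behind the grasp point.
Start: joints at [-1.203, 0.628, 0.038, 1.517, -0.027, 0.996, -0.02], TCP at [0.273, 0.59, 0.219] pointing down, gripper open.
Joint ranges: [-3.06, 3.06], [-0.37, 2.12], [-1.25, 1.32], [0.18, 2.47], [-1.1, 4.24], [0.23, 1.98], [-2.94, 2.94]. Speed limits (rad/s): [2.57, 2.57, 3.14, 3.14, 3.14, 3.14, 3.14].

## Interface

Orientations are given as a unit quaternion [x, y, z, w].
In Python, from cell import sensors, viewer, bot gives the robot as it stands. The module is installed in compiled form; this text tells all that it offers.
- The arm moves only by the tool send_rows, never from a script. Its argument "motion" is a list that holds one entry, the list of rows, each a list of 7 numbers: the shift along the tool's x, y, z in m, then the turn, a rotation vector about the tool's x, y, z in rad, then the closure, from 0 (fully open) to 1 (shut). In form: [[[tx, ty, tz, wx, wy, wz, jaw], ...]]. A call has exactly 10 rows; each row is the pose to reach, as a shift and turn from the pose commanded when the call began, along the tool's axes at that moment; what a row does not reach only later rows make up. A row lasts 1/12 s, in which the tool goes at most 41.7 mm and 7.16 degrees, less where a joint would pass 70% of its speed; a pose out of reach is approached as far as the arm can. A call with a gripper value outside its range is refused whole. The fingers move at their own pace and stop on an object; the grip force is fixed at half the most. Time passes only in rows, so rows that repeat a pose let the fingers close, or fill a call up. It gives the time, the measured TCP pose, the force and the opening at its end, in the units of the state.
- sensors.sense(): the state, without advancing time (a new reading comes with each control period).
- viewer.capture(name): name is "scene" or "top" or "wrist"; returns the picture (480x640x3 uint8, red, green, blue); there is no depth.
- viewer.camera_model(name): a dict with "fx", "fy", "cx", "cy" (pixels), "R" (3x3) and "t" (3): a world point X has camera coordinates R X + t. Camera axes: x right, y down, z forward; pixel columns grow to the right and rows downward; lengths in m; the calibration is good to about 2 mm. A picture is of the moment at which its call begins: read the wrist's pose just before it. camera_model takes no time and is no camera call; for the wrist camera it gives the pose at the moment of the call.
- bot.hand_in(): hands the job in, once; it reports no verdict.
The state is a dict: "t": time; "q": joint angles; "joint_vel": joint speeds; "effort": joint torques, N m; "eef_pos": TCP position; "ee_rot": TCP orientation; "force": force on the tool from outside, world axes, zero at the start; "torque": the same for the moment, N m; "gripper_width": opening from 0.0 (shut) to 1.0 (fully open).
Only numpy, scipy, OpenCV 4.12 (cv2) and the standard library are available. Lean on these libraries where they do the work, as an engineer would, in place of code of your own. Each camera call takes 0.05 s, during which the arm holds its last target.

## Working session

There is one attempt and no reset: what is moved stays moved. The work goes in short steps, Python scripts to look and compute and a tool call to move; the robot and the scene stay as the last step left them, time stands still between calls to the robot, and variables do not carry over. Pictures are saved under pics/ and viewed, and the job is handed in when it is done.

Besides the shell and the picture viewer there is one more tool, called after "Call:" as name(argument=value, ...) on one line, values as JSON. send_rows: Moves the arm, as the interface text tells. Its arguments: {"type":"object","properties":{"motion":{"type":"array","items":{"type":"array","items":{"type":"array","items":{"type":"number"}}}}},"required":["motion"]}

```bash
ls -la; mkdir -p pics
python3 - <<'E'
from cell import sensors, viewer, bot
import cv2
s=sensors.sense()
for k,v in s.items(): print(k,v)
for n in ["scene","top","wrist"]:
    im=viewer.capture(n); cv2.imwrite(f"pics/{n}0.png",im[:,:,::-1]); print(n,viewer.camera_model(n))
E
```

```text
total 12
drwxr-xr-x  3 agent agent 4096 Dec  6 16:12 .
drwxr-xr-x 23 root  root  4096 Dec  6 16:12 ..
drwxr-xr-x  2 agent agent 4096 Dec  6 16:12 pics
t 0.0
q [-1.20277242  0.62929054  0.03844843  1.51837512 -0.02702086  0.9962894
 -0.02000181]
joint_vel [ 0.00137111  0.00075258 -0.00102309  0.00155134 -0.00121807 -0.00093818
  0.00067094]
effort [-5.18467859e-04 -5.49704397e+01  1.14266966e+00 -1.86628175e+01
 -5.23264578e-02  2.36650062e-02  1.76539634e-04]
eef_pos [0.27292485 0.58921775 0.21858796]
ee_rot [-0.38102358  0.59644216  0.38031676  0.59534607]
force [-0.11498607  0.30309081 -0.12076057]
torque [ 0.01394614 -0.00613612 -0.01776183]
gripper_width 1.0007676908679792
scene {'fx': 530.576032510845, 'fy': 530.576032510845, 'cx': 314.68736837977485, 'cy': 237.39288242914637, 'R': array([[-0.80021532,  0.59962044, -0.01052469],
       [ 0.44822517,  0.5863291 , -0.67476839],
       [-0.39843399, -0.54467743, -0.7379545 ]]), 't': array([ 0.49060181, -0.21982809,  1.29708282])}
top {'fx': 573.0852573436542, 'fy': 573.0852573436542, 'cx': 328.17289415124753, 'cy': 229.84621715792437, 'R': array([[-5.68280362e-04, -9.99999733e-01,  4.60482305e-04],
       [-9.97093725e-01,  5.31548089e-04, -7.61828108e-02],
       [ 7.61825456e-02, -5.02437212e-04, -9.97093761e-01]]), 't': array([0.02552917, 0.61688046, 1.39034845])}
wrist {'fx': 426.2536355364239, 'fy': 426.2536355364239, 'cx': 313.97457563040496, 'cy': 243.07676215465233, 'R': array([[ 0.42023983,  0.90740914, -0.00267267],
       [ 0.87056795, -0.40234364,  0.28325083],
       [ 0.25594906, -0.12136002, -0.95904214]]), 't': array([-0.64812968, -0.0291347 ,  0.39355155])}
```

View pics/top0.png

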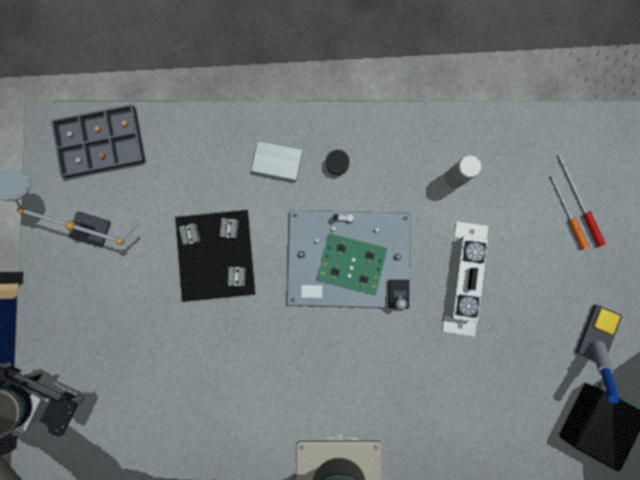

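View pics/scene0.png

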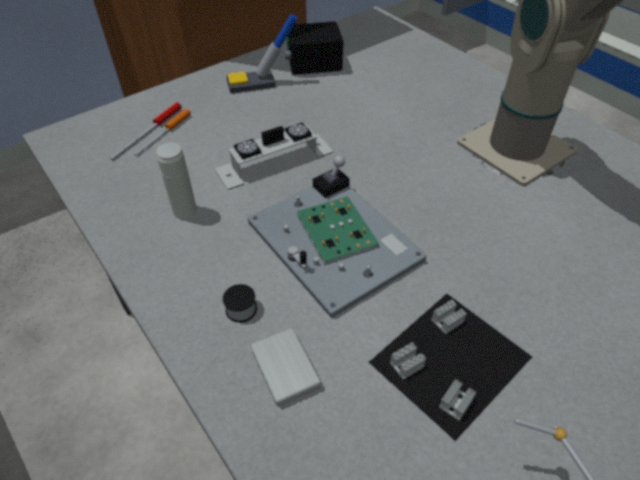

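View pics/wrist0.png

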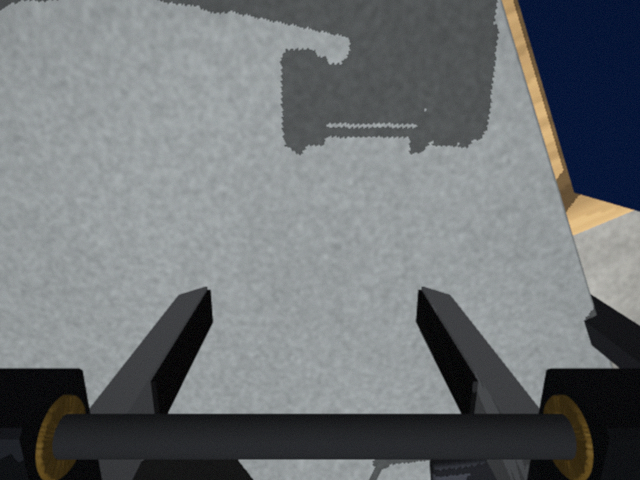

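```bash
cat > h.py <<'E'
import numpy as np, cv2
from scipy.spatial.transform import Rotation as Rot
from cell import sensors, viewer, bot
def ray(cm,u,v):
    R,t=np.array(cm['R']),np.array(cm['t'])
    d=R.T@np.array([(u-cm['cx'])/cm['fx'],(v-cm['cy'])/cm['fy'],1.0]); c=-R.T@t
    return c,d
def onz(cm,u,v,z):
    c,d=ray(cm,u,v); return c+d*(z-c[2])/d[2]
def proj(cm,X):
    p=np.array(cm['R'])@np.array(X)+np.array(cm['t']); return np.array([cm['fx']*p[0]/p[2]+cm['cx'],cm['fy']*p[1]/p[2]+cm['cy']])
def tri(cms,uvs):
    A=np.zeros((3,3));b=np.zeros(3)
    for cm,uv in zip(cms,uvs):
        c,d=ray(cm,*uv); d/=np.linalg.norm(d); P=np.eye(3)-np.outer(d,d); A+=P;b+=P@c
    X=np.linalg.solve(A,b); return X,[np.round(proj(c,X)-u,1) for c,u in zip(cms,uvs)]
def crop(im,x0,y0,x1,y1,k,name,pts=()):
    c=cv2.resize(im[y0:y1,x0:x1],None,fx=k,fy=k,interpolation=cv2.INTER_CUBIC)[:,:,::-1].copy()
    for p in pts: cv2.circle(c,(int((p[0]-x0+.5)*k),int((p[1]-y0+.5)*k)),3,(0,0,255),1)
    # ticks
    for u in range((x0+9)//10*10,x1,10): cv2.putText(c,str(u),(int((u-x0)*k),8),0,.3,(0,255,255),1); cv2.line(c,(int((u-x0+.5)*k),10),(int((u-x0+.5)*k),14),(0,255,255),1)
    for v in range((y0+9)//10*10,y1,10): cv2.putText(c,str(v),(0,int((v-y0+.5)*k)+3),0,.3,(0,255,255),1)
    cv2.imwrite('pics/'+name+'.png',c)
def down(yaw):
    """tool x down; tool z (jaw axis) at angle yaw in world xy"""
    z=np.array([np.cos(yaw),np.sin(yaw),0]);x=np.array([0,0,-1.]);y=np.cross(z,x)
    return Rot.from_matrix(np.stack([x,y,z],1))
def st():
    s=sensors.sense(); R=Rot.from_quat(s['ee_rot']); return s,R
def jawyaw(R):
    z=R.as_matrix()[:,2]; return np.arctan2(z[1],z[0])
def to(pos,yaw=None,Rt=None):
    """print shift & rotvec in the tool axes from measured pose to target"""
    s,R=st(); p=np.array(s['eef_pos'])
    if Rt is None: Rt=down(jawyaw(R) if yaw is None else yaw)
    d=R.inv().apply(np.array(pos)-p); w=(R.inv()*Rt).as_rotvec()
    print('t',round(s['t'],2),'p',np.round(p,4),'yaw',round(jawyaw(R),3),'F',np.round(s['force'],1),'g',round(s['gripper_width'],3),'q',np.round(s['q'],2))
    print('  shift',np.round(d,4),'rot',np.round(w,4)); return d,w
E
python3 - <<'E'
from h import *
im=cv2.imread('pics/top0.png')[:,:,::-1]
crop(im,280,200,420,320,5,'c1')
crop(im,165,200,265,310,5,'c2')
crop(im,430,210,500,345,4,'c3')
im=cv2.imread('pics/scene0.png')[:,:,::-1]
crop(im,240,160,440,320,4,'c4')
E
```

```text
(no output)
```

View pics/c1.png

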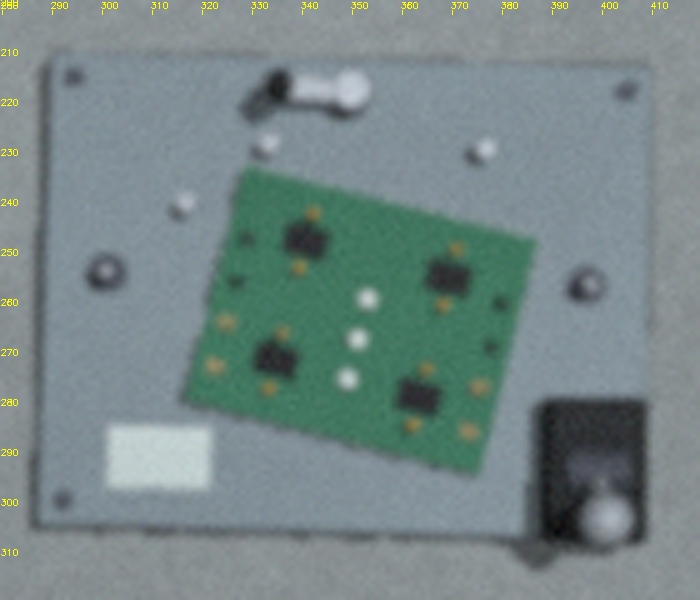

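View pics/c2.png

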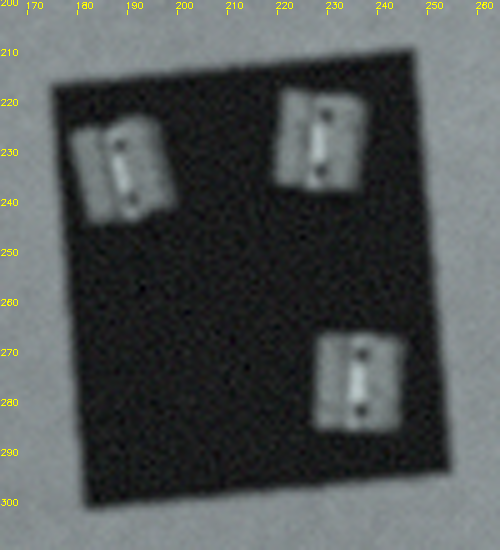

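View pics/c4.png

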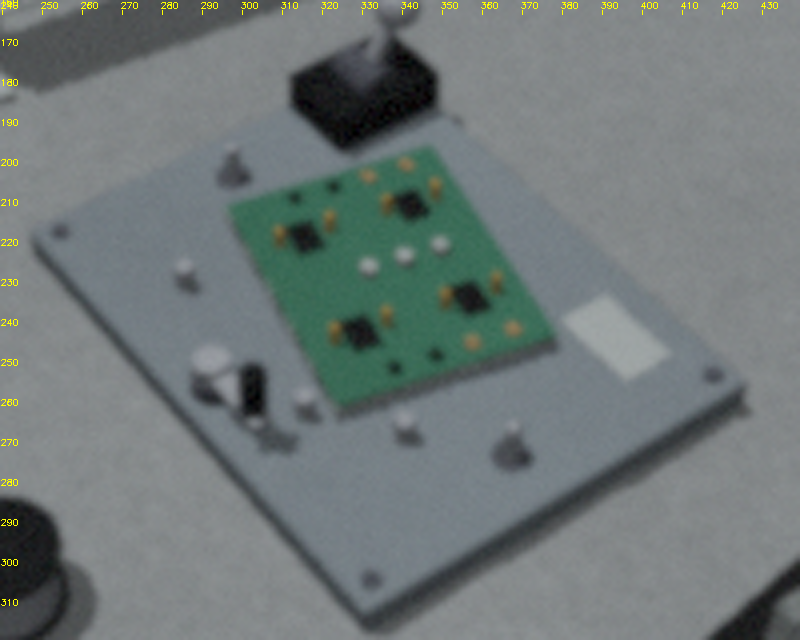

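View pics/c3.png

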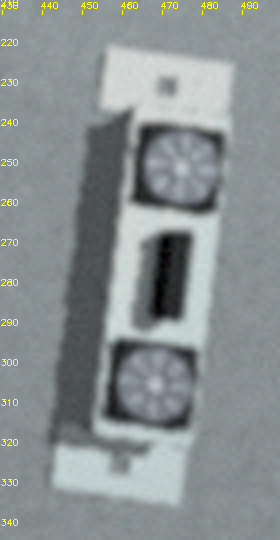

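```bash
cat > m1.py <<'E'
from h import *
im=viewer.capture('top'); cm=viewer.camera_model('top')
hsv=cv2.cvtColor(im,cv2.COLOR_RGB2HSV)
# board
g=cv2.inRange(hsv,(40,70,40),(90,255,255)); g=cv2.morphologyEx(g,cv2.MORPH_CLOSE,np.ones((9,9)))
c=max(cv2.findContours(g,0,1)[0],key=cv2.contourArea); r=cv2.minAreaRect(c); print('board rect',r)
b=[onz(cm,*p,0.031)[:2] for p in cv2.boxPoints(r)]; print(np.round(b,4)); print([round(np.linalg.norm(b[i]-b[(i+1)%4]),4) for i in range(4)],'mid',np.mean(b,0).round(4))
# mat
k=cv2.inRange(hsv,(0,0,0),(180,255,45)); k[:, :165]=0; k[:,270:]=0;k[:200]=0;k[310:]=0
k=cv2.morphologyEx(k,cv2.MORPH_CLOSE,np.ones((25,25)))
c=max(cv2.findContours(k,0,1)[0],key=cv2.contourArea); r=cv2.minAreaRect(c); print('mat',r)
b=[onz(cm,*p,0.002)[:2] for p in cv2.boxPoints(r)]; print(np.round(b,4));print([round(np.linalg.norm(b[i]-b[(i+1)%4]),4) for i in range(4)],'mid',np.mean(b,0).round(4))
# sinks
m=cv2.inRange(cv2.cvtColor(im,cv2.COLOR_RGB2GRAY),75,255); poly=np.zeros_like(m); cv2.fillPoly(poly,[cv2.boxPoints(r).astype(int)],255); poly=cv2.erode(poly,np.ones((5,5)))
m=m&poly
for c in cv2.findContours(m,0,1)[0]:
    if cv2.contourArea(c)>80:
        rr=cv2.minAreaRect(c); b=np.array([onz(cm,*p,0.030)[:2] for p in cv2.boxPoints(rr)]); e=b[1]-b[0],b[2]-b[1]
        L=max(e,key=np.linalg.norm)
        print('sink mid',b.mean(0).round(4),[round(np.linalg.norm(x),4) for x in e],'xaxis yaw',round(np.arctan2(L[1],L[0]),3))
# pegs
pegs={'pegL':((301,254),.044),'pegR':((397,257),.044),'pinA':((333,228),.035),'pinB':((376,229),.035),'pinC':((316,240),.035)}
gray=cv2.cvtColor(im,cv2.COLOR_RGB2GRAY).astype(float)
for n,((u,v),z) in pegs.items():
    w=gray[v-4:v+5,u-4:u+5]; yy,xx=np.mgrid[v-4:v+5,u-4:u+5]; ww=np.clip(w-w.max()*.82,0,None)
    uc,vc=(ww*xx).sum()/ww.sum(),(ww*yy).sum()/ww.sum(); print(n,round(uc,1),round(vc,1),onz(cm,uc,vc,z).round(4))
E
python3 m1.py
```

```text
board rect ((351.829833984375, 263.5416564941406), (60.423362731933594, 48.13665771484375), 14.322718620300293)
[[ 0.4952  0.0535]
 [ 0.6092  0.0244]
 [ 0.5724 -0.1189]
 [ 0.4589 -0.089 ]]
[np.float64(0.1176), np.float64(0.148), np.float64(0.1174), np.float64(0.147)] mid [ 0.5339 -0.0325]
mat ((214.31558227539062, 255.47132873535156), (83.74555969238281, 71.8853759765625), 84.80557250976562)
[[0.651  0.4101]
 [0.6673 0.2307]
 [0.4591 0.2097]
 [0.4431 0.3872]]
[np.float64(0.1802), np.float64(0.2093), np.float64(0.1782), np.float64(0.2092)] mid [0.5551 0.3094]
sink mid [0.5048 0.2502] [np.float64(0.0462), np.float64(0.0391)] xaxis yaw 0.013
sink mid [0.6071 0.3676] [np.float64(0.0415), np.float64(0.0486)] xaxis yaw -2.881
sink mid [0.6216 0.2701] [np.float64(0.0463), np.float64(0.0414)] xaxis yaw -0.086
pegL 301.5 253.1 [0.5589 0.0898 0.044 ]
pegR 397.9 257.6 [ 0.5478 -0.1437  0.044 ]
pinA 333.6 227.9 [0.6207 0.0118 0.035 ]
pinB 377.0 229.1 [ 0.6178 -0.0942  0.035 ]
pinC 316.9 239.6 [0.592  0.0528 0.035 ]
```

Run:
```python
from h import *
W=np.array([[.5589,.0898],[.5478,-.1437],[.6207,.0118],[.6178,-.0942],[.592,.0528]]);L=np.array([[0,118],[0,-118],[65,40],[65,-66],[35,80]])/1e3
wm,lm=W.mean(0),L.mean(0);a,b=W-wm,L-lm
th=np.arctan2((b[:,0]*a[:,1]-b[:,1]*a[:,0]).sum(),(a*b).sum())
R=np.array([[np.cos(th),-np.sin(th)],[np.sin(th),np.cos(th)]]);t=wm-R@lm
print(th,t,((L@R.T+t-W)*1e3).round(1))
```

```text
-0.040143871120298456 [ 0.55403315 -0.02616691] [[-0.1  1.9]
 [ 1.5 -0.4]
 [-0.1 -0.6]
 [-1.5 -0.5]
 [ 0.2 -0.4]]
```

Run:
```python
from h import *
s,R=st(); print(R.as_matrix().round(3))
cm=viewer.camera_model('wrist'); C=-np.array(cm['R']).T@np.array(cm['t']); print('cam',C, 'in tool',R.inv().apply(C-s['eef_pos']).round(4),'fwd in tool',R.inv().apply(np.array(cm['R'])[2]).round(3),'camx',R.inv().apply(np.array(cm['R'])[0]).round(3))
for y in (0,np.pi/2,-np.pi/2,np.pi): print(y); to([.45,-.03,.30],y)
```

```text
[[-0.    -0.907  0.42 ]
 [-0.001  0.42   0.907]
 [-1.    -0.    -0.001]]
cam [0.19702945 0.62420737 0.38408531] in tool [-0.1652  0.0835 -0.0006] fwd in tool [ 0.959 -0.283 -0.001] camx [0.001 0.    1.   ]
0
t 0.2 p [0.273  0.5895 0.2189] yaw 1.137 F [0.3 1.4 0.8] g 1.0 q [-1.2   0.63  0.04  1.52 -0.03  1.   -0.02]
  shift [-0.0805 -0.421  -0.4878] rot [ 1.137e+00 -1.000e-03  7.000e-04]
1.5707963267948966
t 0.2 p [0.273  0.5895 0.2189] yaw 1.137 F [0.3 1.4 0.8] g 1.0 q [-1.2   0.63  0.04  1.52 -0.03  1.   -0.02]
  shift [-0.0805 -0.421  -0.4878] rot [-4.338e-01 -1.100e-03 -2.000e-04]
-1.5707963267948966
t 0.2 p [0.273  0.5895 0.2189] yaw 1.137 F [0.3 1.4 0.8] g 1.0 q [-1.2   0.63  0.04  1.52 -0.03  1.   -0.02]
  shift [-0.0805 -0.421  -0.4878] rot [ 2.7078e+00 -3.0000e-04  1.5000e-03]
3.141592653589793
t 0.2 p [0.273  0.5895 0.2189] yaw 1.137 F [0.3 1.4 0.8] g 1.0 q [-1.2   0.63  0.04  1.52 -0.03  1.   -0.02]
  shift [-0.0805 -0.421  -0.4878] rot [-2.0046e+00 -7.0000e-04 -1.1000e-03]
```

Run:
```python
from h import *
to([.43,-.03,.32],np.pi/2-.04)
```

```text
t 0.2 p [0.273  0.5895 0.2189] yaw 1.137 F [0.3 1.4 0.8] g 1.0 q [-1.2   0.63  0.04  1.52 -0.03  1.   -0.02]
  shift [-0.1005 -0.4028 -0.4962] rot [-3.938e-01 -1.100e-03 -2.000e-04]
```

Call:
send_rows(motion=[[[-0.03, -0.02, -0.02, 0, 0, 0, 0], [-0.05, -0.04, -0.05, 0, 0, 0, 0], [-0.07, -0.06, -0.08, -0.05, 0, 0, 0], [-0.08, -0.085, -0.11, -0.1, 0, 0, 0], [-0.09, -0.11, -0.14, -0.15, 0, 0, 0], [-0.1, -0.135, -0.17, -0.2, 0, 0, 0.2], [-0.1, -0.16, -0.2, -0.25, 0, 0, 0.4], [-0.1, -0.185, -0.23, -0.3, 0, 0, 0.6], [-0.1, -0.21, -0.26, -0.35, 0, 0, 0.8], [-0.1, -0.235, -0.29, -0.39, 0, 0, 1]]])

```text
t: 1.03
eef_pos: [0.3645, 0.226, 0.3197]
ee_rot: [-0.49, 0.51, 0.49, 0.51]
force: [0.1, 1.0, -0.4]
gripper_width: 0.68
```

Run:
```python
from h import *
to([.43,-.03,.32],np.pi/2-.04)
```

```text
t 1.03 p [0.3645 0.226  0.3197] yaw 1.53 F [ 0.1  1.  -0.4] g 0.68 q [-0.67  0.19  0.05  1.95 -0.01  1.01  0.92]
  shift [-0.0004 -0.0759 -0.253 ] rot [-0.0012  0.0004  0.0004]
```

Call:
send_rows(motion=[[[0, -0.01, -0.03, 0, 0, 0, 1], [0, -0.02, -0.06, 0, 0, 0, 1], [0, -0.03, -0.09, 0, 0, 0, 1], [0, -0.04, -0.12, 0, 0, 0, 1], [0, -0.05, -0.16, 0, 0, 0, 1], [0, -0.06, -0.2, 0, 0, 0, 1], [0, -0.07, -0.23, 0, 0, 0, 1], [0, -0.076, -0.253, 0, 0, 0, 1], [0, -0.076, -0.253, 0, 0, 0, 1], [0, -0.076, -0.253, 0, 0, 0, 1]]])

```text
t: 1.87
eef_pos: [0.4293, -0.0291, 0.3194]
ee_rot: [-0.488, 0.512, 0.488, 0.512]
force: [-1.4, 0.7, 0.4]
gripper_width: 0.008
```

Run:
```python
from h import *
to([.43,-.03,.32],np.pi/2-.04)
im=viewer.capture('wrist'); np.save('w1.npy',im); np.save('w1cm.npy',viewer.camera_model('wrist'),allow_pickle=True)
cv2.imwrite('pics/w1.png',im[:,:,::-1])
```

```text
t 1.87 p [ 0.4293 -0.0291  0.3194] yaw 1.524 F [-1.4  0.7  0.4] g 0.008 q [-0.21  0.19  0.26  1.95 -0.06  1.01  1.6 ]
  shift [-0.0006 -0.0008 -0.0008] rot [-0.0071  0.0001 -0.0003]
```

View pics/w1.png

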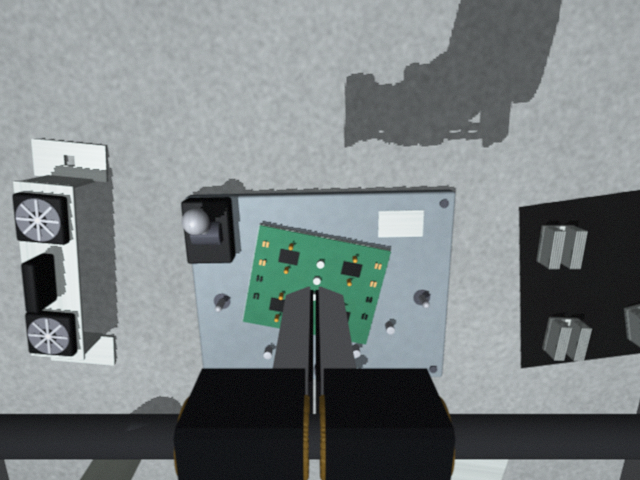

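```bash
cat > fit.py <<'E'
from h import *
def se2(L,W):
    L=np.array(L);W=np.array(W)
    wm,lm=W.mean(0),L.mean(0);a,b=W-wm,L-lm
    th=np.arctan2((b[:,0]*a[:,1]-b[:,1]*a[:,0]).sum(),(a*b).sum())
    R=np.array([[np.cos(th),-np.sin(th)],[np.sin(th),np.cos(th)]]);t=wm-R@lm
    return th,t,((L@R.T+t-W)*1e3).round(1)
E
python3 - <<'E'
from h import *
im=np.load('w1.npy'); crop(im,175,180,475,390,2.6,'c5')
E
```

```text
(no output)
```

View pics/c5.png

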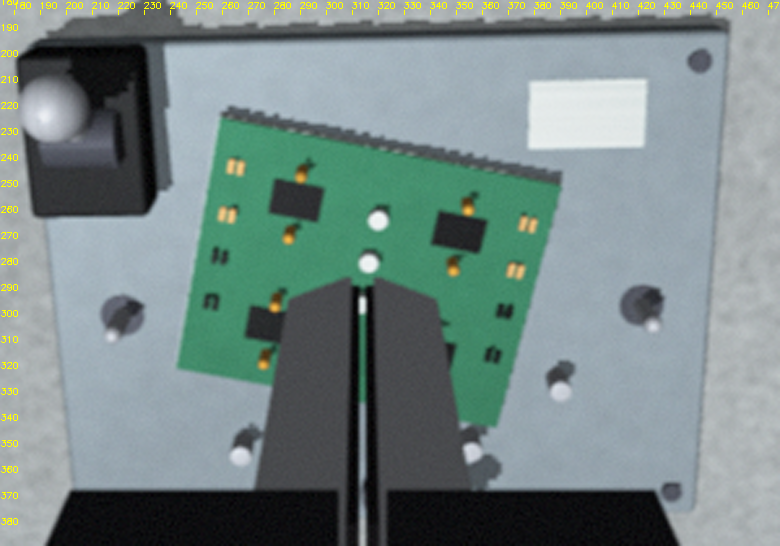

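Run:
```python
from fit import *
cm=np.load('w1cm.npy',allow_pickle=True).item()
f=lambda a,b:(175+a/2.6-.5,180+b/2.6-.5)
P=[(111,336),(653,326),(240,456),(471,453),(561,391)];Z=[.044,.044,.035,.035,.035]
L=np.array([[0,-118],[0,118],[65,-66],[65,40],[35,80]])/1e3
W=[onz(cm,*f(*p),z)[:2] for p,z in zip(P,Z)]; th,t,r=se2(L,W); print(th,t,r.tolist())
B=[(221,117),(560,174),(496,427),(178,367)]
LB=np.array([[-120,-150],[-120,0],[0,0],[0,-150]])/1e3
WB=[onz(cm,*f(*p),.031)[:2] for p in B]; tb,bb,r=se2(LB,WB); print(tb,bb,r.tolist(),np.round(WB,4).tolist())
R=np.array([[np.cos(th),-np.sin(th)],[np.sin(th),np.cos(th)]])
print('corner in stand',R.T@(bb-t),'rel yaw',tb-th,'mid', R.T@(np.mean(WB,0)-t))
for p in [(-60,-75),(60,75),(92,0)]: print(p,(R@np.array(p)/1e3+t).round(4))
```

```text
-0.024089003742373636 [ 0.55043397 -0.0254005 ] [[0.3, -0.4], [0.3, 0.7], [-0.0, -0.1], [-0.6, 0.1], [0.1, -0.2]]
-0.23591953970993515 [0.60528767 0.02672838] [[-1.5, -1.8], [2.2, 1.2], [-1.2, 1.8], [0.4, -1.2]] [[0.455, -0.0892], [0.4864, 0.0535], [0.6064, 0.025], [0.5698, -0.1179]]
corner in stand [0.05358217 0.053435  ] rel yaw -0.21183053596756152 mid [-0.02084543 -0.00727358]
(-60, -75) [ 0.4886 -0.0989]
(60, 75) [0.6122 0.0481]
(92, 0) [ 0.6424 -0.0276]
```

Run:
```python
from fit import *
im=viewer.capture('top'); cm=viewer.camera_model('top')
ims=[viewer.capture('top').astype(float) for _ in range(4)]; im=np.mean(ims,0)
# contrast-stretched crop
g=cv2.createCLAHE(3,(2,2)).apply(im.mean(2).astype(np.uint8)[200:320,280:420])
cv2.imwrite('pics/c6.png',cv2.resize(g,None,fx=5.7,fy=5.7,interpolation=cv2.INTER_CUBIC))
f=lambda a,b:(280+a/5-.5,200+b/5-.5)
D=[(47,60),(648,66),(37,524)]; L=np.array([[110,150],[110,-150],[-125,150]])/1e3
W=[onz(cm,*f(*p),.02)[:2] for p in D]; print(se2(L,W))
P=[(106,270),(591,285),(270,144),(486,149),(186,203)]; Z=[.044,.044,.035,.035,.035]; L=np.array([[0,118],[0,-118],[65,40],[65,-66],[35,80]])/1e3
W=[onz(cm,*f(*p),z)[:2] for p,z in zip(P,Z)]; print(se2(L,W))
```

```text
(np.float64(-0.018055355506123), array([ 0.5530618 , -0.02494334]), array([[ 2.9,  0.5],
       [ 0.6, -1.4],
       [-3.6,  0.9]]))
(np.float64(-0.02940758385816462), array([ 0.55396671, -0.02573829]), array([[-0.4,  0.4],
       [ 0. , -0.5],
       [ 0.3,  0.2],
       [-0.3, -0.1],
       [ 0.4, -0. ]]))
```

View pics/c6.png

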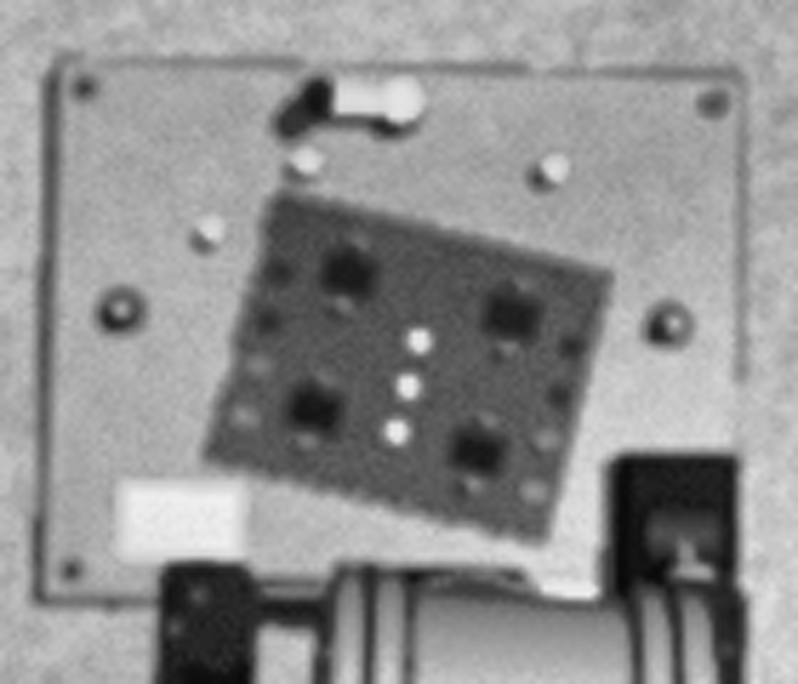

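Run:
```python
from fit import *
ct,cs=viewer.camera_model('top'),viewer.camera_model('scene'); cw=np.load('w1cm.npy',allow_pickle=True).item()
a=(400.5,303.5); b=(338.5,161.5); w=(195.6,221.5)
print('tip',tri([ct,cs],[a,b])); print(tri([ct,cs,cw],[a,b,w]))
# knob of the hold-down: black knob in top (crop c1 280,86) ; scene crop c4 (252,375 top)
k=(280+279/5-.5,200+82/5-.5); ks=(240+253/4-.5,160+368/4-.5); print('knob',tri([ct,cs],[k,ks]))
kp=(280+352/5-.5,200+88/5-.5); print('pivot z.04',onz(ct,*kp,.045)); print('knob top z.067',onz(ct,*k,.067))
to([.42,-.08,.12])
```

```text
tip (array([ 0.43960568, -0.14422963,  0.08244991]), [array([ 0.1, -0.1]), array([0.2, 0. ])])
(array([ 0.43851994, -0.14462951,  0.08080432]), [array([0.2, 0.3]), array([0.4, 0.3]), array([-0.5,  1.3])])
knob (array([0.64633933, 0.00835869, 0.07217189]), [array([-0.1,  0.1]), array([-0.1, -0. ])])
pivot z.04 [ 0.64633675 -0.02769525  0.045     ]
knob top z.067 [0.64706947 0.00811922 0.067     ]
t 2.17 p [ 0.4293 -0.027   0.3194] yaw 1.529 F [-0.6  0.5 -0.2] g 0.008 q [-0.21  0.19  0.25  1.95 -0.06  1.01  1.6 ]
  shift [ 0.1994  0.007  -0.0535] rot [ 0.      0.0004 -0.0001]
```

Call:
send_rows(motion=[[[0, 0.003, -0.027, 0, 0, 0, 1], [0.02, 0.007, -0.0535, 0, 0, 0, 1], [0.06, 0.007, -0.0535, 0, 0, 0, 1], [0.1, 0.007, -0.0535, 0, 0, 0, 1], [0.14, 0.007, -0.0535, 0, 0, 0, 1], [0.18, 0.007, -0.0535, 0, 0, 0, 1], [0.21, 0.007, -0.0535, 0, 0, 0, 1], [0.23, 0.007, -0.0535, 0, 0, 0, 1], [0.23, 0.007, -0.0535, 0, 0, 0, 1], [0.23, 0.007, -0.0535, 0, 0, 0, 1]]])

```text
t: 3.0
eef_pos: [0.4196, -0.0808, 0.089]
ee_rot: [-0.488, 0.511, 0.49, 0.51]
force: [0.1, 0.8, -0.1]
gripper_width: 0.007
```

Run:
```python
from fit import *
to([.42,-.08,.0395],np.pi/2-.026)
to([.45,-.08,.0395],np.pi/2-.026)
```

```text
t 3.0 p [ 0.4196 -0.0808  0.089 ] yaw 1.528 F [ 0.1  0.8 -0.1] g 0.007 q [ 0.01  0.57  0.16  2.24 -0.24  0.36  1.9 ]
  shift [ 0.0495 -0.0005  0.0008] rot [-0.017   0.0004 -0.0022]
t 3.0 p [ 0.4196 -0.0808  0.089 ] yaw 1.528 F [ 0.1  0.8 -0.1] g 0.007 q [ 0.01  0.57  0.16  2.24 -0.24  0.36  1.9 ]
  shift [ 0.0495 -0.0305  0.0021] rot [-0.017   0.0004 -0.0022]
```

Call:
send_rows(motion=[[[0, -0.012, 0.001, -0.017, 0, 0, 1], [0.01, -0.012, 0.001, -0.017, 0, 0, 1], [0.02, -0.012, 0.001, -0.017, 0, 0, 1], [0.03, -0.012, 0.001, -0.017, 0, 0, 1], [0.04, -0.012, 0.001, -0.017, 0, 0, 1], [0.045, -0.012, 0.001, -0.017, 0, 0, 1], [0.0495, -0.012, 0.001, -0.017, 0, 0, 1], [0.0495, -0.012, 0.001, -0.017, 0, 0, 1], [0.0495, -0.012, 0.001, -0.017, 0, 0, 1], [0.0495, -0.012, 0.001, -0.017, 0, 0, 1]]])

```text
t: 3.83
eef_pos: [0.4325, -0.0809, 0.0406]
ee_rot: [-0.494, 0.506, 0.493, 0.507]
force: [-1.2, 0.1, 0.5]
gripper_width: 0.002
```

Run:
```python
from fit import *
to([.46,-.08,.0395],np.pi/2-.026)
im=viewer.capture('scene'); crop(im,240,120,440,280,4,'d1')
```

```text
t 3.83 p [ 0.4325 -0.0809  0.0406] yaw 1.544 F [-1.2  0.1  0.5] g 0.002 q [ 0.05  0.68  0.11  2.23 -0.29  0.24  1.96]
  shift [ 0.0011 -0.0274  0.0016] rot [-0.0007 -0.0001  0.0011]
```

View pics/d1.png

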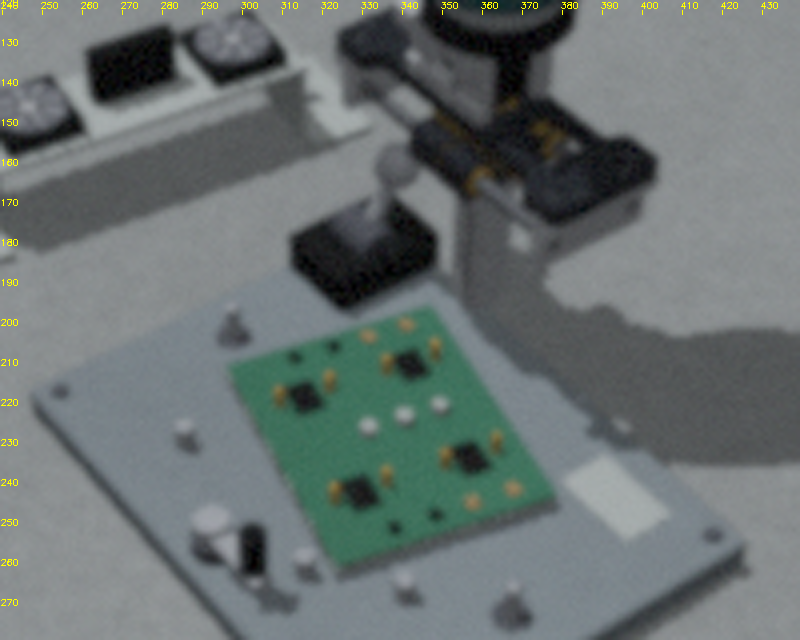

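Call:
send_rows(motion=[[[0, -0.004, 0.0005, 0, 0, 0, 1], [0, -0.008, 0.001, 0, 0, 0, 1], [0, -0.012, 0.0015, 0, 0, 0, 1], [0, -0.015, 0.0015, 0, 0, 0, 1], [0, -0.018, 0.0015, 0, 0, 0, 1], [0, -0.021, 0.0015, 0, 0, 0, 1], [0, -0.024, 0.0015, 0, 0, 0, 1], [0, -0.027, 0.0015, 0, 0, 0, 1], [0, -0.029, 0.0015, 0, 0, 0, 1], [0, -0.029, 0.0015, 0, 0, 0, 1]]])

```text
t: 4.72
eef_pos: [0.4619, -0.0803, 0.0399]
ee_rot: [-0.494, 0.506, 0.493, 0.507]
force: [-1.7, -1.0, 0.1]
gripper_width: 0.006
```

Run:
```python
from fit import *
to([.48,-.08,.0395],np.pi/2-.026)
im=viewer.capture('top'); crop(im,280,200,420,320,5,'d2')
```

```text
t 4.72 p [ 0.4619 -0.0803  0.0399] yaw 1.544 F [-1.7 -1.   0.1] g 0.006 q [ 0.02  0.7   0.13  2.16 -0.28  0.3   1.94]
  shift [ 0.0004 -0.0181  0.0008] rot [-0.0008 -0.0003  0.0009]
```

View pics/d2.png

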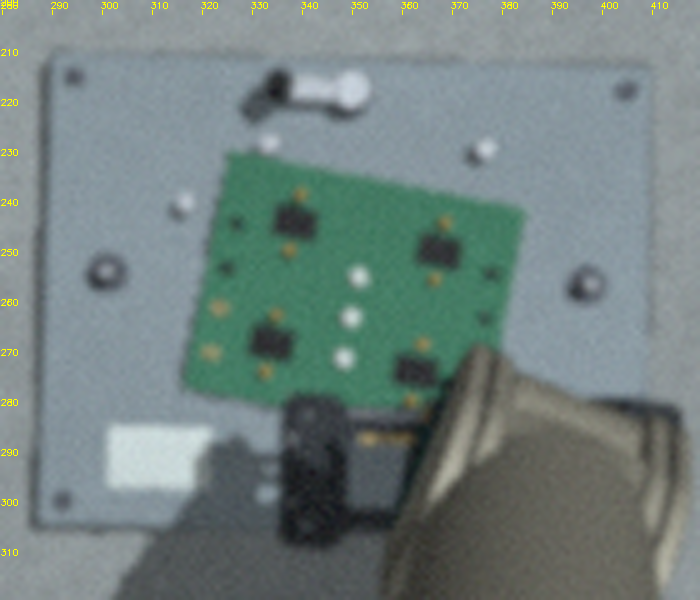

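Call:
send_rows(motion=[[[0, -0.002, 0.0001, 0, 0, 0, 1], [0, -0.004, 0.0002, 0, 0, 0, 1], [0, -0.006, 0.0003, 0, 0, 0, 1], [0, -0.008, 0.0004, 0, 0, 0, 1], [0, -0.01, 0.0005, 0, 0, 0, 1], [0, -0.012, 0.0006, 0, 0, 0, 1], [0, -0.014, 0.0007, 0, 0, 0, 1], [0, -0.015, 0.0008, 0, 0, 0, 1], [0, -0.016, 0.0008, 0, 0, 0, 1], [0, -0.016, 0.0008, 0, 0, 0, 1]]])

```text
t: 5.6
eef_pos: [0.4744, -0.0809, 0.0396]
ee_rot: [-0.492, 0.508, 0.494, 0.506]
force: [-7.0, -4.8, 2.7]
gripper_width: 0.007
```

```bash
cat > bd.py <<'E'
from fit import *
import sys
im=viewer.capture('top'); crop(im,280,200,420,320,5,sys.argv[1])
to([float(x) for x in sys.argv[2:5]],float(sys.argv[5]) if len(sys.argv)>5 else None)
E
python3 bd.py d3 .48 -.08 .0395
```

```text
t 5.65 p [ 0.4744 -0.0809  0.0396] yaw 1.542 F [-7.  -4.6  2. ] g 0.006 q [ 0.01  0.71  0.14  2.12 -0.28  0.34  1.93]
  shift [ 0.0001 -0.0056  0.001 ] rot [-0.     -0.0007 -0.0049]
```

View pics/d3.png

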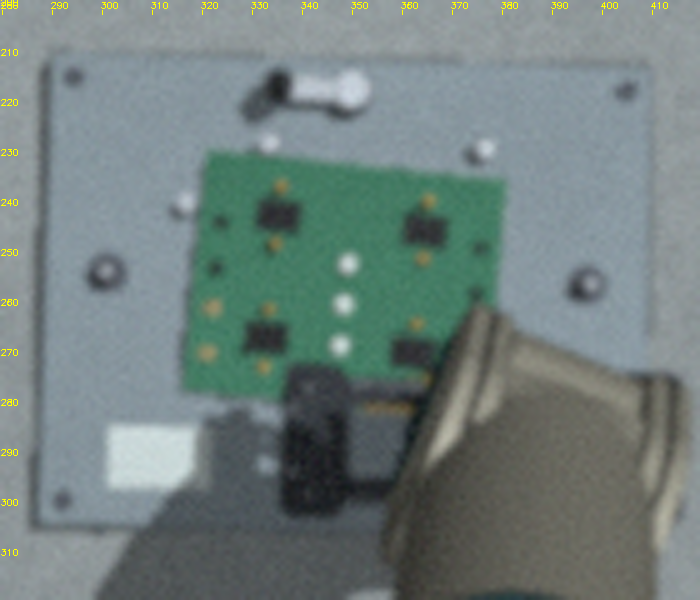

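Call:
send_rows(motion=[[[0, -0.002, 0.0, 0, 0, 0, 1], [0, -0.003, 0.0, 0, 0, 0, 1], [0, -0.004, 0.0, 0, 0, 0, 1], [0, -0.005, 0.0, 0, 0, 0, 1], [0, -0.006, 0.0, 0, 0, 0, 1], [0, -0.007, 0.0, 0, 0, 0, 1], [0, -0.008, 0.0, 0, 0, 0, 1], [0, -0.008, 0.0, 0, 0, 0, 1], [0, -0.008, 0.0, 0, 0, 0, 1], [0, -0.008, 0.0, 0, 0, 0, 1]]])

```text
t: 6.48
eef_pos: [0.4774, -0.081, 0.0393]
ee_rot: [-0.489, 0.511, 0.496, 0.504]
force: [-14.0, -4.9, 9.0]
gripper_width: 0.008
```

```bash
python3 bd.py d4 .48 -.08 .0395
```

```text
t 6.53 p [ 0.4774 -0.081   0.0393] yaw 1.542 F [-15.3  -4.5   8.7] g 0.002 q [ 0.01  0.71  0.15  2.1  -0.28  0.36  1.93]
  shift [-0.0002 -0.0026  0.0011] rot [ 0.      0.0005 -0.0137]
```

View pics/d4.png

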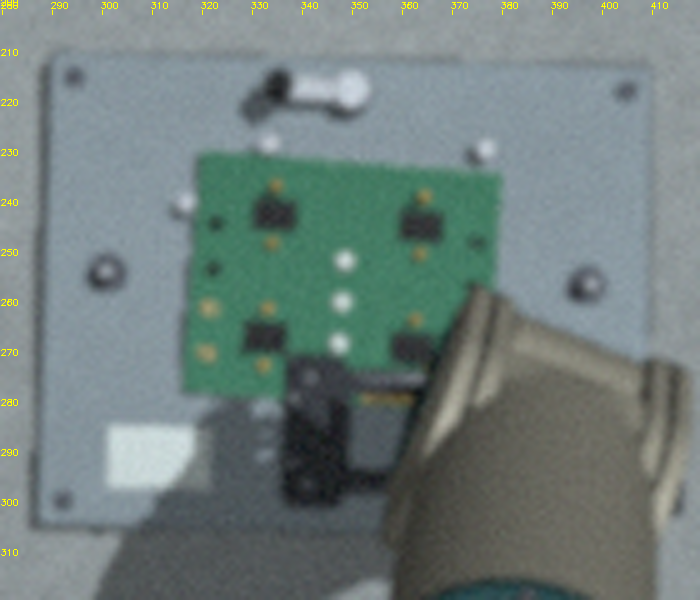

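Call:
send_rows(motion=[[[-0.001, -0.001, -0.002, 0, 0, 0, 1], [-0.001, -0.002, -0.004, 0, 0, 0, 1], [-0.001, -0.003, -0.006, 0, 0, 0, 1], [-0.001, -0.004, -0.008, 0, 0, 0, 1], [-0.001, -0.005, -0.01, 0, 0, 0, 1], [-0.001, -0.005, -0.012, 0, 0, 0, 1], [-0.001, -0.005, -0.012, 0, 0, 0, 1], [-0.001, -0.005, -0.012, 0, 0, 0, 1], [-0.001, -0.005, -0.012, 0, 0, 0, 1], [-0.001, -0.005, -0.012, 0, 0, 0, 1]]])

```text
t: 7.37
eef_pos: [0.4823, -0.0881, 0.0399]
ee_rot: [-0.489, 0.508, 0.499, 0.504]
force: [-12.1, 6.5, 7.8]
gripper_width: 0.006
```

```bash
python3 bd.py d5 .48 -.08 .0395
```

```text
t 7.42 p [ 0.4824 -0.088   0.0399] yaw 1.546 F [-12.9   4.6   6.6] g 0.005 q [ 0.03  0.72  0.14  2.08 -0.27  0.37  1.94]
  shift [0.0005 0.0025 0.008 ] rot [ 0.      0.0061 -0.0149]
```

View pics/d5.png

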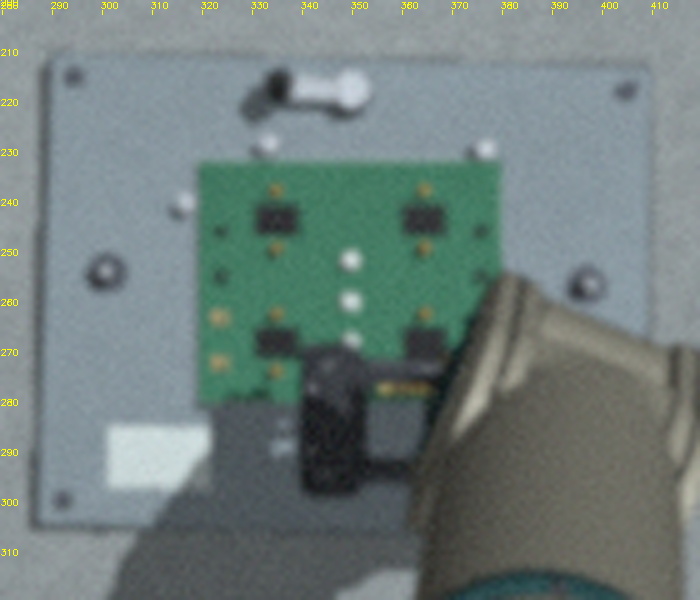

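Call:
send_rows(motion=[[[0, 0.01, 0.004, 0, 0, 0, 1], [0, 0.018, 0.008, 0, 0, 0, 1], [0, 0.02, 0.02, 0, 0, 0, 1], [0, 0.02, 0.035, 0, 0, 0, 1], [0, 0.02, 0.05, 0, 0, 0, 1], [0, 0.02, 0.06, 0, 0, 0, 1], [0, 0.02, 0.065, 0, 0, 0, 1], [0, 0.018, 0.065, 0, 0, 0, 1], [0, 0.015, 0.065, 0, 0, 0, 1], [0, 0.012, 0.065, 0, 0, 0, 1]]])

```text
t: 8.25
eef_pos: [0.4802, -0.0278, 0.0411]
ee_rot: [-0.493, 0.507, 0.493, 0.507]
force: [0.6, 0.1, 0.7]
gripper_width: 0.005
```

```bash
python3 bd.py d6 .478 -.032 .0395
```

```text
t 8.3 p [ 0.4811 -0.0279  0.0411] yaw 1.543 F [ 1.3  0.  -0.1] g 0.002 q [-0.11  0.7   0.16  2.12 -0.31  0.33  1.85]
  shift [ 0.0016  0.003  -0.0042] rot [ 0.     -0.0007  0.002 ]
```

View pics/d6.png

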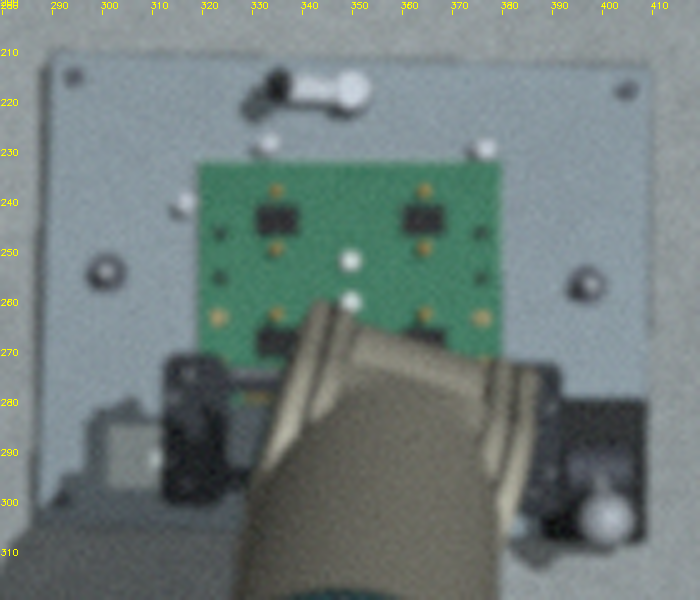

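Call:
send_rows(motion=[[[0.001, -0.002, 0, 0, 0, 0, 1], [0.001, -0.003, 0, 0, 0, 0, 1], [0.001, -0.004, 0, 0, 0, 0, 1], [0.001, -0.005, 0, 0, 0, 0, 1], [0.001, -0.006, 0, 0, 0, 0, 1], [0.001, -0.007, 0, 0, 0, 0, 1], [0.001, -0.008, 0, 0, 0, 0, 1], [0.001, -0.009, 0, 0, 0, 0, 1], [0.001, -0.009, 0, 0, 0, 0, 1], [0.001, -0.009, 0, 0, 0, 0, 1]]])

```text
t: 9.13
eef_pos: [0.4823, -0.0271, 0.0394]
ee_rot: [-0.49, 0.509, 0.496, 0.504]
force: [-10.6, -2.6, 7.2]
gripper_width: 0.005
```

```bash
python3 bd.py d7 .478 -.032 .0395
```

```text
t 9.18 p [ 0.4823 -0.0271  0.0394] yaw 1.543 F [-10.5  -1.1   6.8] g 0.004 q [-0.11  0.71  0.16  2.11 -0.31  0.35  1.85]
  shift [-0.0001  0.0042 -0.005 ] rot [ 0.      0.0009 -0.0114]
```

View pics/d7.png

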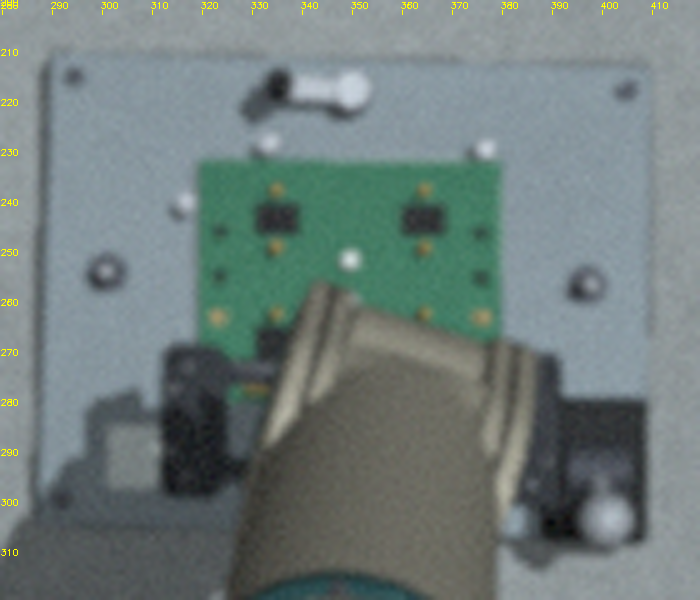

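Call:
send_rows(motion=[[[-0.001, 0.012, 0, 0, 0, 0, 1], [-0.002, 0.02, 0, 0, 0, 0, 1], [-0.04, 0.02, 0, 0, 0, 0, 1], [-0.08, 0.02, 0, 0, 0, 0, 1], [-0.12, 0.0, 0, 0, 0, 0, 1], [-0.16, -0.035, 0, 0, 0, 0, 1], [-0.19, -0.07, 0, 0, 0, 0, 1], [-0.21, -0.105, 0, 0, 0, 0, 1], [-0.21, -0.135, 0, 0, 0, 0, 1], [-0.21, -0.135, 0, 0, 0, 0, 1]]])

```text
t: 10.02
eef_pos: [0.6321, -0.0303, 0.2531]
ee_rot: [-0.497, 0.503, 0.49, 0.509]
force: [-0.2, 0.9, 0.4]
gripper_width: 0.009
```

```bash
cat > wv.py <<'E'
from fit import *
import sys
s,R=st(); print('p',s['eef_pos'].round(4),'yaw',round(jawyaw(R),4),'t',s['t'])
cm=viewer.camera_model('wrist'); im=viewer.capture('wrist'); n=sys.argv[1]
np.save(n+'.npy',im); np.save(n+'cm.npy',cm,allow_pickle=True); cv2.imwrite(f'pics/{n}.png',im[:,:,::-1])
E
python3 wv.py w2
```

```text
p [ 0.6321 -0.0303  0.2531] yaw 1.546 t 10.0167
```

View pics/w2.png

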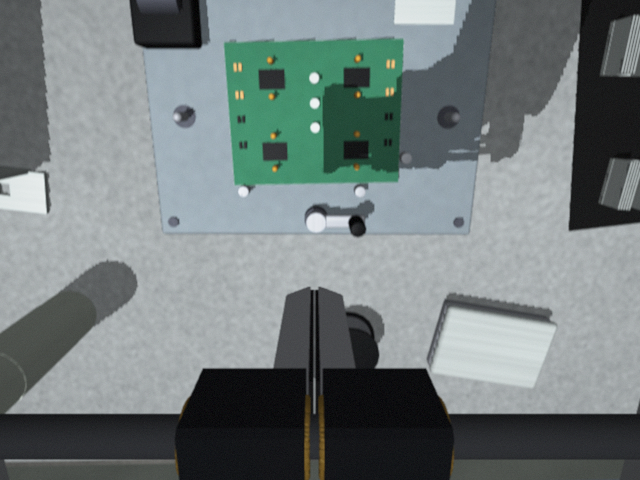

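Run:
```python
from h import *
im=np.load('w2.npy'); crop(im,140,25,490,235,2.28,'c7')
crop(im,220,130,420,240,4,'c8')
```

```text
(no output)
```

View pics/c8.png

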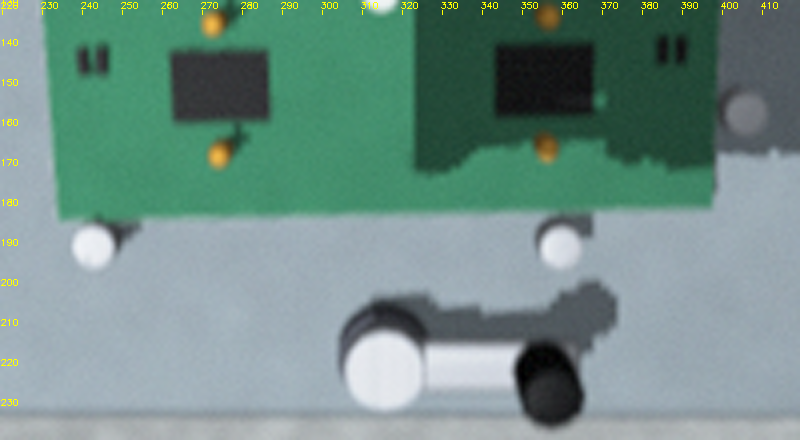

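View pics/c7.png

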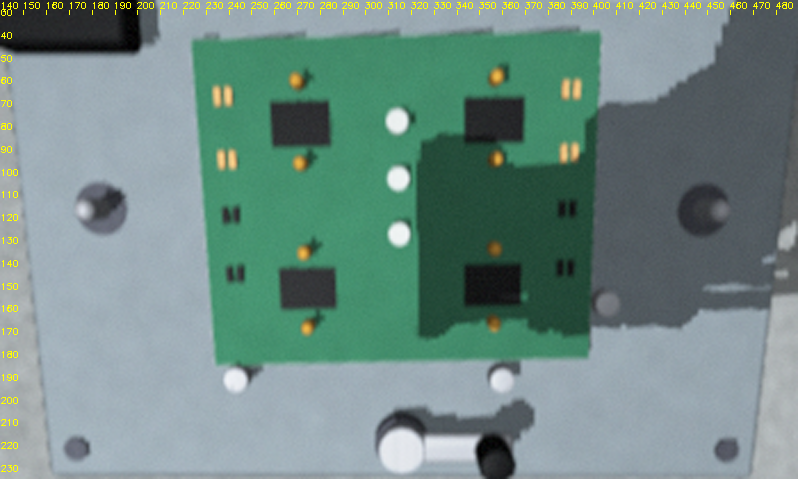

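```bash
cat > fb.py <<'E'
from fit import *
def rep(cm,P,B,LP=None,order='RLBAC'):
    D={'R':(0,-118,.044),'L':(0,118,.044),'B':(65,-66,.035),'A':(65,40,.035),'C':(35,80,.035)}
    L=np.array([D[o][:2] for o in order])/1e3
    W=[onz(cm,*p,D[o][2])[:2] for p,o in zip(P,order)]; th,t,r=se2(L,W); print('stand',th.round(4),t.round(4),r.tolist())
    LB=np.array([[-60,-75],[-60,75],[60,75],[60,-75]])/1e3
    WB=np.array([onz(cm,*p,.031)[:2] for p in B]); tb,bb,r=se2(LB,WB); print('board',tb.round(4),bb.round(4),r.tolist())
    R=np.array([[np.cos(th),-np.sin(th)],[np.sin(th),np.cos(th)]])
    print('mid in stand',(R.T@(bb-t)*1e3).round(1),'rel yaw',(tb-th).round(4)); print('corners in stand',((WB-t)@R*1e3).round(1).tolist())
    return th,t
if __name__=='__main__':
    cm=np.load('w2cm.npy',allow_pickle=True).item()
    f=lambda a,b:(140+a/2.28-.5,25+b/2.28-.5); g=lambda a,b:(220+a/4-.5,130+b/4-.5)
    P=[f(84,210),f(720,211),g(93,247),g(561,247),g(746,112)]
    B=[f(193,41),f(601,32),g(712,209),g(60,218)]
    rep(cm,P,B)
E
python3 fb.py
```

```text
stand -0.0254 [ 0.5504 -0.0276] [[-0.2, -1.0], [-0.3, 0.9], [0.1, -0.1], [0.2, 0.0], [0.3, 0.2]]
board -0.0072 [ 0.5493 -0.0284] [[-1.2, -1.0], [-0.8, 1.1], [0.7, 0.9], [1.2, -1.0]]
mid in stand [-1.1 -0.8] rel yaw 0.0182
corners in stand [[-58.6, -75.9], [-61.6, 72.0], [56.8, 74.4], [59.0, -73.7]]
```

Run:
```python
from fit import *
to([.472,.020,.0405],np.pi/2-.0255)
```

```text
t 10.07 p [ 0.6283 -0.0304  0.2511] yaw 1.545 F [ 0.8 -0.  -0.6] g 0.004 q [-0.19  0.58  0.33  1.55 -0.21  1.03  1.73]
  shift [0.2095 0.1589 0.0465] rot [-0.0001 -0.0004  0.0068]
```

Call:
send_rows(motion=[[[0, 0.04, 0.01, 0, 0, 0, 1], [0, 0.08, 0.02, 0, 0, 0, 1], [0.0, 0.12, 0.03, 0, 0, 0, 1], [0.03, 0.155, 0.0465, 0, 0, 0, 1], [0.07, 0.159, 0.0465, 0, 0, 0, 1], [0.11, 0.159, 0.0465, 0, 0, 0, 1], [0.15, 0.159, 0.0465, 0, 0, 0, 1], [0.185, 0.159, 0.0465, 0, 0, 0, 1], [0.205, 0.159, 0.0465, 0, 0, 0, 1], [0.2095, 0.159, 0.0465, 0, 0, 0, 1]]])

```text
t: 10.9
eef_pos: [0.4617, 0.0198, 0.0374]
ee_rot: [-0.491, 0.509, 0.495, 0.505]
force: [-1.2, -0.3, 0.0]
gripper_width: 0.0
```

Call:
send_rows(motion=[[[0, -0.003, 0, 0, 0, 0, 1], [0, -0.006, 0, 0, 0, 0, 1], [0, -0.008, 0, 0, 0, 0, 1], [0, -0.01, 0, 0, 0, 0, 1], [0, -0.011, 0, 0, 0, 0, 1], [0, -0.012, 0, 0, 0, 0, 1], [0, -0.013, 0, 0, 0, 0, 1], [0, -0.014, 0, 0, 0, 0, 1], [-0.001, -0.015, 0, 0, 0, 0, 1], [-0.001, -0.015, 0, 0, 0, 0, 1]]])

```text
t: 11.73
eef_pos: [0.4811, 0.0197, 0.0416]
ee_rot: [-0.493, 0.507, 0.493, 0.507]
force: [0.0, 0.2, -0.7]
gripper_width: 0.007
```

```bash
python3 bd.py d8 .472 .020 .0405
```

```text
t 11.78 p [0.4809 0.0196 0.0415] yaw 1.544 F [ 0.6 -0.4 -0.6] g 0.002 q [-0.21  0.7   0.17  2.12 -0.33  0.34  1.77]
  shift [0.001  0.0089 0.0001] rot [ 0.     -0.      0.0001]
```

View pics/d8.png

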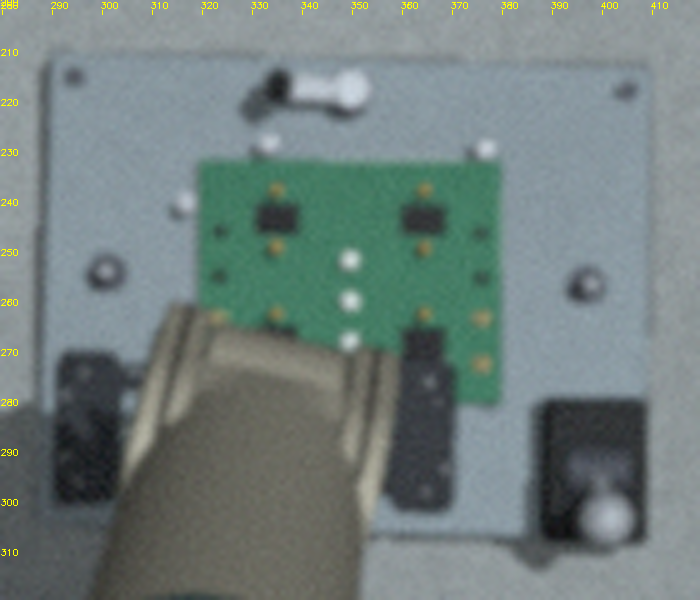

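Finger is just at the edge, no force yet. Push on.

Call:
send_rows(motion=[[[0.0, -0.001, 0, 0, 0, 0, 1], [0.0, -0.002, 0, 0, 0, 0, 1], [0.0, -0.003, 0, 0, 0, 0, 1], [0.0, -0.004, 0, 0, 0, 0, 1], [0.0, -0.005, 0, 0, 0, 0, 1], [0.0, -0.006, 0, 0, 0, 0, 1], [0.0, -0.007, 0, 0, 0, 0, 1], [0.0, -0.008, 0, 0, 0, 0, 1], [0.0, -0.008, 0, 0, 0, 0, 1], [0.0, -0.008, 0, 0, 0, 0, 1]]])

```text
t: 12.62
eef_pos: [0.4847, 0.0206, 0.041]
ee_rot: [-0.491, 0.508, 0.496, 0.505]
force: [-6.9, 1.8, 4.8]
gripper_width: 0.004
```

```bash
python3 bd.py d9 .472 .020 .0405
```

```text
t 12.67 p [0.4847 0.0206 0.041 ] yaw 1.545 F [-7.   1.2  5.7] g 0.002 q [-0.21  0.71  0.17  2.11 -0.33  0.36  1.77]
  shift [ 0.0006  0.0127 -0.0009] rot [ 0.      0.0015 -0.0079]
```

View pics/d9.png

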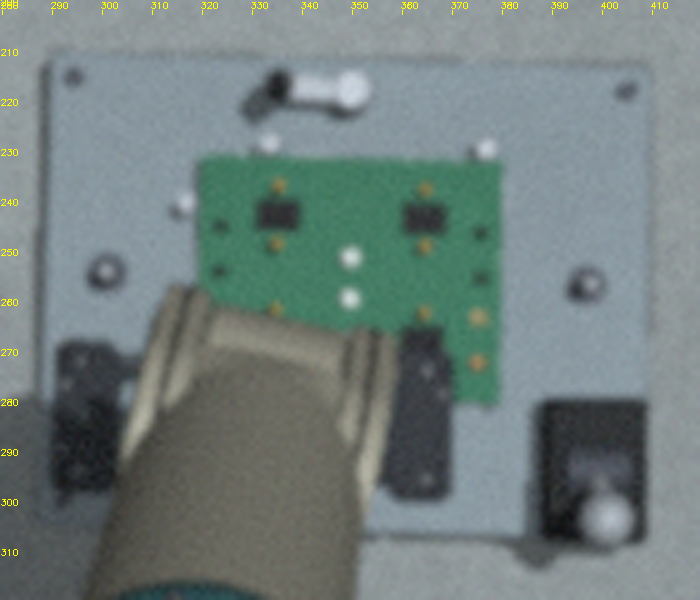

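Call:
send_rows(motion=[[[0.0, -0.002, 0, 0, 0, 0, 1], [0.0, -0.004, 0, 0, 0, 0, 1], [0.0, -0.004, 0, 0, 0, 0, 1], [0.0, 0.006, 0, 0, 0, 0, 1], [0.0, 0.016, 0, 0, 0, 0, 1], [-0.03, 0.016, 0, 0, 0, 0, 1], [-0.06, 0.016, 0, 0, 0, 0, 1], [-0.08, 0.016, 0, 0, 0, 0, 1], [-0.08, 0.016, 0, 0, 0, 0, 1], [-0.08, 0.016, 0, 0, 0, 0, 1]]])

```text
t: 13.5
eef_pos: [0.4744, 0.0201, 0.1224]
ee_rot: [-0.494, 0.505, 0.492, 0.508]
force: [0.9, 0.3, -0.2]
gripper_width: 0.005
```

```bash
python3 bd.py d10 .5816 -.130 .12 1.545
```

```text
t 13.55 p [0.4734 0.0201 0.1215] yaw 1.544 F [ 0.3 -1.   0.3] g 0.002 q [-0.28  0.55  0.26  2.1  -0.28  0.52  1.73]
  shift [ 0.0016 -0.1122 -0.1472] rot [-0.0007  0.0002  0.0015]
```

Call:
send_rows(motion=[[[0.0, -0.025, -0.03, 0, 0, 0, 1], [0.0, -0.05, -0.06, 0, 0, 0, 1], [0.0, -0.075, -0.09, 0, 0, 0, 1], [0.0, -0.1, -0.12, 0, 0, 0, 1], [0.0, -0.112, -0.147, 0, 0, 0, 1], [0.01, -0.112, -0.147, 0, 0, 0, 1], [0.035, -0.112, -0.147, 0, 0, 0, 1], [0.06, -0.112, -0.147, 0, 0, 0, 1], [0.08, -0.112, -0.147, 0, 0, 0, 1], [0.081, -0.112, -0.147, 0, 0, 0, 1]]])

```text
t: 14.38
eef_pos: [0.5772, -0.1288, 0.0353]
ee_rot: [-0.491, 0.508, 0.496, 0.505]
force: [-0.1, 0.5, 0.4]
gripper_width: 0.008
```

```bash
python3 bd.py d11 .5816 -.1148 .0395 1.545
```

```text
t 14.43 p [ 0.5781 -0.1292  0.0372] yaw 1.544 F [0.  0.1 0.7] g 0.008 q [ 0.05  0.81  0.2   1.82 -0.28  0.55  1.97]
  shift [-0.0023 -0.003   0.0145] rot [-0.0012  0.0014 -0.0063]
```

View pics/d11.png

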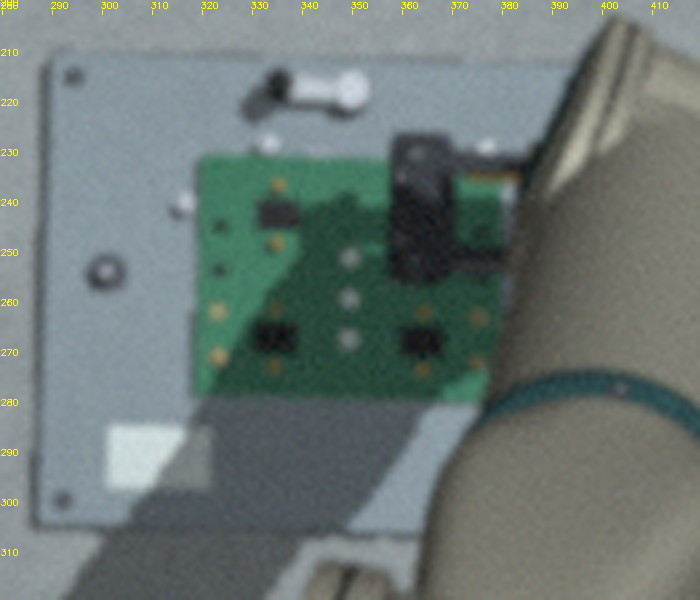

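Call:
send_rows(motion=[[[-0.002, -0.003, 0.004, 0, 0, 0, 1], [-0.002, -0.003, 0.008, 0, 0, 0, 1], [-0.002, -0.003, 0.011, 0, 0, 0, 1], [-0.002, -0.003, 0.013, 0, 0, 0, 1], [-0.002, -0.003, 0.015, 0, 0, 0, 1], [-0.002, -0.003, 0.017, 0, 0, 0, 1], [-0.002, -0.003, 0.019, 0, 0, 0, 1], [-0.002, -0.003, 0.02, 0, 0, 0, 1], [-0.002, -0.003, 0.02, 0, 0, 0, 1], [-0.002, -0.003, 0.02, 0, 0, 0, 1]]])

```text
t: 15.27
eef_pos: [0.5843, -0.1102, 0.0424]
ee_rot: [-0.493, 0.507, 0.493, 0.507]
force: [-0.5, -0.4, 1.0]
gripper_width: 0.005
```

```bash
python3 bd.py d12 .5816 -.1148 .0395 1.545
```

```text
t 15.32 p [ 0.5842 -0.1103  0.0424] yaw 1.544 F [-0.2  1.1 -0.4] g 0.003 q [ 0.01  0.8   0.21  1.81 -0.28  0.56  1.94]
  shift [ 0.0029  0.0025 -0.0045] rot [-0.0012 -0.0001 -0.0002]
```

Call:
send_rows(motion=[[[0.003, 0, 0.0, 0, 0, 0, 1], [0.003, 0, 0.001, 0, 0, 0, 1], [0.003, 0, 0.002, 0, 0, 0, 1], [0.003, 0, 0.003, 0, 0, 0, 1], [0.003, 0, 0.004, 0, 0, 0, 1], [0.003, 0, 0.005, 0, 0, 0, 1], [0.003, 0, 0.006, 0, 0, 0, 1], [0.003, 0, 0.007, 0, 0, 0, 1], [0.003, 0, 0.008, 0, 0, 0, 1], [0.003, 0, 0.008, 0, 0, 0, 1]]])

```text
t: 16.15
eef_pos: [0.585, -0.1094, 0.0401]
ee_rot: [-0.495, 0.509, 0.489, 0.506]
force: [-0.9, -10.6, 3.0]
gripper_width: 0.008
```

```bash
python3 bd.py d12 .5816 -.1148 .0395 1.545
```

```text
t 16.2 p [ 0.585  -0.1094  0.0402] yaw 1.54 F [ -0.1 -10.6   3.3] g 0.005 q [-0.    0.8   0.22  1.82 -0.28  0.55  1.93]
  shift [ 0.0007  0.0033 -0.0055] rot [-0.0051 -0.0083  0.003 ]
```

View pics/d12.png

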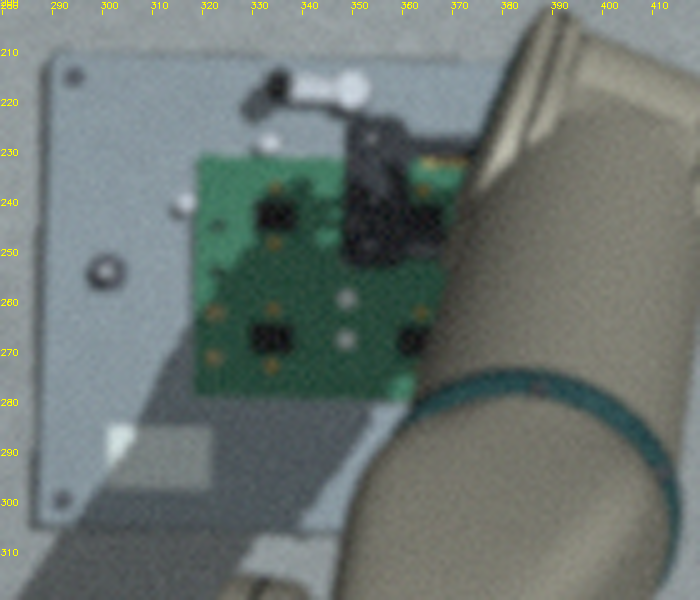

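Call:
send_rows(motion=[[[0.0, 0, -0.01, 0, 0, 0, 1], [0.0, 0, -0.018, 0, 0, 0, 1], [-0.02, 0, -0.018, 0, 0, 0, 1], [-0.06, 0, -0.018, 0, 0, 0, 1], [-0.1, -0.01, 0.0, 0, 0, 0, 1], [-0.14, -0.02, 0.02, 0, 0, 0, 1], [-0.18, -0.03, 0.04, 0, 0, 0, 1], [-0.21, -0.04, 0.06, 0, 0, 0, 1], [-0.21, -0.045, 0.08, 0, 0, 0, 1], [-0.21, -0.045, 0.08, 0, 0, 0, 1]]])

```text
t: 17.03
eef_pos: [0.6348, -0.0159, 0.252]
ee_rot: [-0.495, 0.502, 0.495, 0.508]
force: [0.2, 0.7, 0.1]
gripper_width: 0.005
```

```bash
python3 wv.py w3
python3 - <<'E'
from h import *
im=np.load('w3.npy'); crop(im,140,25,490,235,2.28,'c9')
crop(im,220,130,420,240,4,'c10')
E
```

```text
p [ 0.6348 -0.0159  0.252 ] yaw 1.5523 t 17.0333
```

View pics/c9.png

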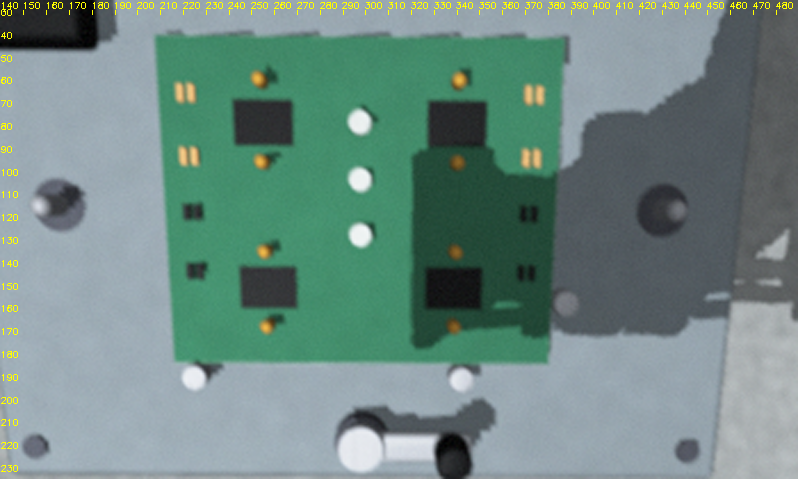

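View pics/c10.png

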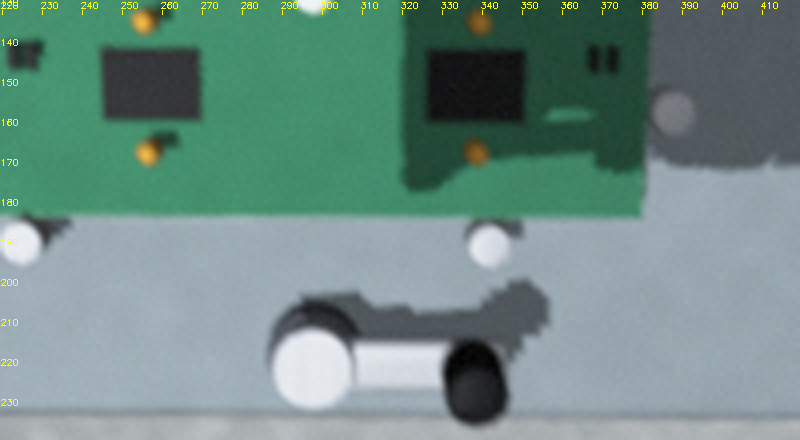

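Run:
```python
from fb import *
cm=np.load('w3cm.npy',allow_pickle=True).item()
f=lambda a,b:(140+a/2.28-.5,25+b/2.28-.5); g=lambda a,b:(220+a/4-.5,130+b/4-.5)
P=[f(39,206),f(678,209),g(21,242),g(490,246),g(674,112)]
B=[f(156,37),f(567,39),g(641,216),f(175,361)]
th,t=rep(cm,P,B)
cs=[f(259,79),f(262,161),f(264,252),f(266,326),f(459,79),f(458,162),f(456,252),f(454,326)] # stud tops? z .031+.0125
W=np.array([onz(cm,*c,.0435)[:2] for c in cs]);R=np.array([[np.cos(th),-np.sin(th)],[np.sin(th),np.cos(th)]])
print(((W-t)@R*1e3).round(1).tolist())
k=onz(cm,*g(476,392),.067); print('knob',k, (R.T@(k[:2]-t)).round(4)); p=onz(cm,*g(312,368),.047);print('pivot',p,(R.T@(p[:2]-t)).round(4))
to([.66,.03,.12],0)
```

```text
stand -0.024 [ 0.5505 -0.0281] [[-0.2, -0.7], [0.1, 0.6], [0.3, -0.3], [-0.1, 0.1], [-0.1, 0.2]]
board -0.0254 [ 0.5505 -0.0276] [[-1.4, -0.7], [-0.9, 0.3], [1.4, 1.1], [1.0, -0.7]]
mid in stand [-0.   0.5] rel yaw -0.0014
corners in stand [[-58.7, -73.6], [-59.0, 75.4], [58.8, 74.3], [58.9, -73.9]]
[[-43.4, -35.3], [-15.9, -35.1], [16.1, -35.5], [43.4, -35.7], [-43.9, 35.7], [-16.0, 36.0], [15.7, 36.0], [43.1, 35.9]]
knob [0.64210615 0.00512664 0.067     ] [0.0908 0.0354]
pivot [ 0.64111948 -0.03025707  0.047     ] [0.0906 0.    ]
t 17.08 p [ 0.6327 -0.0191  0.2501] yaw 1.55 F [-0.2 -0.6 -0.2] g 0.006 q [-0.2   0.59  0.31  1.54 -0.2   1.04  1.72]
  shift [ 0.1302 -0.0261  0.0493] rot [ 1.5501e+00  3.7000e-03 -1.1000e-03]
```

```bash
cat > S.py <<'E'
from fit import *
TH=-.0245; T=np.array([.5515,-.0275])
RS=np.array([[np.cos(TH),-np.sin(TH)],[np.sin(TH),np.cos(TH)]])
def sw(x,y): return RS@np.array([x,y])/1e3+T
def ws(p): return RS.T@(np.array(p[:2])-T)*1e3
E
python3 - <<'E'
from S import *
p=sw(119,36); to([*p,.12],np.pi/2+TH)
E
```

```text
t 17.08 p [ 0.6327 -0.0191  0.2501] yaw 1.55 F [-0.2 -0.6 -0.2] g 0.006 q [-0.2   0.59  0.31  1.54 -0.2   1.04  1.72]
  shift [ 0.1302 -0.038   0.0251] rot [0.0038 0.0031 0.0016]
```

Call:
send_rows(motion=[[[0.02, -0.02, 0.015, 0, 0, 0, 1], [0.06, -0.038, 0.025, 0, 0, 0, 1], [0.1, -0.038, 0.025, 0, 0, 0, 1], [0.13, -0.038, 0.025, 0, 0, 0, 1], [0.15, -0.038, 0.025, 0, 0, 0, 1], [0.17, -0.038, 0.025, 0, 0, 0, 1], [0.185, -0.038, 0.025, 0, 0, 0, 1], [0.19, -0.038, 0.025, 0, 0, 0, 1], [0.19, -0.038, 0.025, 0, 0, 0, 1], [0.19, -0.038, 0.025, 0, 0, 0, 1]]])

```text
t: 17.92
eef_pos: [0.6698, -0.0003, 0.0592]
ee_rot: [-0.493, 0.507, 0.493, 0.507]
force: [-0.2, 0.5, 0.4]
gripper_width: 0.004
```

Run:
```python
from S import *
s,R=st(); print(s['eef_pos'],jawyaw(R),s['force'].round(1),ws(s['eef_pos']))
for a in np.linspace(0,np.pi/2,12):
    k=np.array([92-36*np.sin(a),36*np.cos(a)]); d=14; f=k+d*np.array([np.cos(a),np.sin(a)])
    w=sw(*f); print(round(a,2),f.round(1),R.inv().apply(np.array([*w,.058])-s['eef_pos']).round(4))
im=viewer.capture('top'); crop(im,280,180,420,300,5,'e1')
```

```text
[ 6.69835068e-01 -3.13136691e-04  5.91925473e-02] 1.5430420752287728 [-0.2  0.5  0.4] [117.63354313  30.0776234 ]
0.0 [106.  36.] [0.0012 0.0117 0.0059]
0.14 [100.7  37.6] [0.0012 0.0169 0.0075]
0.29 [95.3 38.5] [0.0012 0.0224 0.0083]
0.43 [89.8 38.6] [0.0012 0.0279 0.0084]
0.57 [84.3 37.9] [0.0012 0.0333 0.0077]
0.71 [79.  36.4] [0.0012 0.0386 0.0062]
0.86 [74.  34.2] [0.0012 0.0437 0.0039]
1.0 [69.3 31.2] [0.0012 0.0484 0.001 ]
1.14 [65.1 27.7] [ 0.0013  0.0526 -0.0026]
1.29 [61.4 23.6] [ 0.0013  0.0562 -0.0067]
1.43 [58.4 19. ] [ 0.0013  0.0592 -0.0113]
1.57 [56. 14.] [ 0.0013  0.0616 -0.0163]
```

View pics/e1.png

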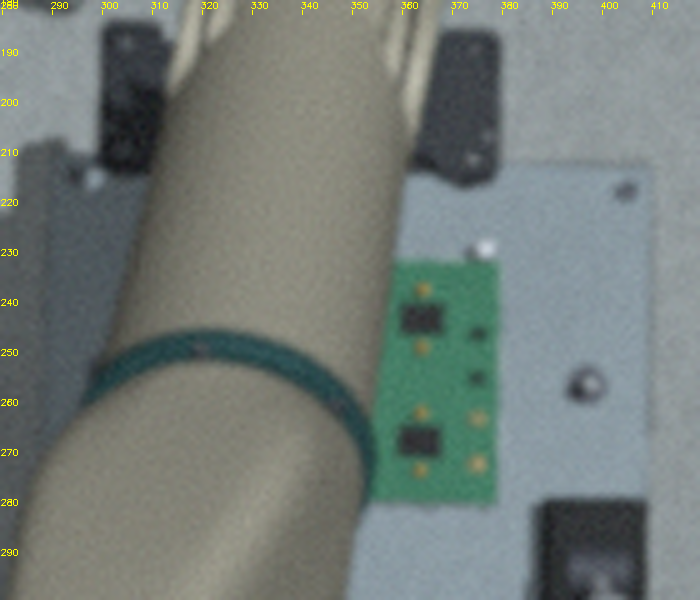

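Call:
send_rows(motion=[[[0.001, 0.006, 0.006, 0, 0, 0, 1], [0.001, 0.012, 0.006, 0, 0, 0, 1], [0.001, 0.017, 0.0075, 0, 0, 0, 1], [0.001, 0.0225, 0.008, 0, 0, 0, 1], [0.001, 0.028, 0.008, 0, 0, 0, 1], [0.001, 0.033, 0.0075, 0, 0, 0, 1], [0.001, 0.0385, 0.006, 0, 0, 0, 1], [0.001, 0.0435, 0.004, 0, 0, 0, 1], [0.001, 0.0485, 0.001, 0, 0, 0, 1], [0.001, 0.0485, 0.001, 0, 0, 0, 1]]])

```text
t: 18.8
eef_pos: [0.62, 0.0027, 0.0585]
ee_rot: [-0.492, 0.507, 0.494, 0.506]
force: [-0.6, 0.3, 0.6]
gripper_width: 0.006
```

Run:
```python
from S import *
s,R=st(); print(s['eef_pos'],jawyaw(R),s['force'].round(1),ws(s['eef_pos']))
for a in np.linspace(.86,np.pi/2,6):
    k=np.array([92-36*np.sin(a),36*np.cos(a)]); d=14; f=k+d*np.array([np.cos(a),np.sin(a)])
    w=sw(*f); print(round(a,2),f.round(1),R.inv().apply(np.array([*w,.058])-s['eef_pos']).round(4))
im=viewer.capture('top'); crop(im,280,180,420,300,5,'e2')
im=viewer.capture('scene'); crop(im,240,160,440,320,4,'e3')
```

```text
[0.6200208  0.00273214 0.05851858] 1.543019076641596 [-0.6  0.3  0.6] [67.759618   31.90166038]
0.86 [73.9 34.1] [ 0.0005 -0.0061  0.0022]
1.0 [69.2 31.2] [ 0.0005 -0.0014 -0.0007]
1.14 [65.  27.6] [ 0.0005  0.0027 -0.0043]
1.29 [61.4 23.5] [ 0.0005  0.0064 -0.0084]
1.43 [58.3 19. ] [ 0.0005  0.0094 -0.013 ]
1.57 [56. 14.] [ 0.0005  0.0117 -0.0179]
```

View pics/e3.png

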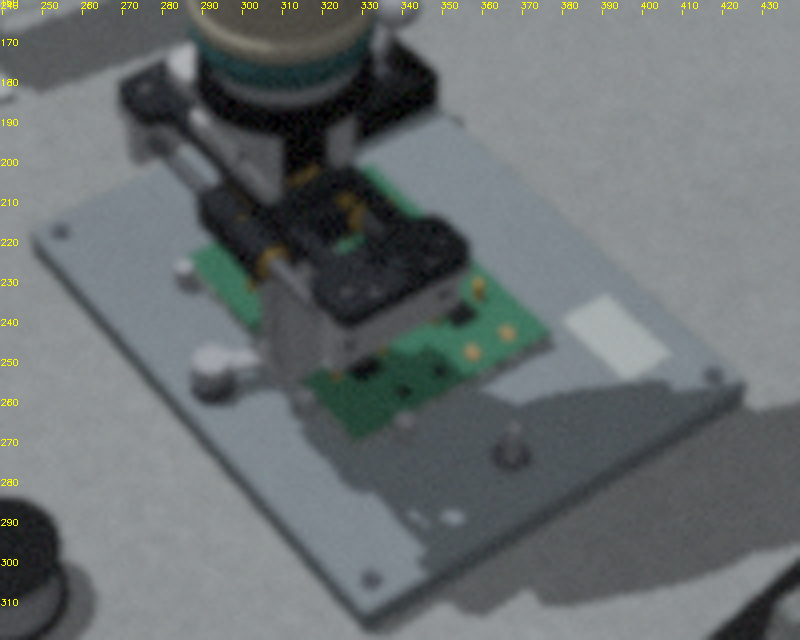

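Call:
send_rows(motion=[[[0, 0.003, -0.004, 0, 0, 0, 1], [0, 0.0065, -0.0085, 0, 0, 0, 1], [0, 0.0095, -0.013, 0, 0, 0, 1], [0, 0.011, -0.016, 0, 0, 0, 1], [0, 0.0115, -0.019, 0, 0, 0, 1], [0, 0.0115, -0.021, 0, 0, 0, 1], [0, 0.0115, -0.023, 0, 0, 0, 1], [0, 0.0115, -0.024, 0, 0, 0, 1], [0, 0.0115, -0.024, 0, 0, 0, 1], [0, 0.0115, -0.024, 0, 0, 0, 1]]])

```text
t: 19.73
eef_pos: [0.6115, -0.0097, 0.0585]
ee_rot: [-0.492, 0.501, 0.497, 0.509]
force: [4.6, 18.4, -2.1]
gripper_width: 0.004
```

Run:
```python
from S import *
s,R=st(); print(s['eef_pos'],jawyaw(R),s['force'].round(1),ws(s['eef_pos']))
```

```text
[ 0.61153819 -0.00969975  0.05851311] 1.5499027630723146 [ 4.6 18.4 -2.1] [59.58411437 19.26569206]
```

Call:
send_rows(motion=[[[0, 0, 0.015, 0, 0, 0, 1], [-0.005, 0, 0.02, 0, 0, 0, 1], [-0.045, 0, 0.02, 0, 0, 0, 1], [-0.085, 0, 0.02, 0, 0, 0, 1], [-0.125, 0, 0.01, 0, 0, 0, 1], [-0.16, -0.01, 0.0, 0, 0, 0, 1], [-0.19, -0.02, 0.0, 0, 0, 0, 1], [-0.195, -0.025, 0.0, 0, 0, 0, 1], [-0.195, -0.025, 0.0, 0, 0, 0, 1], [-0.195, -0.025, 0.0, 0, 0, 0, 1]]])

```text
t: 20.57
eef_pos: [0.6336, -0.0223, 0.2527]
ee_rot: [-0.493, 0.507, 0.493, 0.506]
force: [0.3, 0.5, -0.5]
gripper_width: 0.005
```

```bash
python3 wv.py w4
python3 - <<'E'
from h import *
im=np.load('w4.npy'); crop(im,140,25,490,235,2.28,'c11')
E
```

```text
p [ 0.6336 -0.0223  0.2527] yaw 1.543 t 20.5667
```

View pics/c11.png

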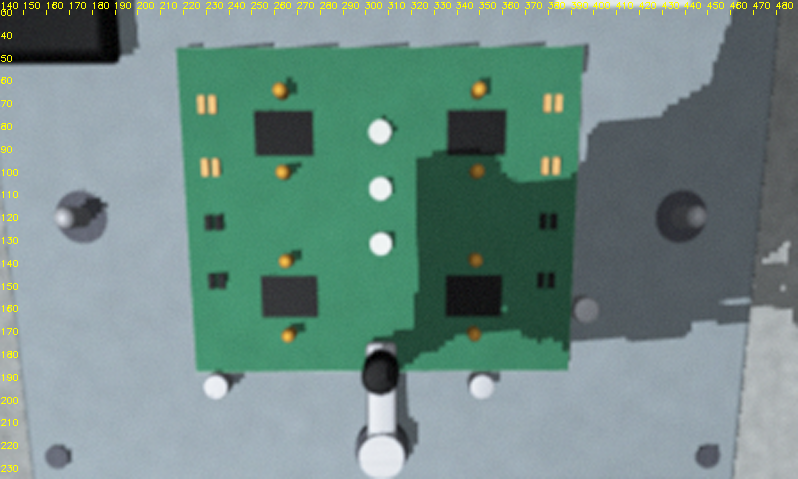

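```bash
python3 - <<'E'
from fb import *
cm=np.load('w4cm.npy',allow_pickle=True).item()
f=lambda a,b:(140+a/2.28-.5,25+b/2.28-.5)
P=[f(63,217),f(698,216),f(215,387),f(482,386),f(587,309)]
B=[f(177,49),f(583,46),f(569,369),f(197,370)]
th,t=rep(cm,P,B)
R=np.array([[np.cos(th),-np.sin(th)],[np.sin(th),np.cos(th)]])
k=onz(cm,*f(379,378),.067); k=R.T@(k[:2]-t)*1e3; p=onz(cm,*f(381,457),.045);p=(R.T@(p[:2]-t))*1e3
print(k,p,'ang',np.arctan2(-(k-p)[0],(k-p)[1]))
cs=[f(280,90),f(282,172),f(285,261),f(288,336),f(479,89),f(477,171),f(476,260),f(474,334)]
W=np.array([onz(cm,*c,.0435)[:2] for c in cs]);print(((W-t)@R*1e3).round(1).tolist(), (W.mean(0)).round(4))
E
python3 m1.py | grep sink
```

```text
stand -0.0258 [ 0.5508 -0.0274] [[-0.1, -0.8], [-0.1, 0.5], [-0.1, 0.2], [0.1, 0.1], [0.2, -0.0]]
board -0.0228 [ 0.5507 -0.027 ] [[-1.1, -0.8], [-0.9, 0.9], [0.9, 0.7], [1.1, -0.7]]
mid in stand [-0.2  0.3] rel yaw 0.003
corners in stand [[-58.8, -74.0], [-59.5, 74.3], [58.8, 74.8], [58.9, -73.8]]
[56.39495803 -0.29940428] [91.36038011 -0.20577093] ang 1.5734742045628085
[[-43.4, -35.4], [-15.6, -35.7], [16.1, -35.7], [44.0, -35.5], [-43.6, 35.7], [-15.8, 35.6], [15.8, 35.9], [43.4, 35.7]] [ 0.5509 -0.0273]
sink mid [0.5036 0.249 ] [np.float64(0.0415), np.float64(0.0438)] xaxis yaw -3.131
sink mid [0.6073 0.3667] [np.float64(0.0433), np.float64(0.0486)] xaxis yaw -2.882
sink mid [0.6216 0.2702] [np.float64(0.0463), np.float64(0.0417)] xaxis yaw -0.086
```

Call:
send_rows(motion=[[[0, 0, 0.035, 0, 0, 0, 1], [0, 0, 0.07, 0, 0, 0, 0.8], [0, 0, 0.105, 0, 0, 0, 0.6], [0, 0, 0.14, 0, 0, 0, 0.4], [0, 0, 0.175, 0, 0, 0, 0.2], [0, 0.005, 0.21, 0, 0, 0, 0], [0, 0.01, 0.245, 0, 0, 0, 0], [0, 0.01, 0.28, 0, 0, 0, 0], [0, 0.01, 0.31, 0, 0, 0, 0], [0, 0.01, 0.31, 0, 0, 0, 0]]])

```text
t: 21.5
eef_pos: [0.6295, 0.2981, 0.2504]
ee_rot: [-0.494, 0.504, 0.498, 0.504]
force: [-1.6, 1.5, 0.8]
gripper_width: 0.609
```

```bash
python3 wv.py w5
```

```text
p [0.6295 0.2981 0.2504] yaw 1.5543 t 21.5
```

View pics/w5.png

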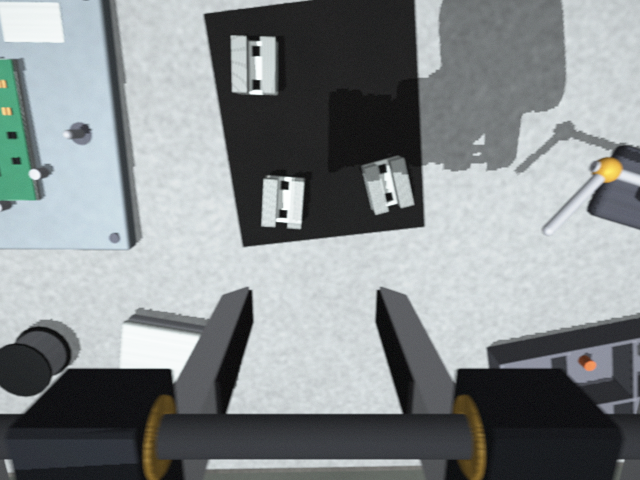

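Run:
```python
from h import *
im=np.load('w5.npy'); crop(im,220,20,420,240,2.7,'c12')
crop(im,225,25,285,105,6,'c13');crop(im,255,165,315,235,6,'c14');crop(im,355,145,420,220,6,'c15')
a=[cv2.imread(f'pics/c{i}.png') for i in (13,14,15)]
h=max(x.shape[0] for x in a); a=[cv2.copyMakeBorder(x,0,h-x.shape[0],0,5,0) for x in a]; b=np.hstack(a); print(b.shape,[x.shape for x in a]); cv2.imwrite('pics/c16.png',b[:,:])
```

```text
(480, 1125, 3) [(480, 365, 3), (480, 365, 3), (480, 395, 3)]
```

View pics/c13.png

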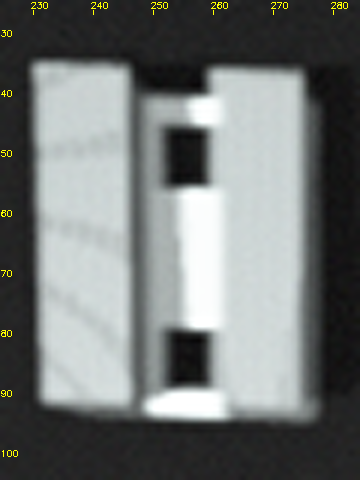

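View pics/c14.png

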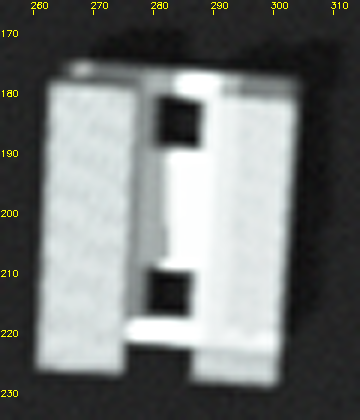

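View pics/c15.png

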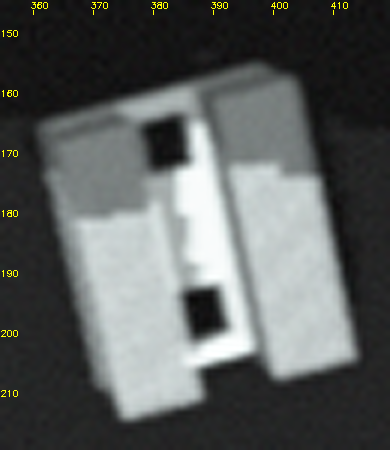

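Run:
```python
from S import *
cm=np.load('w5cm.npy',allow_pickle=True).item()
for n,a,b in [('a',(255.7,50.5),(255.8,84.2)),('b',(284.5,185),(282.7,213.3)),('c',(382.2,168.2),(388.8,196.7))]:
    A,B=onz(cm,*a,.0045)[:2],onz(cm,*b,.0045)[:2]; d=B-A; m=(A+B)/2; yaw=np.arctan2(d[1],d[0]); print(n,m.round(4),'len',round(np.linalg.norm(d),4),'yaw',round(yaw,4)); to([*m,.10],np.pi/2+yaw)
```

```text
a [0.5007 0.2482] len 0.0282 yaw -0.0512
t 21.55 p [0.6303 0.2935 0.2505] yaw 1.551 F [-0.9 -0.7 -0.1] g 0.649 q [-0.64  0.69  0.31  1.34 -0.22  1.15  1.25]
  shift [ 0.1511  0.128  -0.0479] rot [ 0.0315  0.0003 -0.0047]
b [0.6206 0.2689] len 0.028 yaw -0.099
t 21.55 p [0.6303 0.2935 0.2505] yaw 1.551 F [-0.9 -0.7 -0.1] g 0.649 q [-0.64  0.69  0.31  1.34 -0.22  1.15  1.25]
  shift [ 0.1506  0.0085 -0.0249] rot [ 0.0793  0.0002 -0.0047]
c [0.606  0.3679] len 0.0286 yaw 0.255
t 21.55 p [0.6303 0.2935 0.2505] yaw 1.551 F [-0.9 -0.7 -0.1] g 0.649 q [-0.64  0.69  0.31  1.34 -0.22  1.15  1.25]
  shift [0.1507 0.0251 0.0738] rot [-0.2747  0.001  -0.0046]
```

Call:
send_rows(motion=[[[0.02, 0.004, -0.01, 0.03, 0, 0, 0.35], [0.05, 0.0085, -0.02, 0.06, 0, 0, 0.35], [0.085, 0.0085, -0.025, 0.079, 0, 0, 0.35], [0.12, 0.0085, -0.025, 0.079, 0, 0, 0.35], [0.145, 0.0085, -0.025, 0.079, 0, 0, 0.35], [0.165, 0.0085, -0.025, 0.079, 0, 0, 0.35], [0.178, 0.0085, -0.025, 0.079, 0, 0, 0.35], [0.18, 0.0085, -0.025, 0.079, 0, 0, 0.35], [0.18, 0.0085, -0.025, 0.079, 0, 0, 0.35], [0.18, 0.0085, -0.025, 0.079, 0, 0, 0.35]]])

```text
t: 22.38
eef_pos: [0.6246, 0.2636, 0.0744]
ee_rot: [-0.473, 0.525, 0.472, 0.526]
force: [-0.0, 0.5, 0.9]
gripper_width: 0.649
```

```bash
python3 wv.py w6;  python3 - <<'E'
from S import *
to([.6206,.2689,.020],np.pi/2-.099)
E
```

```text
p [0.6246 0.2636 0.0744] yaw 1.4645 t 22.3833
t 22.43 p [0.625  0.2639 0.0749] yaw 1.465 F [-0.   0.3  0.4] g 0.648 q [-0.59  0.85  0.27  1.55 -0.29  0.78  1.27]
  shift [0.0549 0.005  0.0045] rot [-0.0071  0.0009  0.0022]
```

View pics/w6.png

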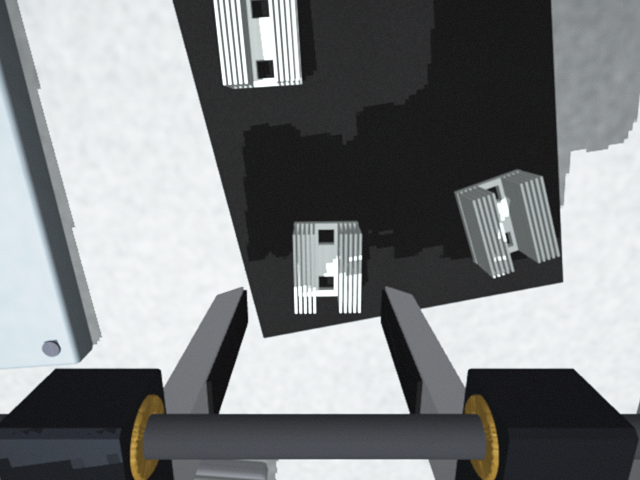

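```bash
cat > holes.py <<'E'
from S import *
import sys
def holes(n,pts,zb=.002,tz=.020,far=.18):
    cm=np.load(n+'cm.npy',allow_pickle=True).item(); g=np.load(n+'.npy').mean(2)
    out=[]
    for (u,v) in pts:
        u,v=int(u),int(v); w=9
        p=g[v-w:v+w+1,u-w:u+w+1]; m=(p<(p.min()+45)).astype(np.uint8); nl,lab,stt,cen=cv2.connectedComponentsWithStats(m)
        l=lab[w,w]; out.append((cen[l]+[u-w,v-w], stt[l].tolist()))
    A,B=[onz(cm,*o[0],zb+.0025)[:2] for o in out]; d=B-A; 
    if d[0]<0: d=-d
    m=(A+B)/2; yaw=np.arctan2(d[1],d[0]); print([ (o[0].round(1).tolist(),o[1][2:]) for o in out],'mid',m.round(4),'len',round(np.linalg.norm(d),4),'yaw',round(yaw,4))
    return m,yaw
if __name__=='__main__':
    a=[float(x) for x in sys.argv[2:6]]; m,y=holes(sys.argv[1],[a[:2],a[2:]]); to([*m,.020],np.pi/2+y)
E
python3 holes.py w6 326 236 326 282
```

```text
[([325.5, 235.5], [14, 12, 168]), ([325.7, 281.4], [14, 10, 135])] mid [0.6206 0.2702] len 0.0281 yaw -0.0935
t 22.43 p [0.625  0.2639 0.0749] yaw 1.465 F [-0.   0.3  0.4] g 0.648 q [-0.59  0.85  0.27  1.55 -0.29  0.78  1.27]
  shift [0.0549 0.0051 0.0057] rot [-0.0126  0.0009  0.0022]
```

Call:
send_rows(motion=[[[0.0, 0.003, 0.003, -0.005, 0, 0, 0.35], [0.01, 0.005, 0.0055, -0.01, 0, 0, 0.35], [0.025, 0.005, 0.0055, -0.01, 0, 0, 0.35], [0.04, 0.005, 0.0055, -0.01, 0, 0, 0.35], [0.05, 0.005, 0.0055, -0.01, 0, 0, 0.35], [0.055, 0.005, 0.0055, -0.01, 0, 0, 0.35], [0.055, 0.005, 0.0055, -0.01, 0, 0, 0.35], [0.055, 0.005, 0.0055, -0.01, 0, 0, 0.35], [0.055, 0.005, 0.0055, -0.01, 0, 0, 0.35], [0.055, 0.005, 0.0055, -0.01, 0, 0, 0.35]]])

```text
t: 23.27
eef_pos: [0.6198, 0.2699, 0.0188]
ee_rot: [-0.476, 0.523, 0.475, 0.524]
force: [-0.4, 0.5, -0.9]
gripper_width: 0.654
```

Run:
```python
from S import *
to([.6206,.2698,.020],np.pi/2-.095)
```

```text
t 23.27 p [0.6198 0.2699 0.0188] yaw 1.475 F [-0.4  0.5 -0.9] g 0.654 q [-0.59  0.92  0.25  1.58 -0.31  0.68  1.28]
  shift [-0.0012 -0.0008 -0.0001] rot [-0.0009  0.0003  0.0006]
```

Close and lift.

Call:
send_rows(motion=[[[-0.001, 0, 0, 0, 0, 0, 1], [-0.001, 0, 0, 0, 0, 0, 1], [-0.001, 0, 0, 0, 0, 0, 1], [-0.001, 0, 0, 0, 0, 0, 1], [-0.001, 0, 0, 0, 0, 0, 1], [-0.001, 0, 0, 0, 0, 0, 1], [-0.01, 0, 0, 0, 0, 0, 1], [-0.03, 0, 0, 0, 0, 0, 1], [-0.06, 0, 0, 0, 0, 0, 1], [-0.09, 0, 0, 0, 0, 0, 1]]])

```text
t: 24.1
eef_pos: [0.6186, 0.2695, 0.109]
ee_rot: [-0.475, 0.524, 0.476, 0.523]
force: [0.5, -0.0, 0.6]
gripper_width: 0.381
```

```bash
python3 wv.py w7
python3 - <<'E'
from S import *
print(sw(30,36),sw(-30,36),sw(30,-36),sw(-30,-36))
to([*sw(30,36),.12],np.pi/2+TH)
E
```

```text
p [0.6186 0.2695 0.109 ] yaw 1.4749 t 24.1
[0.58237291 0.00775427] [0.52239092 0.00922412] [ 0.58060908 -0.06422412] [ 0.52062709 -0.06275427]
t 24.15 p [0.6229 0.2709 0.1162] yaw 1.475 F [1.8 0.1 3.3] g 0.38 q [-0.61  0.8   0.29  1.53 -0.28  0.84  1.25]
  shift [-0.005   0.0151 -0.2658] rot [-0.0715  0.0039  0.008 ]
```

View pics/w7.png

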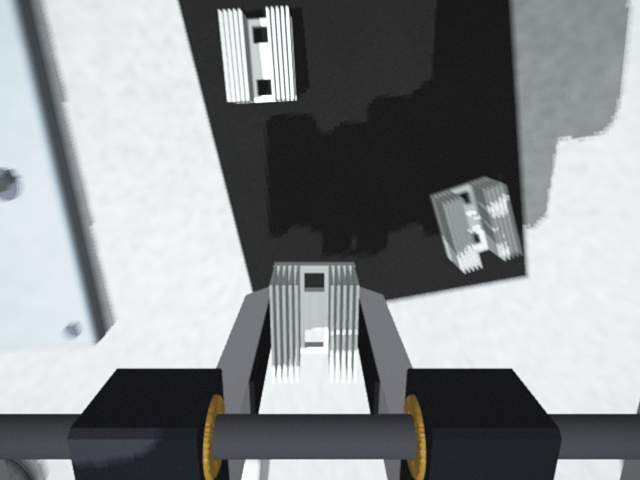

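```bash
cat > held.py <<'E'
from S import *
import sys
# holes in the held sink -> tool frame. camera fixed in tool: use nominal from start
def held(pts,bx=.0178):
    CT=np.array([-.1652,.0835,-.0006]); fw=np.array([.959,-.283,-.001]); cx=np.array([.001,0,1.]); fw/=np.linalg.norm(fw); cx-=fw*(cx@fw); cx/=np.linalg.norm(cx); cy=np.cross(fw,cx)
    for u,v in pts:
        d=cx*(u-313.97)/426.25+cy*(v-243.08)/426.25+fw
        k=(bx-.0025-CT[0])/d[0]; print((u,v),'tool yz',((CT+k*d)[1:]*1e3).round(1))
if __name__=='__main__':
    a=[float(x) for x in sys.argv[1:]]; held([a[:2],a[2:4]])
E
python3 held.py 314 281.5 314.5 341
python3 - <<'E'
from h import *
im=np.load('w7.npy'); crop(im,255,255,375,390,5,'c17')
E
```

```text
(314.0, 281.5) tool yz [12.1 -0.8]
(314.5, 341.0) tool yz [-18.1  -0.5]
```

View pics/c17.png

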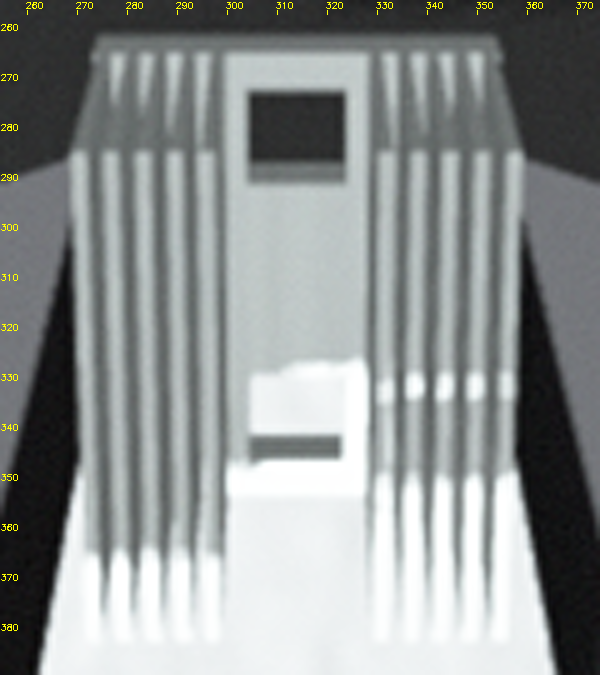

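Run:
```python
from held import held
held([(314,281.8),(313.5,337.8)],.0178-.0025)
```

```text
(314, 281.8) tool yz [12.9 -0.8]
(313.5, 337.8) tool yz [-15.  -1.]
```

```bash
sed -i 's/^TH=.*/TH=-.025; T=np.array([.551,-.0266])/' S.py
python3 - <<'E'
from S import *
print(sw(30,36)); p=sw(30,36)-[.001,0]; to([*p,.12],np.pi/2+TH)
E
```

```text
[0.58189053 0.00863883]
t 24.15 p [0.6229 0.2709 0.1162] yaw 1.475 F [1.8 0.1 3.3] g 0.38 q [-0.61  0.8   0.29  1.53 -0.28  0.84  1.25]
  shift [-0.005   0.0167 -0.265 ] rot [-0.071   0.0039  0.008 ]
```

Call:
send_rows(motion=[[[-0.005, 0.002, -0.02, -0.01, 0, 0, 1], [-0.01, 0.004, -0.055, -0.02, 0, 0, 1], [-0.01, 0.006, -0.09, -0.03, 0, 0, 1], [-0.01, 0.008, -0.125, -0.04, 0, 0, 1], [-0.01, 0.01, -0.16, -0.05, 0, 0, 1], [-0.01, 0.012, -0.195, -0.06, 0, 0, 1], [-0.01, 0.014, -0.23, -0.071, 0, 0, 1], [-0.01, 0.015, -0.255, -0.071, 0, 0, 1], [-0.01, 0.015, -0.263, -0.071, 0, 0, 1], [-0.01, 0.015, -0.263, -0.071, 0, 0, 1]]])

```text
t: 24.98
eef_pos: [0.5793, 0.0064, 0.119]
ee_rot: [-0.493, 0.508, 0.492, 0.507]
force: [0.2, 0.6, -0.8]
gripper_width: 0.378
```

Call:
send_rows(motion=[[[0.005, 0, 0, 0, 0, 0, 1], [0.015, 0, 0, 0, 0, 0, 1], [0.025, 0, 0, 0, 0, 0, 1], [0.035, 0, 0, 0, 0, 0, 1], [0.04, 0, 0, 0, 0, 0, 1], [0.04, 0, 0, 0, 0, 0, 1], [0.04, 0, 0, 0, 0, 0, 1], [0.04, 0, 0, 0, 0, 0, 1], [0.04, 0, 0, 0, 0, 0, 1], [0.04, 0, 0, 0, 0, 0, 1]]])

```text
t: 25.82
eef_pos: [0.5798, 0.0095, 0.0789]
ee_rot: [-0.494, 0.506, 0.494, 0.506]
force: [0.9, -0.1, -2.0]
gripper_width: 0.382
```

```bash
python3 wv.py w8
python3 - <<'E'
from S import *
p=sw(30,36)-[.001,0]; to([*p,.0485],np.pi/2+TH)
E
```

```text
p [0.5798 0.0095 0.0789] yaw 1.5459 t 25.8167
t 25.87 p [0.5797 0.0095 0.0789] yaw 1.546 F [-0.5 -0.2 -1.4] g 0.38 q [-0.2   0.73  0.21  1.84 -0.25  0.6   1.71]
  shift [ 0.0304 -0.0012 -0.0008] rot [0.     0.0001 0.0008]
```

View pics/w8.png

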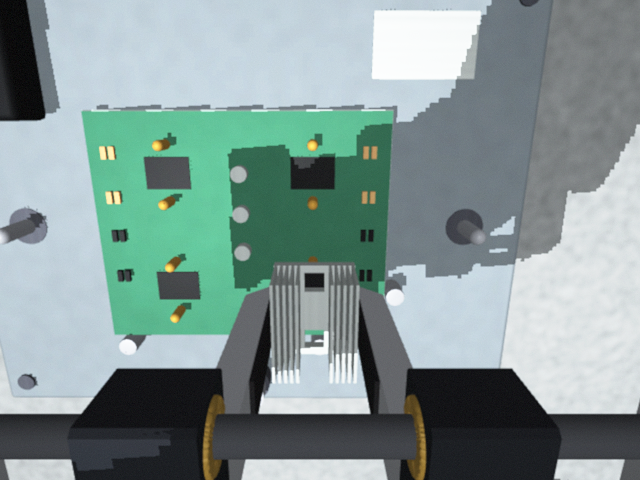

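Run:
```python
from S import *
im=np.load('w8.npy'); crop(im,90,100,390,330,2.6,'c18')
```

```text
(no output)
```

View pics/c18.png

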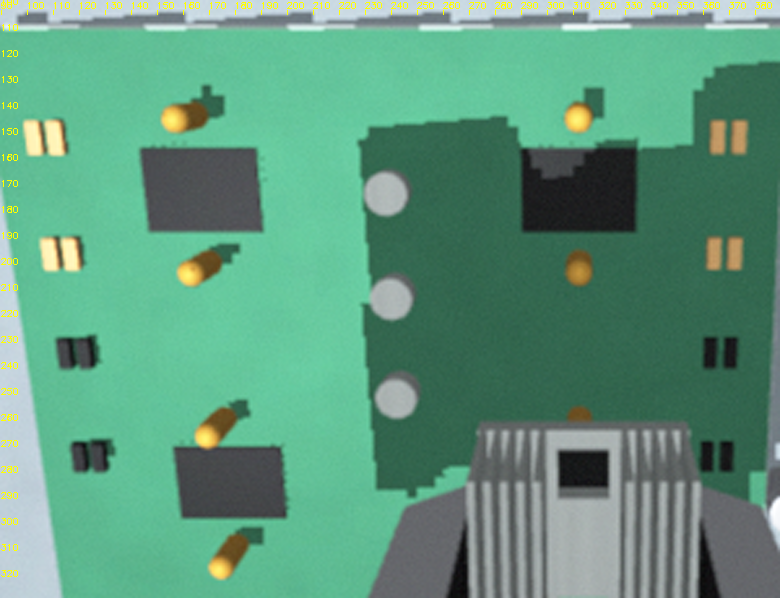

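Run:
```python
from S import *
cm=np.load('w8cm.npy',allow_pickle=True).item()
f=lambda a,b:(90+a/2.6-.5,100+b/2.6-.5)
P=[(174,119),(190,273),(208,437),(221,569),(577,118),(579,272)]; L=np.array([[-44,-36],[-16,-36],[16,-36],[44,-36],[-44,36],[-16,36]])/1e3
W=np.array([onz(cm,*f(*p),.0425)[:2] for p in P]); th,t,r=se2(L,W); print(th,t,r.tolist())
```

```text
-0.020793089883325736 [ 0.55126679 -0.02701726] [[-0.1, -0.1], [0.2, -0.1], [0.0, -0.2], [-0.0, 0.0], [-0.2, 0.3], [0.1, 0.1]]
```

Call:
send_rows(motion=[[[0.005, -0.001, -0.0008, 0, 0, 0, 1], [0.01, -0.001, -0.0008, 0, 0, 0, 1], [0.014, -0.001, -0.0008, 0, 0, 0, 1], [0.018, -0.001, -0.0008, 0, 0, 0, 1], [0.021, -0.001, -0.0008, 0, 0, 0, 1], [0.024, -0.001, -0.0008, 0, 0, 0, 1], [0.027, -0.001, -0.0008, 0, 0, 0, 1], [0.029, -0.001, -0.0008, 0, 0, 0, 1], [0.031, -0.001, -0.0008, 0, 0, 0, 1], [0.031, -0.001, -0.0008, 0, 0, 0, 1]]])

```text
t: 26.7
eef_pos: [0.5803, 0.0088, 0.0485]
ee_rot: [-0.494, 0.506, 0.494, 0.506]
force: [-3.3, -0.2, 8.6]
gripper_width: 0.383
```

```bash
python3 wv.py w9
python3 - <<'E'
from S import *
im=np.load('w9.npy'); crop(im,200,200,420,400,4,'c19')
p=sw(30,36)-[.001,0]; to([*p,.0485],np.pi/2+TH)
E
```

```text
p [0.5803 0.0088 0.0485] yaw 1.5459 t 26.7
t 26.75 p [0.5803 0.0088 0.0485] yaw 1.546 F [-2.6 -0.1  9.2] g 0.381 q [-0.18  0.77  0.19  1.85 -0.26  0.54  1.72]
  shift [ 0.     -0.0006 -0.0001] rot [ 0.0001  0.0004 -0.    ]
```

View pics/c19.png

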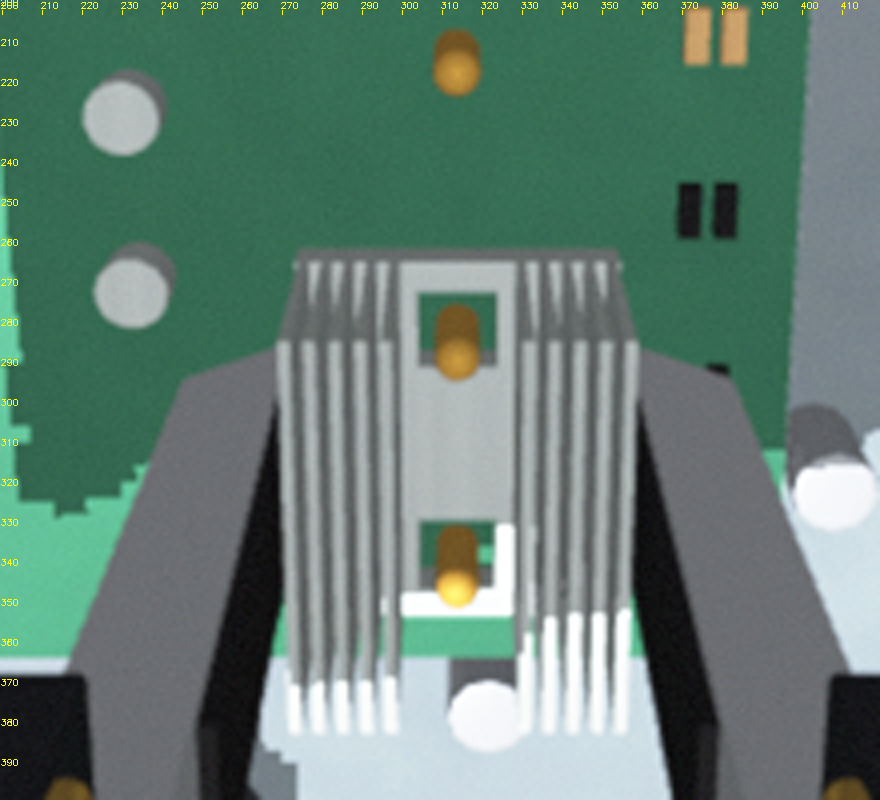

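Call:
send_rows(motion=[[[0, 0, 0, 0, 0, 0, 0.5], [0, 0, 0, 0, 0, 0, 0.5], [0, 0, 0, 0, 0, 0, 0.5], [0, 0, 0, 0, 0, 0, 0.5], [-0.005, 0, 0, 0, 0, 0, 0.5], [-0.02, 0, 0, 0, 0, 0, 0.5], [-0.05, 0, 0, 0, 0, 0, 0.5], [-0.08, 0, 0, 0, 0, 0, 0.5], [-0.1, 0, 0, 0, 0, 0, 0.5], [-0.1, 0, 0, 0, 0, 0, 0.5]]])

```text
t: 27.58
eef_pos: [0.5834, 0.0085, 0.152]
ee_rot: [-0.496, 0.504, 0.492, 0.508]
force: [1.5, -1.1, -0.9]
gripper_width: 0.499
```

```bash
python3 wv.py w10
python3 - <<'E'
from S import *
im=np.load('w10.npy'); crop(im,200,100,420,300,3.5,'c20')
to([.535,.25,.15],np.pi/2-.05)
E
python3 m1.py | grep sink
```

```text
p [0.5834 0.0085 0.152 ] yaw 1.5458 t 27.5833
t 27.63 p [0.5821 0.0087 0.1499] yaw 1.546 F [-0.3 -0.8 -0.9] g 0.499 q [-0.22  0.63  0.25  1.79 -0.21  0.74  1.68]
  shift [-0.0003  0.053   0.2401] rot [0.0252 0.0005 0.0049]
sink mid [0.5365 0.2726] [np.float64(0.0392), np.float64(0.0464)] xaxis yaw -3.13
sink mid [0.6075 0.367 ] [np.float64(0.0433), np.float64(0.0489)] xaxis yaw -2.9
```

View pics/c20.png

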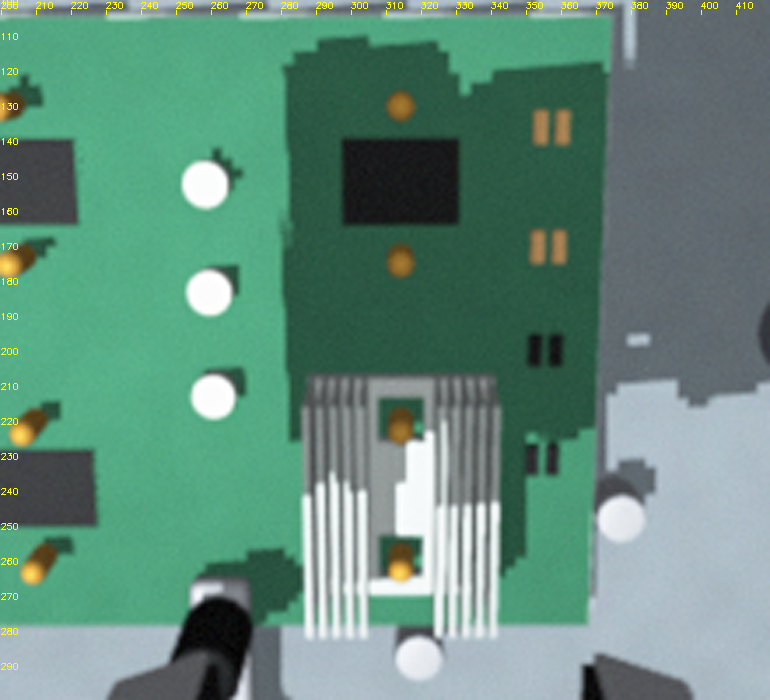

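Run:
```python
from S import *
to([.56,.272,.13],np.pi/2)
```

```text
t 27.68 p [0.5808 0.0089 0.1482] yaw 1.546 F [-0.1 -0.1 -1. ] g 0.5 q [-0.22  0.63  0.25  1.79 -0.21  0.74  1.68]
  shift [0.0183 0.0273 0.2625] rot [-0.0246  0.0003  0.0017]
```

Call:
send_rows(motion=[[[0, 0.0, 0.025, 0, 0, 0, 0.35], [0, 0.003, 0.06, 0, 0, 0, 0.35], [0, 0.006, 0.095, 0, 0, 0, 0.35], [0, 0.01, 0.13, 0, 0, 0, 0.35], [0, 0.015, 0.165, 0, 0, 0, 0.35], [0.005, 0.02, 0.2, -0.01, 0, 0, 0.35], [0.01, 0.025, 0.235, -0.02, 0, 0, 0.35], [0.018, 0.027, 0.26, -0.025, 0, 0, 0.35], [0.018, 0.027, 0.2625, -0.025, 0, 0, 0.35], [0.018, 0.027, 0.2625, -0.025, 0, 0, 0.35]]])

```text
t: 28.52
eef_pos: [0.5578, 0.2737, 0.1272]
ee_rot: [-0.5, 0.5, 0.502, 0.498]
force: [-0.5, -0.8, 0.6]
gripper_width: 0.649
```

```bash
python3 -c "
from h import *
viewer.capture('top')"; python3 wv.py w11
python3 - <<'E'
from S import *
E
```

```text
p [0.5588 0.2713 0.1278] yaw 1.572 t 28.5667
```

View pics/w11.png

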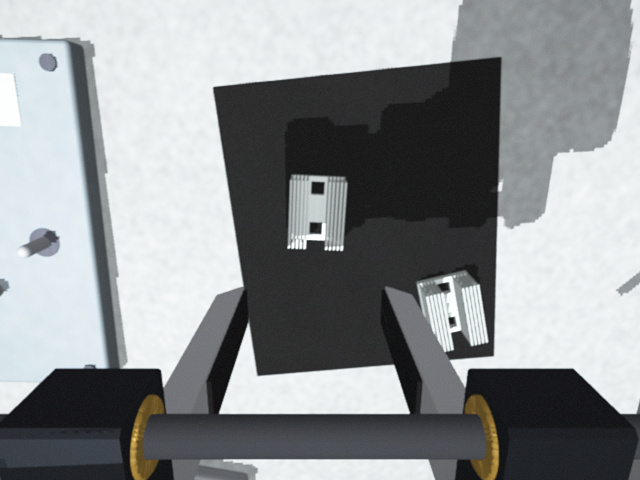

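```bash
python3 holes.py w11 318 187 316 228
```

```text
[([317.3, 187.3], [12, 12, 126]), ([315.1, 227.5], [11, 10, 107])] mid [0.5345 0.272 ] len 0.0282 yaw -0.0506
t 28.62 p [0.5596 0.27   0.1285] yaw 1.57 F [-0.4  0.6 -0.1] g 0.648 q [-0.66  0.71  0.26  1.69 -0.24  0.78  1.29]
  shift [0.1085 0.025  0.0022] rot [ 0.0496 -0.0023 -0.0013]
```

Call:
send_rows(motion=[[[0, 0.012, 0.001, 0.02, 0, 0, 0.35], [0.01, 0.025, 0.002, 0.05, 0, 0, 0.35], [0.03, 0.025, 0.002, 0.05, 0, 0, 0.35], [0.055, 0.025, 0.002, 0.05, 0, 0, 0.35], [0.08, 0.025, 0.002, 0.05, 0, 0, 0.35], [0.095, 0.025, 0.002, 0.05, 0, 0, 0.35], [0.105, 0.025, 0.002, 0.05, 0, 0, 0.35], [0.108, 0.025, 0.002, 0.05, 0, 0, 0.35], [0.108, 0.025, 0.002, 0.05, 0, 0, 0.35], [0.108, 0.025, 0.002, 0.05, 0, 0, 0.35]]])

```text
t: 29.45
eef_pos: [0.5358, 0.2733, 0.0222]
ee_rot: [-0.487, 0.512, 0.487, 0.513]
force: [-1.2, -0.1, -0.2]
gripper_width: 0.654
```

Run:
```python
from S import *
to([.5345,.2725,.020],np.pi/2-.05)
```

```text
t 29.45 p [0.5358 0.2733 0.0222] yaw 1.52 F [-1.2 -0.1 -0.2] g 0.654 q [-0.65  0.84  0.21  1.8  -0.31  0.53  1.28]
  shift [ 0.0022  0.0012 -0.0008] rot [-0.001   0.0003  0.0012]
```

Adjust, close, lift.

Call:
send_rows(motion=[[[0.002, 0.001, 0, 0, 0, 0, 0.35], [0.002, 0.001, 0, 0, 0, 0, 1], [0.002, 0.001, 0, 0, 0, 0, 1], [0.002, 0.001, 0, 0, 0, 0, 1], [0.002, 0.001, 0, 0, 0, 0, 1], [0.002, 0.001, 0, 0, 0, 0, 1], [-0.01, 0.001, 0, 0, 0, 0, 1], [-0.04, 0.001, 0, 0, 0, 0, 1], [-0.075, 0.001, 0, 0, 0, 0, 1], [-0.1, 0.001, 0, 0, 0, 0, 1]]])

```text
t: 30.28
eef_pos: [0.5345, 0.2739, 0.1243]
ee_rot: [-0.488, 0.512, 0.487, 0.513]
force: [1.9, 0.5, -0.3]
gripper_width: 0.378
```

```bash
python3 - <<'E'
from S import *
to([*sw(-30,36),.122],np.pi/2+TH)
E
python3 wv.py w12;python3 - <<'E'
from S import *
im=np.load('w12.npy'); crop(im,255,255,375,390,4,'c21')
E
```

```text
t 30.28 p [0.5345 0.2739 0.1243] yaw 1.521 F [ 1.9  0.5 -0.3] g 0.378 q [-0.69  0.69  0.28  1.76 -0.26  0.73  1.24]
  shift [ 0.0021 -0.0007 -0.2641] rot [-0.0251  0.0007  0.0015]
p [0.5345 0.2739 0.1243] yaw 1.5207 t 30.2833
```

View pics/c21.png

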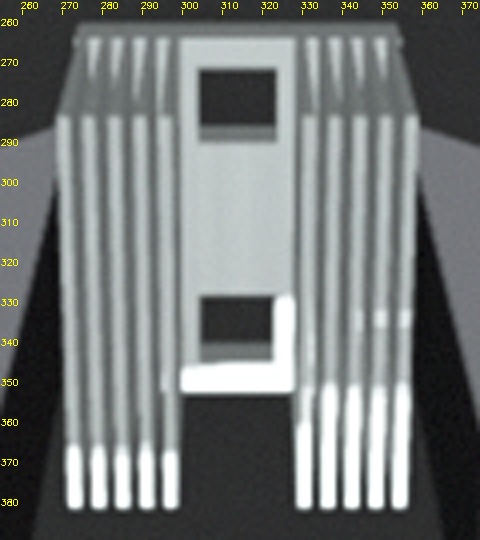

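Call:
send_rows(motion=[[[0, 0, -0.025, 0, 0, 0, 1], [0, 0, -0.06, -0.01, 0, 0, 1], [0, 0, -0.095, -0.02, 0, 0, 1], [0, 0, -0.13, -0.025, 0, 0, 1], [0, 0, -0.165, -0.025, 0, 0, 1], [0, 0, -0.2, -0.025, 0, 0, 1], [0, 0, -0.235, -0.025, 0, 0, 1], [0, 0, -0.258, -0.025, 0, 0, 1], [0, 0, -0.2645, -0.025, 0, 0, 1], [0, 0, -0.2645, -0.025, 0, 0, 1]]])

```text
t: 31.17
eef_pos: [0.5207, 0.0074, 0.122]
ee_rot: [-0.493, 0.507, 0.492, 0.507]
force: [-0.1, -0.0, 0.1]
gripper_width: 0.381
```

Call:
send_rows(motion=[[[0.01, 0, 0, 0, 0, 0, 1], [0.025, 0, 0, 0, 0, 0, 1], [0.035, 0, 0, 0, 0, 0, 1], [0.045, 0, 0, 0, 0, 0, 1], [0.05, 0, 0, 0, 0, 0, 1], [0.05, 0, 0, 0, 0, 0, 1], [0.05, 0, 0, 0, 0, 0, 1], [0.05, 0, 0, 0, 0, 0, 1], [0.05, 0, 0, 0, 0, 0, 1], [0.05, 0, 0, 0, 0, 0, 1]]])

```text
t: 32.0
eef_pos: [0.5211, 0.0097, 0.072]
ee_rot: [-0.494, 0.506, 0.494, 0.506]
force: [0.4, 0.8, -1.5]
gripper_width: 0.384
```

```bash
python3 wv.py w13
python3 - <<'E'
from S import *
im=np.load('w13.npy'); crop(im,80,100,400,390,2.4,'c22')
p=sw(-30,36)-[.0005,0]; to([*p,.0488],np.pi/2+TH)
E
```

```text
p [0.5211 0.0097 0.072 ] yaw 1.5459 t 32.0
t 32.05 p [0.5211 0.0097 0.0719] yaw 1.546 F [ 0.3  0.3 -1.3] g 0.381 q [-0.19  0.68  0.18  2.01 -0.25  0.48  1.72]
  shift [ 0.0231 -0.0003  0.0004] rot [0.0001 0.0001 0.0009]
```

View pics/c22.png

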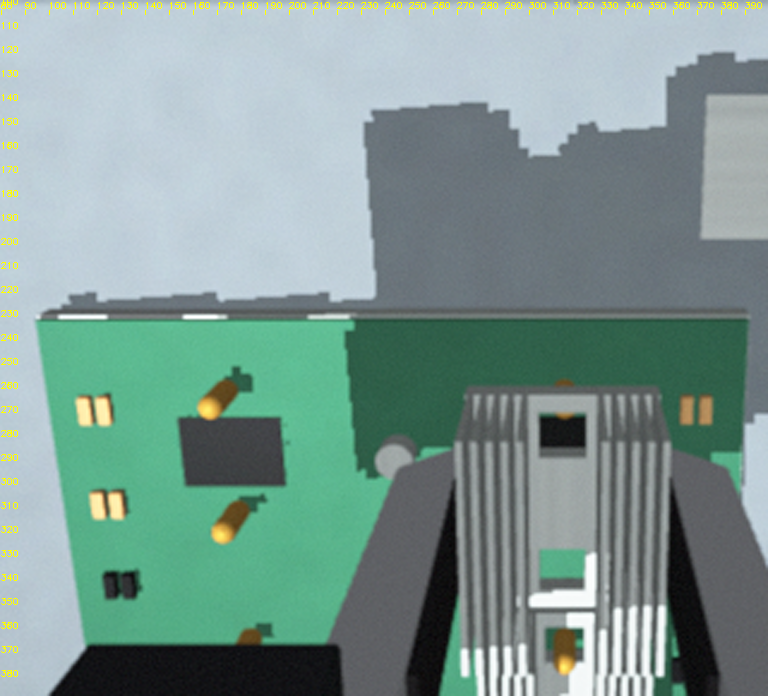

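Call:
send_rows(motion=[[[0.004, 0, 0.0004, 0, 0, 0, 1], [0.008, 0, 0.0004, 0, 0, 0, 1], [0.011, 0, 0.0004, 0, 0, 0, 1], [0.014, 0, 0.0004, 0, 0, 0, 1], [0.017, 0, 0.0004, 0, 0, 0, 1], [0.02, 0, 0.0004, 0, 0, 0, 1], [0.022, 0, 0.0004, 0, 0, 0, 1], [0.024, 0, 0.0004, 0, 0, 0, 1], [0.0245, 0, 0.0004, 0, 0, 0, 1], [0.0245, 0, 0.0004, 0, 0, 0, 1]]])

```text
t: 32.88
eef_pos: [0.5206, 0.0101, 0.0486]
ee_rot: [-0.494, 0.506, 0.494, 0.506]
force: [-3.8, 0.4, 18.2]
gripper_width: 0.381
```

```bash
python3 wv.py w14
python3 - <<'E'
from S import *
im=np.load('w14.npy'); crop(im,200,230,420,420,3.5,'c23')
p=sw(-30,36)-[.0005,0]; to([*p,.0488],np.pi/2+TH)
E
```

```text
p [0.5206 0.0101 0.0486] yaw 1.5458 t 32.8833
t 32.93 p [0.5206 0.0101 0.0487] yaw 1.546 F [-3.4  0.4 18.4] g 0.381 q [-0.18  0.72  0.16  2.02 -0.26  0.43  1.73]
  shift [-0.0001 -0.0008  0.0001] rot [-0.      0.0007  0.0003]
```

View pics/c23.png

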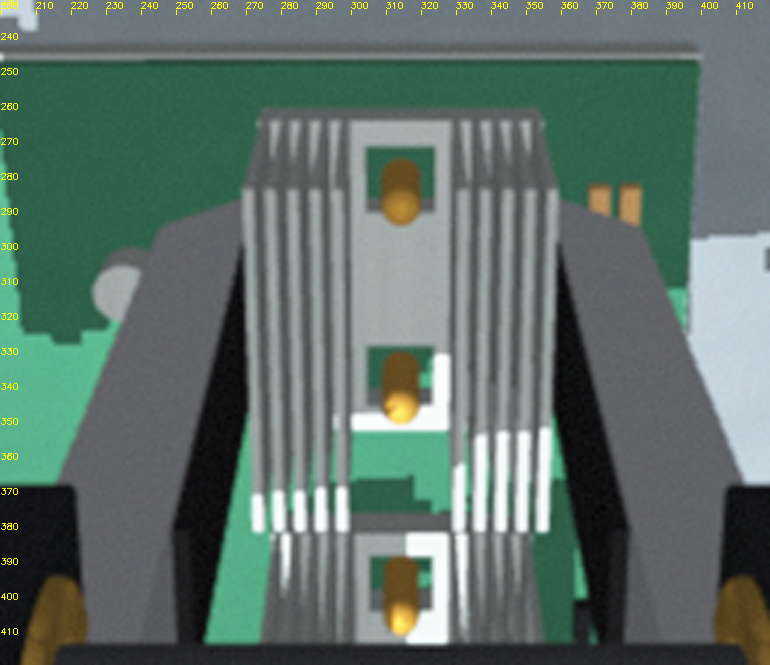

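Call:
send_rows(motion=[[[-0.001, 0, 0, 0, 0, 0, 0.59], [-0.001, 0, 0, 0, 0, 0, 0.59], [-0.001, 0, 0, 0, 0, 0, 0.59], [-0.001, 0, 0, 0, 0, 0, 0.59], [-0.005, 0, 0, 0, 0, 0, 0.59], [-0.015, 0, 0, 0, 0, 0, 0.57], [-0.04, 0, 0, 0, 0, 0, 0.55], [-0.07, 0, 0, 0, 0, 0, 0.5], [-0.1, 0, 0, 0, 0, 0, 0.4], [-0.1, 0, 0, 0, 0, 0, 0.35]]])

```text
t: 33.77
eef_pos: [0.5243, 0.0099, 0.1525]
ee_rot: [-0.496, 0.504, 0.491, 0.509]
force: [0.2, -0.9, -0.2]
gripper_width: 0.607
```

```bash
python3 wv.py w15
python3 - <<'E'
from S import *
to([.63,.355,.13],np.pi/2+.255)
E
python3 m1.py | grep sink
```

```text
p [0.5243 0.0099 0.1525] yaw 1.5456 t 33.7667
t 33.82 p [0.5231 0.0101 0.1503] yaw 1.546 F [-0.4 -0.3 -1.1] g 0.634 q [-0.24  0.55  0.24  1.95 -0.21  0.65  1.68]
  shift [ 0.0212 -0.0982  0.3475] rot [-0.2799 -0.0003  0.0068]
sink mid [0.6074 0.3671] [np.float64(0.0424), np.float64(0.0487)] xaxis yaw -2.9
```

View pics/w15.png

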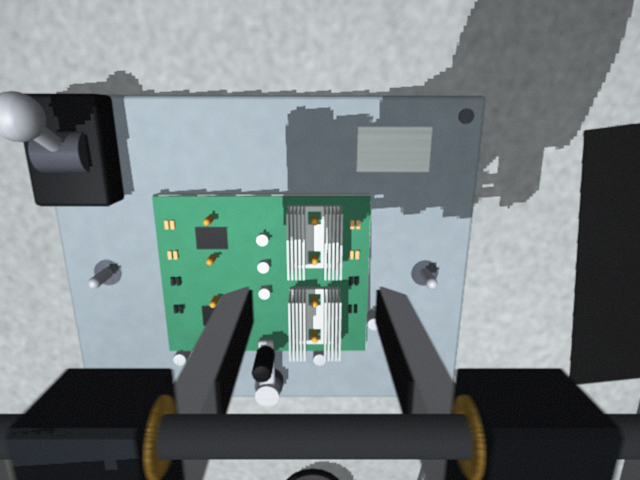

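Call:
send_rows(motion=[[[0, -0.01, 0.03, -0.03, 0, 0, 0.35], [0, -0.02, 0.065, -0.06, 0, 0, 0.35], [0, -0.03, 0.1, -0.09, 0, 0, 0.35], [0, -0.04, 0.135, -0.12, 0, 0, 0.35], [0, -0.05, 0.17, -0.15, 0, 0, 0.35], [0, -0.06, 0.205, -0.18, 0, 0, 0.35], [0.005, -0.07, 0.24, -0.21, 0, 0, 0.35], [0.01, -0.08, 0.275, -0.24, 0, 0, 0.35], [0.015, -0.09, 0.31, -0.27, 0, 0, 0.35], [0.02, -0.098, 0.345, -0.28, 0, 0, 0.35]]])

```text
t: 34.7
eef_pos: [0.6268, 0.3537, 0.1249]
ee_rot: [-0.559, 0.433, 0.56, 0.431]
force: [-0.1, 0.5, 0.8]
gripper_width: 0.648
```

```bash
python3 -c "
from h import *
[viewer.capture('top') for _ in range(3)]"; python3 wv.py w16
```

```text
p [0.6249 0.3562 0.1238] yaw 1.8312 t 34.85
```

View pics/w16.png

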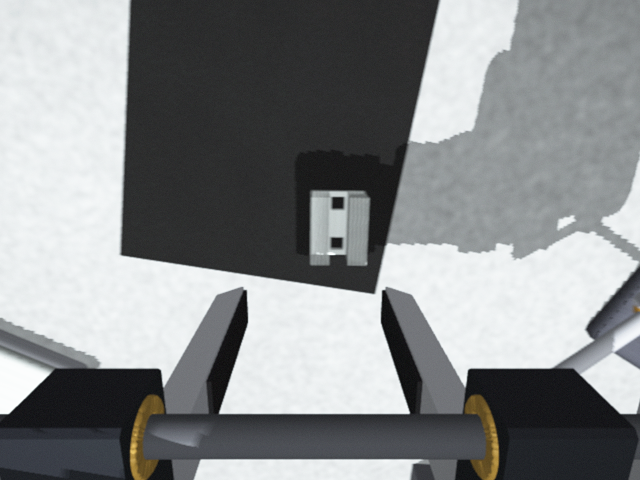

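```bash
python3 holes.py w16 338 202 336 242
```

```text
[([337.5, 202.1], [10, 11, 107]), ([336.6, 242.1], [10, 10, 92])] mid [0.6061 0.3674] len 0.0281 yaw 0.2533
t 34.9 p [0.6257 0.3529 0.1245] yaw 1.828 F [ 0.1 -0.7 -0.8] g 0.652 q [-0.65  0.84  0.19  1.38 -0.18  0.94  1.41]
  shift [0.1046 0.0149 0.0191] rot [ 0.0039 -0.001  -0.0037]
```

Call:
send_rows(motion=[[[0, 0.007, 0.01, 0.004, 0, 0, 0.35], [0.01, 0.015, 0.0195, 0.004, 0, 0, 0.35], [0.03, 0.015, 0.0195, 0.004, 0, 0, 0.35], [0.055, 0.015, 0.0195, 0.004, 0, 0, 0.35], [0.08, 0.015, 0.0195, 0.004, 0, 0, 0.35], [0.095, 0.015, 0.0195, 0.004, 0, 0, 0.35], [0.103, 0.015, 0.0195, 0.004, 0, 0, 0.35], [0.104, 0.015, 0.0195, 0.004, 0, 0, 0.35], [0.104, 0.015, 0.0195, 0.004, 0, 0, 0.35], [0.104, 0.015, 0.0195, 0.004, 0, 0, 0.35]]])

```text
t: 35.73
eef_pos: [0.6088, 0.3679, 0.0244]
ee_rot: [0.559, -0.433, -0.558, -0.434]
force: [0.1, -0.4, 0.9]
gripper_width: 0.651
```

Run:
```python
from S import *
to([.6061,.3678,.020],np.pi/2+.2533)
```

```text
t 35.73 p [0.6088 0.3679 0.0244] yaw 1.822 F [ 0.1 -0.4  0.9] g 0.651 q [-0.67  0.95  0.17  1.46 -0.2   0.75  1.4 ]
  shift [0.0044 0.0027 0.0006] rot [-0.0026  0.0006  0.0022]
```

Call:
send_rows(motion=[[[0.004, 0.0027, 0, 0, 0, 0, 0.35], [0.004, 0.0027, 0, 0, 0, 0, 0.35], [0.004, 0.0027, 0, 0, 0, 0, 1], [0.004, 0.0027, 0, 0, 0, 0, 1], [0.004, 0.0027, 0, 0, 0, 0, 1], [0.004, 0.0027, 0, 0, 0, 0, 1], [0.004, 0.0027, 0, 0, 0, 0, 1], [-0.02, 0.0027, 0, 0, 0, 0, 1], [-0.06, 0.0027, 0, 0, 0, 0, 1], [-0.1, 0.0027, 0, 0, 0, 0, 1]]])

```text
t: 36.57
eef_pos: [0.6039, 0.3662, 0.1223]
ee_rot: [-0.558, 0.435, 0.559, 0.432]
force: [0.4, -0.2, -0.8]
gripper_width: 0.381
```

```bash
python3 - <<'E'
from S import *
to([*sw(-30,-36),.122],np.pi/2+TH)
E
python3 wv.py w17;python3 - <<'E'
from S import *
im=np.load('w17.npy'); crop(im,255,255,375,390,4,'c24')
E
```

```text
t 36.57 p [0.6039 0.3662 0.1223] yaw 1.822 F [ 0.4 -0.2 -0.8] g 0.381 q [-0.69  0.82  0.19  1.43 -0.18  0.91  1.38]
  shift [ 0.0016  0.1875 -0.3938] rot [ 0.2761 -0.0019 -0.0038]
p [0.6039 0.3662 0.1223] yaw 1.8219 t 36.5667
```

View pics/c24.png

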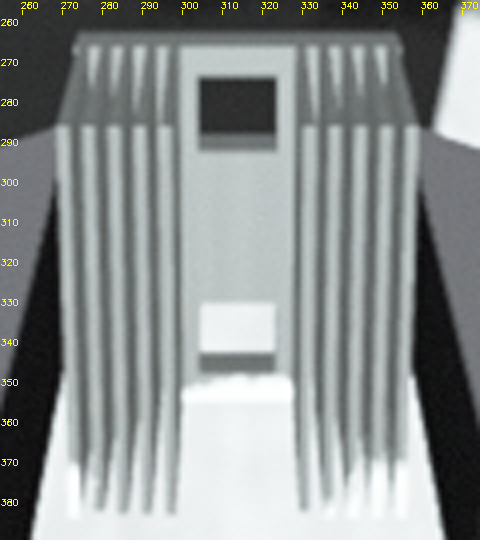

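Call:
send_rows(motion=[[[0, 0.01, -0.025, 0.02, 0, 0, 1], [0, 0.025, -0.055, 0.05, 0, 0, 1], [0, 0.042, -0.09, 0.08, 0, 0, 1], [0, 0.059, -0.125, 0.11, 0, 0, 1], [0, 0.076, -0.16, 0.14, 0, 0, 1], [0, 0.093, -0.195, 0.17, 0, 0, 1], [0, 0.11, -0.23, 0.2, 0, 0, 1], [0, 0.127, -0.265, 0.23, 0, 0, 1], [0, 0.143, -0.3, 0.26, 0, 0, 1], [0, 0.155, -0.325, 0.276, 0, 0, 1]]])

```text
t: 37.45
eef_pos: [0.5349, 0.0096, 0.1231]
ee_rot: [-0.493, 0.508, 0.492, 0.507]
force: [-0.5, -0.9, -1.4]
gripper_width: 0.378
```

Run:
```python
from S import *
p=sw(-30,-36)-[.0016,0]; to([*p,.122],np.pi/2+TH)
```

```text
t 37.45 p [0.5349 0.0096 0.1231] yaw 1.542 F [-0.5 -0.9 -1.4] g 0.378 q [-0.22  0.61  0.22  1.94 -0.21  0.62  1.68]
  shift [ 0.0012  0.0143 -0.0719] rot [-0.0042 -0.0017 -0.    ]
```

Call:
send_rows(motion=[[[0, 0.006, -0.03, 0, 0, 0, 1], [0, 0.014, -0.06, 0, 0, 0, 1], [0, 0.014, -0.07, 0, 0, 0, 1], [0.01, 0.014, -0.07, 0, 0, 0, 1], [0.025, 0.014, -0.07, 0, 0, 0, 1], [0.04, 0.014, -0.07, 0, 0, 0, 1], [0.05, 0.014, -0.07, 0, 0, 0, 1], [0.05, 0.014, -0.07, 0, 0, 0, 1], [0.05, 0.014, -0.07, 0, 0, 0, 1], [0.05, 0.014, -0.07, 0, 0, 0, 1]]])

```text
t: 38.28
eef_pos: [0.5207, -0.0553, 0.0731]
ee_rot: [-0.494, 0.506, 0.494, 0.506]
force: [0.6, 0.7, -0.6]
gripper_width: 0.382
```

```bash
python3 wv.py w18
python3 - <<'E'
from S import *
im=np.load('w18.npy'); crop(im,200,200,500,400,2.6,'c25')
p=sw(-30,-36)-[.0016,0]; to([*p,.0488],np.pi/2+TH)
E
```

```text
p [ 0.5207 -0.0553  0.0731] yaw 1.547 t 38.2833
t 38.33 p [ 0.5208 -0.0555  0.0734] yaw 1.547 F [ 0.1 -0.6 -1.1] g 0.381 q [-0.06  0.68  0.17  2.   -0.23  0.48  1.82]
  shift [ 0.0246  0.0021 -0.0064] rot [0.0009 0.0001 0.0011]
```

View pics/c25.png

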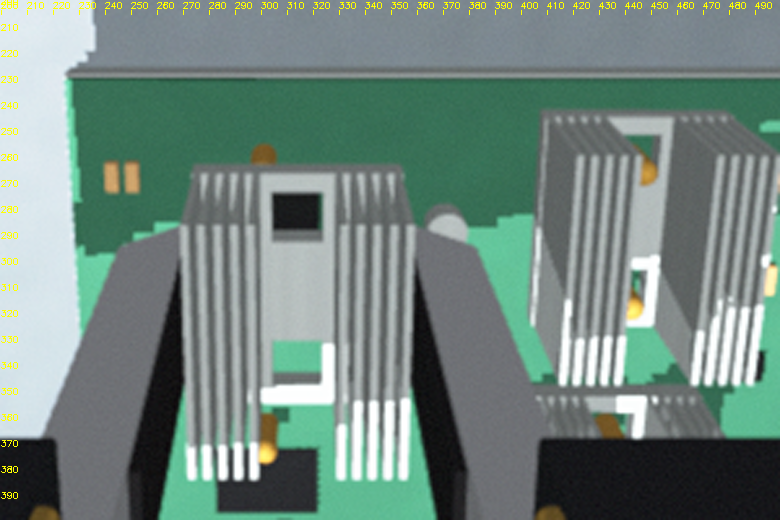

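Call:
send_rows(motion=[[[0, 0.001, -0.003, 0, 0, 0, 1], [0, 0.002, -0.0064, 0, 0, 0, 1], [0, 0.002, -0.0064, 0, 0, 0, 1], [0.005, 0.002, -0.0064, 0, 0, 0, 1], [0.009, 0.002, -0.0064, 0, 0, 0, 1], [0.009, 0.002, -0.0064, 0, 0, 0, 1], [0.009, 0.002, -0.0064, 0, 0, 0, 1], [0.009, 0.002, -0.0064, 0, 0, 0, 1], [0.009, 0.002, -0.0064, 0, 0, 0, 1], [0.009, 0.002, -0.0064, 0, 0, 0, 1]]])

```text
t: 39.17
eef_pos: [0.5181, -0.0623, 0.064]
ee_rot: [-0.494, 0.506, 0.494, 0.506]
force: [-0.3, -0.4, -1.4]
gripper_width: 0.383
```

```bash
python3 wv.py w19
python3 - <<'E'
from S import *
im=np.load('w19.npy'); crop(im,200,200,500,400,2.6,'c26')
p=sw(-30,-36)-[.0016,0]; to([*p,.0488],np.pi/2+TH)
E
```

```text
p [ 0.5181 -0.0623  0.064 ] yaw 1.5461 t 39.1667
t 39.22 p [ 0.518  -0.0623  0.064 ] yaw 1.546 F [-0.6 -0.3 -1.1] g 0.381 q [-0.04  0.69  0.16  2.01 -0.23  0.46  1.84]
  shift [ 0.0152 -0.0004  0.0005] rot [0.0003 0.     0.0002]
```

View pics/c26.png

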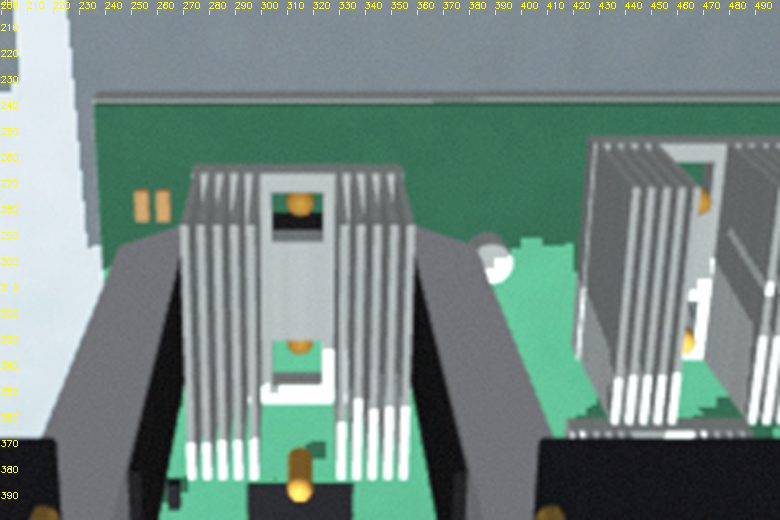

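Lined up with the studs. Descend.

Call:
send_rows(motion=[[[0.003, 0, 0.0004, 0, 0, 0, 1], [0.006, 0, 0.0004, 0, 0, 0, 1], [0.008, 0, 0.0004, 0, 0, 0, 1], [0.01, 0, 0.0004, 0, 0, 0, 1], [0.012, 0, 0.0004, 0, 0, 0, 1], [0.014, 0, 0.0004, 0, 0, 0, 1], [0.016, 0, 0.0004, 0, 0, 0, 1], [0.0165, 0, 0.0004, 0, 0, 0, 1], [0.0165, 0, 0.0004, 0, 0, 0, 1], [0.0165, 0, 0.0004, 0, 0, 0, 1]]])

```text
t: 40.05
eef_pos: [0.5179, -0.0619, 0.048]
ee_rot: [-0.494, 0.506, 0.494, 0.506]
force: [-0.7, 0.6, 5.7]
gripper_width: 0.378
```

```bash
python3 wv.py w20
python3 - <<'E'
from S import *
im=np.load('w20.npy'); crop(im,200,220,500,420,2.6,'c27')
p=sw(-30,-36)-[.0016,0]; to([*p,.0488],np.pi/2+TH)
E
```

```text
p [ 0.5179 -0.0619  0.048 ] yaw 1.5459 t 40.05
t 40.1 p [ 0.518  -0.0619  0.048 ] yaw 1.546 F [-1.9  0.7  6.1] g 0.38 q [-0.03  0.72  0.15  2.01 -0.24  0.42  1.84]
  shift [-0.0008 -0.0005  0.0001] rot [0.     0.0002 0.0002]
```

View pics/c27.png

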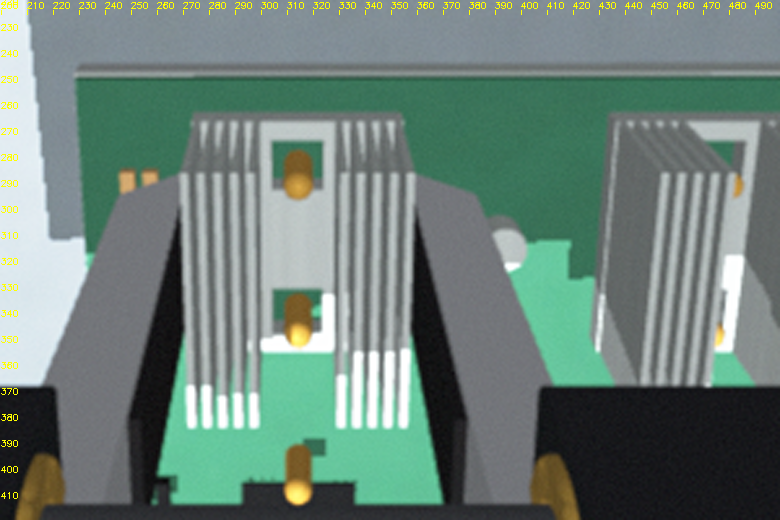

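Call:
send_rows(motion=[[[0, 0, 0, 0, 0, 0, 0.59], [0, 0, 0, 0, 0, 0, 0.59], [0, 0, 0, 0, 0, 0, 0.59], [0, 0, 0, 0, 0, 0, 0.59], [-0.005, 0, 0, 0, 0, 0, 0.59], [-0.015, 0, 0, 0, 0, 0, 0.57], [-0.045, 0, 0, 0, 0, 0, 0.5], [-0.085, 0, 0, 0, 0, 0, 0.4], [-0.125, 0, 0, 0, 0, 0, 0.3], [-0.16, 0, 0, 0, 0, 0, 0.3]]])

```text
t: 40.93
eef_pos: [0.518, -0.0621, 0.2106]
ee_rot: [-0.494, 0.506, 0.493, 0.507]
force: [0.1, 0.7, 0.3]
gripper_width: 0.676
```

```bash
python3 wv.py w21
python3 - <<'E'
from S import *
im=viewer.capture('top'); ct=viewer.camera_model('top'); crop(im,400,140,520,345,2.8,'f1')
print('can top',onz(ct,470,166,.17)); print('handle z.092',onz(ct,472,279.5,.092))
print(onz(ct,471.7,231,.005),onz(ct,460,325.5,.005))
to([.60,-.30,.25],1.45)
im=viewer.capture('scene'); cv2.imwrite('pics/f2.png',im[:,:,::-1])
E
```

```text
p [ 0.518  -0.0621  0.2106] yaw 1.5456 t 40.9333
can top [ 0.74832859 -0.29109684  0.17      ]
handle z.092 [ 0.4953474  -0.31013334  0.092     ]
[ 0.61522643 -0.3335576   0.005     ] [ 0.38134291 -0.30007855  0.005     ]
t 41.03 p [ 0.5218 -0.0627  0.2138] yaw 1.546 F [1.3 0.3 0.3] g 0.697 q [-0.11  0.46  0.25  1.89 -0.16  0.8   1.77]
  shift [-0.0351 -0.0846 -0.2353] rot [0.0957 0.0002 0.012 ]
```

View pics/w21.png

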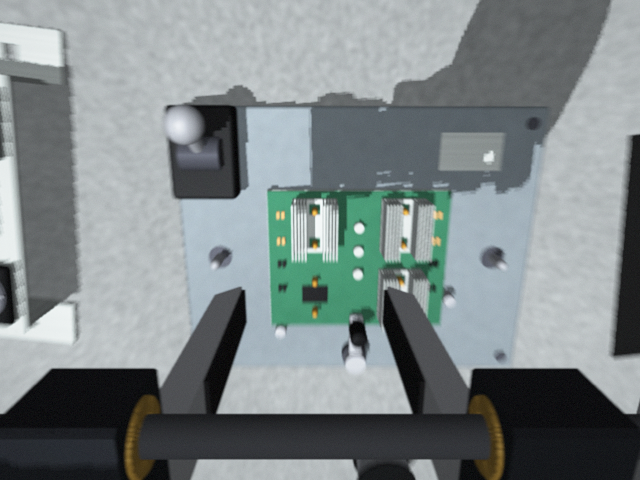

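View pics/f1.png

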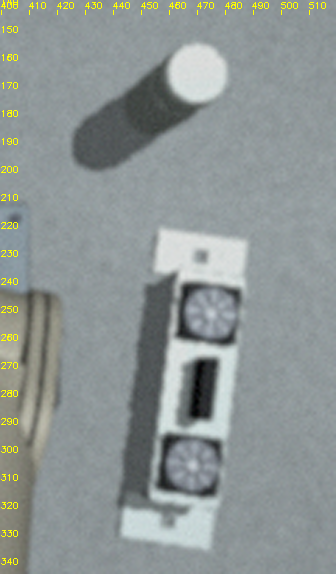

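View pics/f2.png

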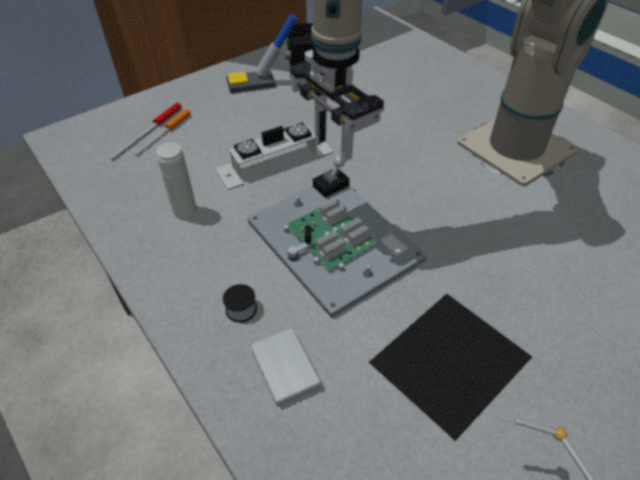

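Run:
```python
from S import *
to([.57,-.315,.26],np.pi/2-.142)
```

```text
t 41.08 p [ 0.52   -0.0621  0.211 ] yaw 1.546 F [ 0.5 -0.5 -0.9] g 0.702 q [-0.11  0.47  0.25  1.89 -0.16  0.8   1.77]
  shift [-0.0486 -0.0566 -0.2515] rot [0.1173 0.0005 0.0073]
```

Call:
send_rows(motion=[[[-0.02, -0.005, -0.03, 0.02, 0, 0, 0.3], [-0.03, -0.013, -0.06, 0.04, 0, 0, 0.3], [-0.04, -0.02, -0.09, 0.06, 0, 0, 0.3], [-0.048, -0.027, -0.12, 0.08, 0, 0, 0.3], [-0.048, -0.034, -0.15, 0.1, 0, 0, 0.3], [-0.048, -0.041, -0.18, 0.115, 0, 0, 0.3], [-0.048, -0.048, -0.21, 0.117, 0, 0, 0.3], [-0.048, -0.055, -0.24, 0.117, 0, 0, 0.3], [-0.048, -0.057, -0.25, 0.117, 0, 0, 0.3], [-0.048, -0.057, -0.25, 0.117, 0, 0, 0.3]]])

```text
t: 41.92
eef_pos: [0.5672, -0.3165, 0.2538]
ee_rot: [-0.462, 0.536, 0.462, 0.534]
force: [-0.7, -0.4, -0.8]
gripper_width: 0.699
```

```bash
python3 -c "
from h import *
[viewer.capture('top') for _ in range(3)]"; python3 wv.py w22
```

```text
p [ 0.5686 -0.3109  0.2546] yaw 1.4306 t 42.0667
```

View pics/w22.png

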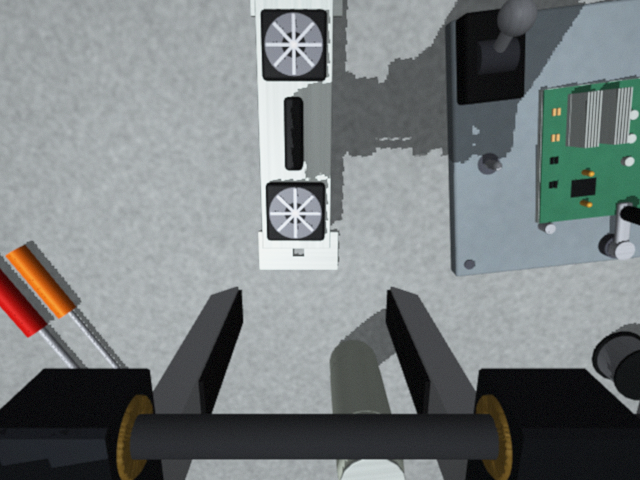

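Run:
```python
from h import *
im=np.load('w22.npy'); crop(im,245,80,345,280,4,'f3')
im2=np.clip(im.astype(float)*3,0,255).astype(np.uint8); crop(im2,275,85,315,180,6,'f4')
```

```text
(no output)
```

View pics/f3.png

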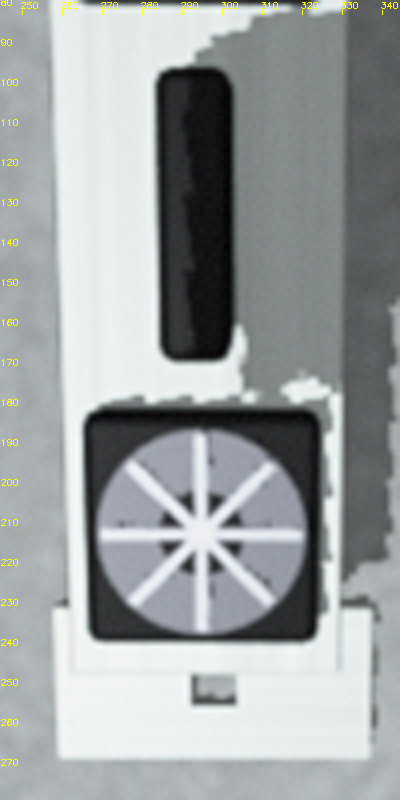

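View pics/f4.png

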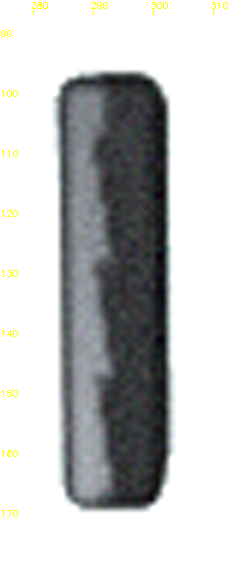

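Run:
```python
from S import *
im=np.load('w22.npy'); crop(im,245,0,345,90,6,'f5')
cm=np.load('w22cm.npy',allow_pickle=True).item()
h=onz(cm,293.3,132.6,.092); a=onz(cm,294.8,213,.068); b=onz(cm,294,44,.068); 
print('handle',h,'fan mid',(a+b)/2,'dist',np.linalg.norm(a-b),'yaw',np.arctan2(*(a-b)[[1,0]]),'hole',onz(cm,298,251.7,.004))
to([*h[:2],.15],np.pi/2+np.arctan2(*(a-b)[[1,0]]))
```

```text
handle [ 0.4940032  -0.31629033  0.092     ] fan mid [ 0.49506784 -0.31664675  0.068     ] dist 0.1305626141354513 yaw -0.14814514145746177 hole [ 0.61344836 -0.33396938  0.004     ]
t 42.12 p [ 0.5689 -0.3106  0.255 ] yaw 1.431 F [0.5 1.1 0.2] g 0.702 q [ 0.29  0.61  0.3   1.48 -0.19  1.08  2.05]
  shift [ 0.105   0.0733 -0.0163] rot [ 0.0087  0.0022 -0.0011]
```

View pics/f5.png

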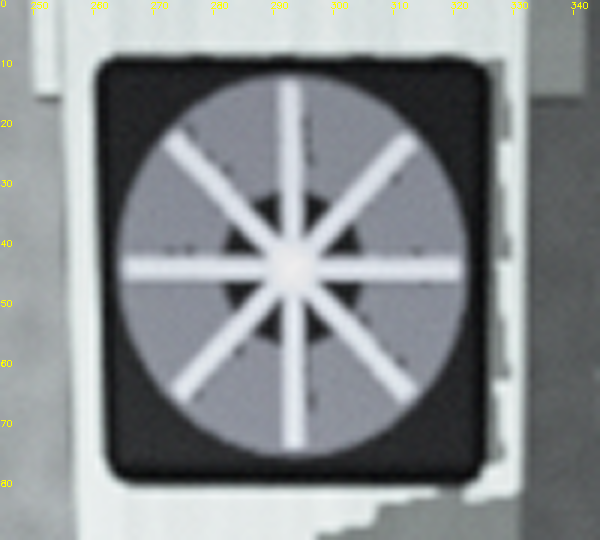

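Call:
send_rows(motion=[[[0, 0.02, -0.004, 0, 0, 0, 0.5], [0, 0.045, -0.01, 0, 0, 0, 0.5], [0.02, 0.07, -0.015, 0, 0, 0, 0.5], [0.05, 0.073, -0.016, 0, 0, 0, 0.5], [0.08, 0.073, -0.016, 0, 0, 0, 0.5], [0.105, 0.073, -0.016, 0, 0, 0, 0.5], [0.12, 0.073, -0.016, 0, 0, 0, 0.5], [0.125, 0.073, -0.016, 0, 0, 0, 0.5], [0.125, 0.073, -0.016, 0, 0, 0, 0.5], [0.125, 0.073, -0.016, 0, 0, 0, 0.5]]])

```text
t: 42.95
eef_pos: [0.495, -0.3181, 0.1313]
ee_rot: [-0.464, 0.534, 0.463, 0.534]
force: [0.1, -0.7, -0.2]
gripper_width: 0.499
```

```bash
python3 wv.py w23
python3 - <<'E'
from S import *
to([.4945,-.3155,.080],np.pi/2-.145)
E
```

```text
p [ 0.495  -0.3181  0.1313] yaw 1.4303 t 42.95
t 43.0 p [ 0.4952 -0.3187  0.1317] yaw 1.43 F [-0.2 -0.4  0.3] g 0.503 q [ 0.36  0.66  0.25  1.79 -0.24  0.72  2.17]
  shift [0.0517 0.0012 0.0031] rot [ 0.0041 -0.0006  0.002 ]
```

View pics/w23.png

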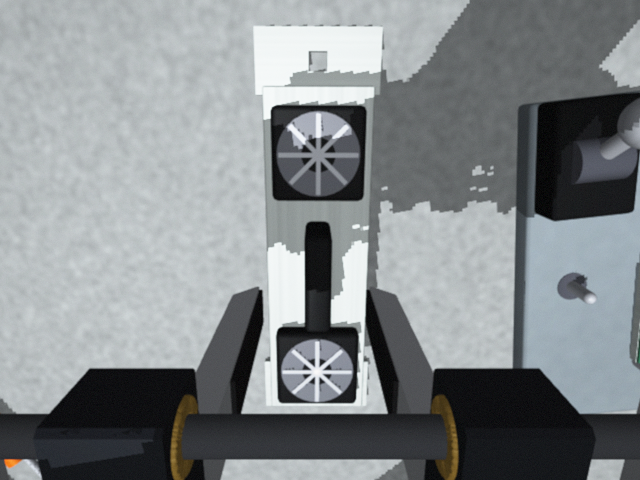

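Call:
send_rows(motion=[[[0.005, 0.001, 0.003, 0.004, 0, 0, 0.5], [0.015, 0.001, 0.003, 0.004, 0, 0, 0.5], [0.03, 0.001, 0.003, 0.004, 0, 0, 0.5], [0.042, 0.001, 0.003, 0.004, 0, 0, 0.5], [0.05, 0.001, 0.003, 0.004, 0, 0, 0.5], [0.0515, 0.001, 0.003, 0.004, 0, 0, 0.5], [0.0515, 0.001, 0.003, 0.004, 0, 0, 0.5], [0.0515, 0.001, 0.003, 0.004, 0, 0, 0.5], [0.0515, 0.001, 0.003, 0.004, 0, 0, 0.5], [0.0515, 0.001, 0.003, 0.004, 0, 0, 0.5]]])

```text
t: 43.83
eef_pos: [0.494, -0.316, 0.0796]
ee_rot: [-0.463, 0.535, 0.462, 0.535]
force: [-0.4, -0.5, -0.3]
gripper_width: 0.499
```

Call:
send_rows(motion=[[[0, 0, 0, 0, 0, 0, 0.8], [0, 0, 0, 0, 0, 0, 1], [0, 0, 0, 0, 0, 0, 1], [0, 0, 0, 0, 0, 0, 1], [0, 0, 0, 0, 0, 0, 1], [0, 0, 0, 0, 0, 0, 1], [0, 0, 0, 0, 0, 0, 1], [0, 0, 0, 0, 0, 0, 1], [0, 0, 0, 0, 0, 0, 1], [0, 0, 0, 0, 0, 0, 1]]])

```text
t: 44.67
eef_pos: [0.4936, -0.3158, 0.0789]
ee_rot: [-0.462, 0.535, 0.462, 0.535]
force: [-0.3, -1.1, -0.5]
gripper_width: 0.144
```

```bash
python3 wv.py w24
python3 - <<'E'
from S import *
im=np.load('w24.npy'); crop(im,220,20,420,220,3,'f6')
to([.4945,-.3155,.080],np.pi/2-.145)
E
```

```text
p [ 0.4936 -0.3158  0.0789] yaw 1.4248 t 44.6667
t 44.72 p [ 0.4936 -0.3158  0.0789] yaw 1.425 F [ 1.  -0.4 -0.5] g 0.148 q [ 0.38  0.73  0.23  1.82 -0.26  0.61  2.19]
  shift [-0.0011 -0.0008  0.0004] rot [-0.0009 -0.0001 -0.    ]
```

View pics/w24.png

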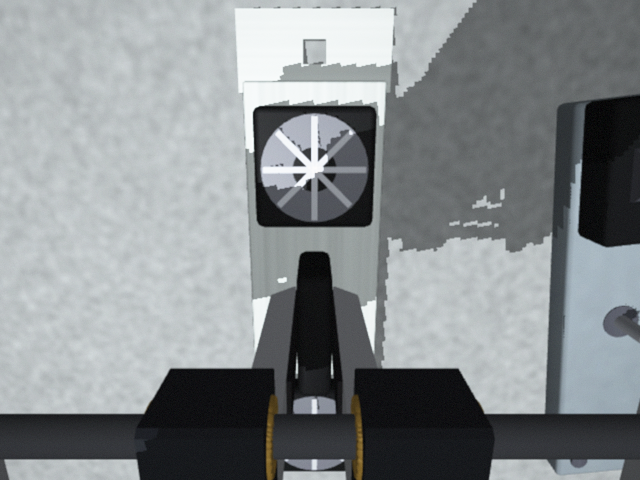

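Run:
```python
from S import *
cm=np.load('w24cm.npy',allow_pickle=True).item(); s,R=st()
for u,v,z in [(314.3,51.3,.005),(314.2,51.3,.0025),(314.3,166.5,.068)]:
    X=onz(cm,u,v,z); print((u,v),R.inv().apply(X-s['eef_pos']).round(4))
```

```text
(314.3, 51.3) [ 0.0739  0.1164 -0.0005]
(314.2, 51.3) [ 0.0764  0.1167 -0.0006]
(314.3, 166.5) [ 0.0109  0.0644 -0.0005]
```

View pics/f6.png

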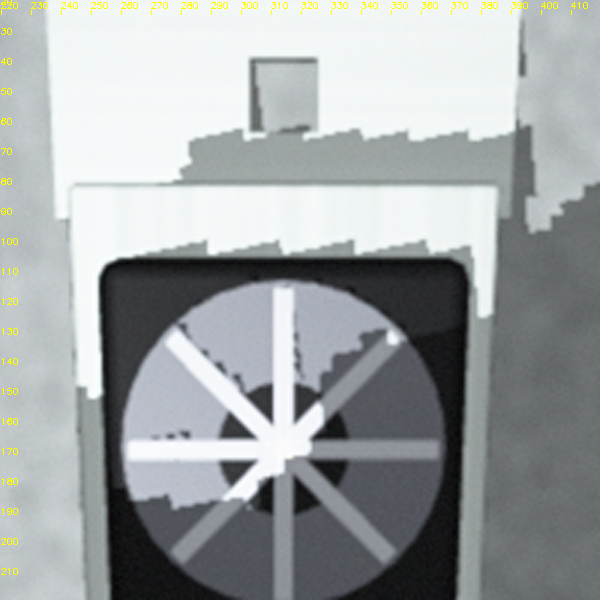

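Call:
send_rows(motion=[[[-0.005, 0, 0, 0, 0, 0, 1], [-0.02, 0, 0, 0, 0, 0, 1], [-0.045, 0, 0, 0, 0, 0, 1], [-0.07, 0, 0, 0, 0, 0, 1], [-0.095, 0, 0, 0, 0, 0, 1], [-0.115, 0, 0, 0, 0, 0, 1], [-0.125, 0, 0, 0, 0, 0, 1], [-0.13, 0, 0, 0, 0, 0, 1], [-0.13, 0, 0, 0, 0, 0, 1], [-0.13, 0, 0, 0, 0, 0, 1]]])

```text
t: 45.55
eef_pos: [0.493, -0.3151, 0.2079]
ee_rot: [-0.462, 0.535, 0.463, 0.535]
force: [0.3, 0.9, -3.3]
gripper_width: 0.15
```

```bash
python3 wv.py w25
python3 - <<'E'
from S import *
to([*(sw(0,0)+[0,.0008]),.20],TH)
E
```

```text
p [ 0.493  -0.3151  0.2079] yaw 1.4251 t 45.55
t 45.6 p [ 0.4929 -0.315   0.2076] yaw 1.425 F [-0.7  0.3 -2.8] g 0.151 q [ 0.33  0.56  0.29  1.72 -0.2   0.89  2.14]
  shift [ 0.0079 -0.0156  0.2946] rot [ 1.4501e+00 -9.0000e-04 -2.9000e-03]
```

View pics/w25.png

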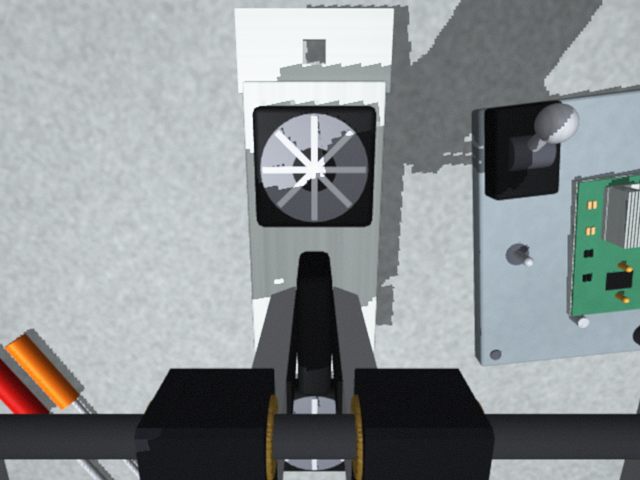

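Call:
send_rows(motion=[[[0, 0, 0.01, 0.06, 0, 0, 1], [0, -0.001, 0.03, 0.15, 0, 0, 1], [0, -0.002, 0.05, 0.25, 0, 0, 1], [0, -0.004, 0.075, 0.36, 0, 0, 1], [0, -0.005, 0.1, 0.47, 0, 0, 1], [0, -0.007, 0.125, 0.58, 0, 0, 1], [0, -0.008, 0.15, 0.69, 0, 0, 1], [0, -0.009, 0.175, 0.8, 0, 0, 1], [0, -0.01, 0.195, 0.9, 0, 0, 1], [0, -0.01, 0.205, 0.98, 0, 0, 1]]])

```text
t: 46.43
eef_pos: [0.5332, -0.1102, 0.2072]
ee_rot: [-0.155, 0.691, 0.157, 0.689]
force: [0.6, -0.6, -3.2]
gripper_width: 0.15
```

Run:
```python
from S import *
to([*(sw(0,0)+[0,.0008]),.20],TH)
```

```text
t 46.43 p [ 0.5332 -0.1102  0.2072] yaw 0.444 F [ 0.6 -0.6 -3.2] g 0.15 q [-0.23  0.56  0.59  1.84 -0.39  0.87  0.99]
  shift [0.0073 0.0685 0.0523] rot [ 0.4692 -0.0025 -0.0028]
```

Call:
send_rows(motion=[[[0, 0.01, 0.01, 0.08, 0, 0, 1], [0, 0.025, 0.02, 0.17, 0, 0, 1], [0, 0.04, 0.03, 0.26, 0, 0, 1], [0, 0.055, 0.042, 0.35, 0, 0, 1], [0, 0.065, 0.05, 0.43, 0, 0, 1], [0, 0.0685, 0.052, 0.469, 0, 0, 1], [0, 0.0685, 0.052, 0.469, 0, 0, 1], [0, 0.0685, 0.052, 0.469, 0, 0, 1], [0, 0.0685, 0.052, 0.469, 0, 0, 1], [0, 0.0685, 0.052, 0.469, 0, 0, 1]]])

```text
t: 47.27
eef_pos: [0.5504, -0.0311, 0.2087]
ee_rot: [0.009, 0.707, -0.009, 0.707]
force: [-0.2, 0.1, -3.2]
gripper_width: 0.145
```

```bash
python3 wv.py w26
python3 - <<'E'
from S import *
to([*(sw(0,0)+[0,.0008]),.15],TH)
im=viewer.capture('top'); crop(im,270,180,430,330,4.8,'f7')
E
```

```text
p [ 0.5504 -0.0311  0.2087] yaw -0.0248 t 47.2667
t 47.32 p [ 0.5505 -0.031   0.2088] yaw -0.025 F [ 0.   0.2 -3.7] g 0.144 q [-0.46  0.6   0.73  1.82 -0.5   0.91  0.47]
  shift [0.0588 0.0052 0.0004] rot [ 0.0001 -0.0003  0.0002]
```

View pics/w26.png

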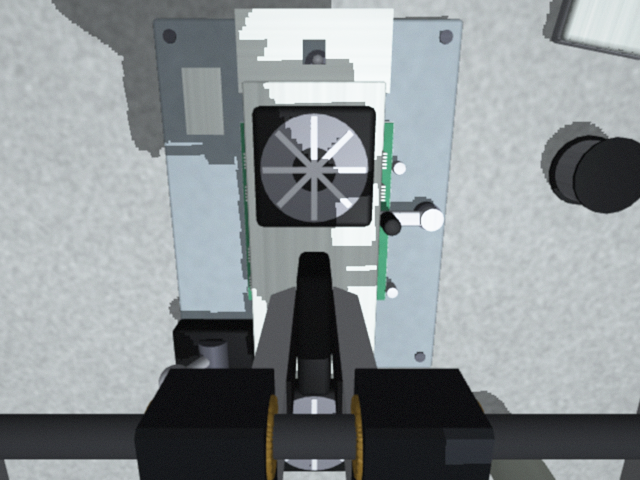

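View pics/f7.png

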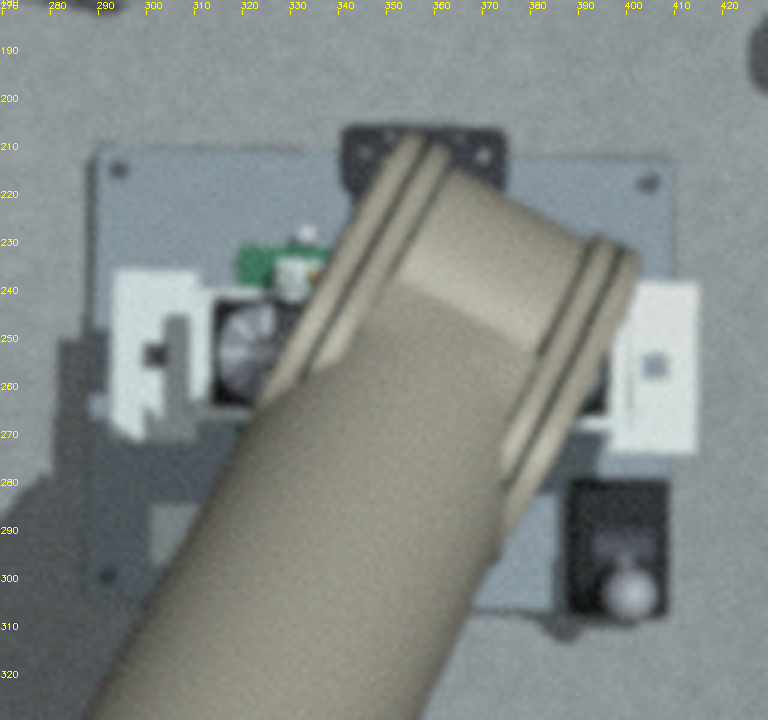

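Call:
send_rows(motion=[[[0.0, 0.003, 0.0004, 0, 0, 0, 1], [0.01, 0.0052, 0.0004, 0, 0, 0, 1], [0.025, 0.0052, 0.0004, 0, 0, 0, 1], [0.04, 0.0052, 0.0004, 0, 0, 0, 1], [0.055, 0.0052, 0.0004, 0, 0, 0, 1], [0.067, 0.0052, 0.0004, 0, 0, 0, 1], [0.075, 0.0052, 0.0004, 0, 0, 0, 1], [0.078, 0.0052, 0.0004, 0, 0, 0, 1], [0.078, 0.0052, 0.0004, 0, 0, 0, 1], [0.078, 0.0052, 0.0004, 0, 0, 0, 1]]])

```text
t: 48.2
eef_pos: [0.5517, -0.0251, 0.1312]
ee_rot: [0.009, 0.707, -0.009, 0.707]
force: [0.4, -0.3, -2.5]
gripper_width: 0.144
```

```bash
python3 wv.py w27
python3 - <<'E'
from S import *
to([*(sw(0,0)+[0,.0008]),.0989],TH)
im=np.load('w27.npy'); crop(im,225,0,405,120,4.4,'f9')
im=viewer.capture('top'); crop(im,270,180,430,330,4.8,'f8')
E
```

```text
p [ 0.5517 -0.0251  0.1312] yaw -0.0242 t 48.2
t 48.25 p [ 0.5519 -0.0251  0.1315] yaw -0.024 F [-0.5  0.1 -3.3] g 0.146 q [-0.41  0.7   0.64  1.89 -0.6   0.75  0.55]
  shift [ 0.0326 -0.0007 -0.0009] rot [0.0009 0.0012 0.0001]
```

View pics/f9.png

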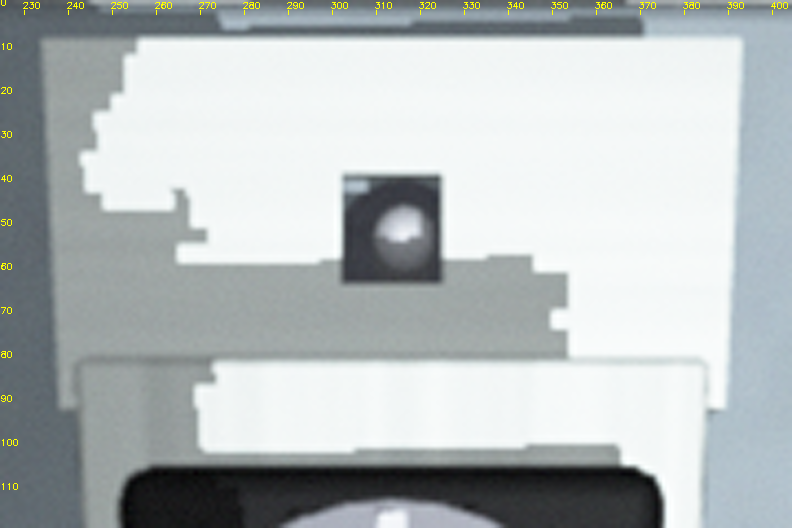

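View pics/f8.png

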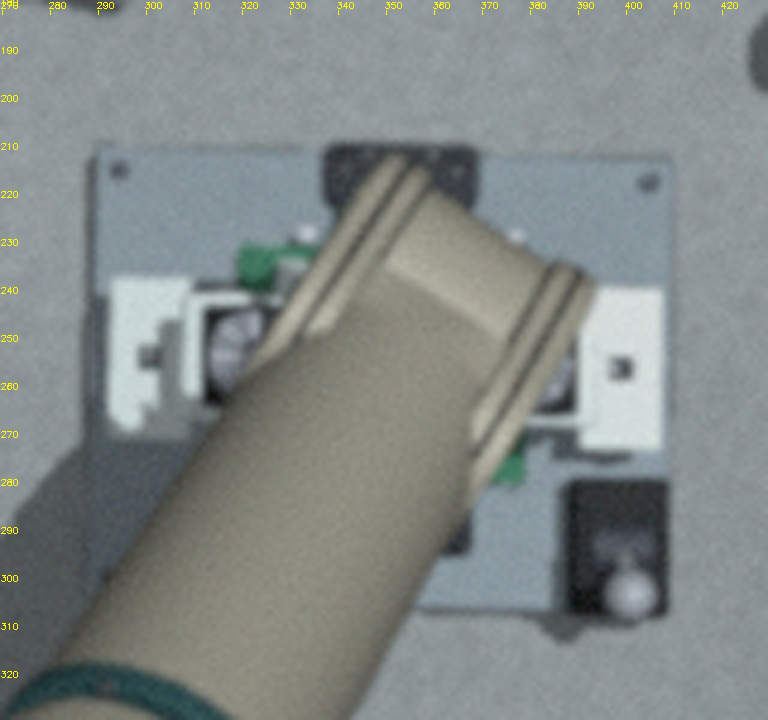

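Run:
```python
from S import *
cm=np.load('w27cm.npy',allow_pickle=True).item(); s,R=st(); e=np.array([ 0.5517,-0.0251,0.1312])
P=onz(cm,225+402/4.4-.5,237/4.4-.5,.042); H=onz(cm,225+391.5/4.4-.5,229/4.4-.5,.0573)
print(R.inv().apply(P-e).round(4),R.inv().apply(H-e).round(4)); print('world diff peg-hole',(P-H).round(4))
```

```text
[ 8.920e-02  1.159e-01 -1.000e-04] [ 0.0739  0.1148 -0.0014]
world diff peg-hole [ 0.0013  0.0011 -0.0153]
```

Run:
```python
from S import *
ct=viewer.camera_model('top')
f=lambda a,b:(270+a/4.8-.5,180+b/4.8-.5)
HR=onz(ct,*f(622,368),.0574);HL=onz(ct,*f(150,357),.0574); PR=onz(ct,397.7,256.5,.043); PL=onz(ct,300.7,253.5,.043)
print('R peg-hole',((PR-HR)*1e3).round(1),'L',((PL-HL)*1e3).round(1), np.linalg.norm((HR-HL)[:2]),np.linalg.norm((PR-PL)[:2]))
im=cv2.imread('pics/f8.png'); cv2.imwrite('pics/f10.png',cv2.resize(im[300:430,560:700],None,fx=4,fy=4))
```

```text
R peg-hole [ -0.4   1.6 -14.4] L [  1.4   0.8 -14.4] 0.23603598715470236 0.23531677536534995
```

View pics/f10.png

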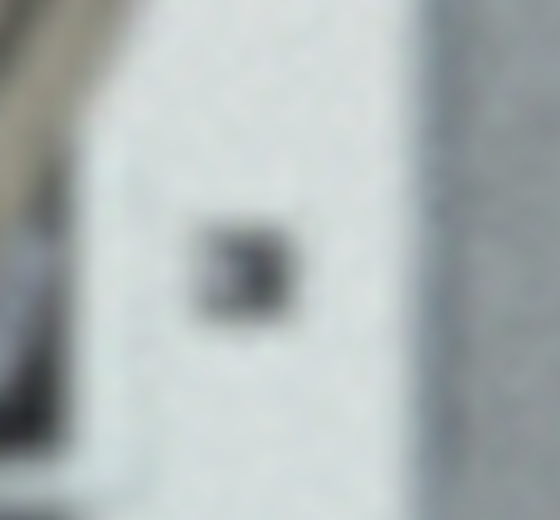

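Call:
send_rows(motion=[[[0.0, 0.0012, 0.0005, 0.0075, 0, 0, 1], [0.0, 0.0012, 0.0005, 0.0075, 0, 0, 1], [0.002, 0.0012, 0.0005, 0.0075, 0, 0, 1], [0.005, 0.0012, 0.0005, 0.0075, 0, 0, 1], [0.008, 0.0012, 0.0005, 0.0075, 0, 0, 1], [0.011, 0.0012, 0.0005, 0.0075, 0, 0, 1], [0.014, 0.0012, 0.0005, 0.0075, 0, 0, 1], [0.017, 0.0012, 0.0005, 0.0075, 0, 0, 1], [0.017, 0.0012, 0.0005, 0.0075, 0, 0, 1], [0.017, 0.0012, 0.0005, 0.0075, 0, 0, 1]]])

```text
t: 49.13
eef_pos: [0.5517, -0.0237, 0.1137]
ee_rot: [0.011, 0.707, -0.011, 0.707]
force: [0.6, -0.3, -2.0]
gripper_width: 0.151
```

```bash
python3 wv.py w28
python3 - <<'E'
from S import *
to([*(sw(0,0)+[0,.0008]),.0989],TH)
im=np.load('w28.npy'); crop(im,225,0,405,120,4.4,'f11')
im=viewer.capture('top'); crop(im,280,220,420,290,5.5,'f12')
E
```

```text
p [ 0.5517 -0.0237  0.1137] yaw -0.0316 t 49.1333
t 49.18 p [ 0.5518 -0.0238  0.1139] yaw -0.032 F [ 0.5  0.6 -3.3] g 0.146 q [-0.4   0.72  0.62  1.9  -0.62  0.72  0.56]
  shift [ 0.015  -0.002  -0.0008] rot [-0.0066 -0.0002  0.0001]
```

View pics/f11.png

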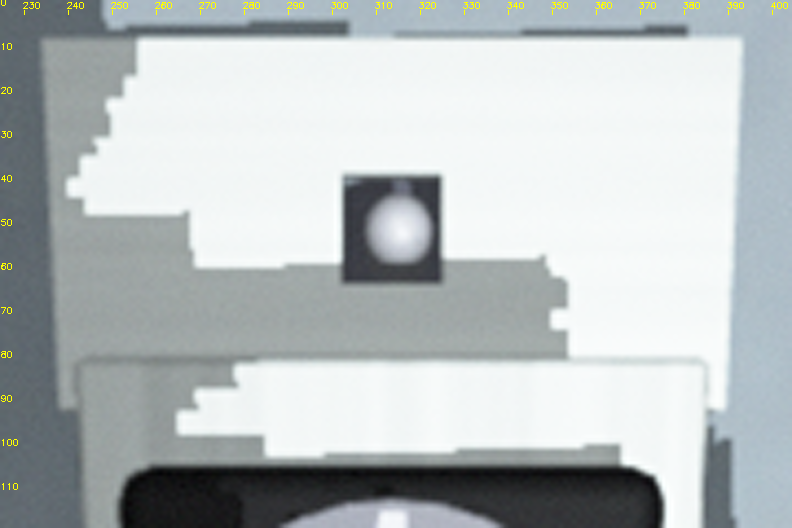

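View pics/f12.png

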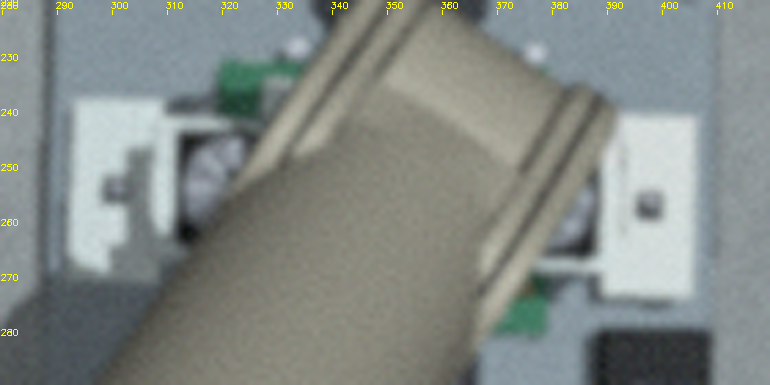

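Call:
send_rows(motion=[[[0.001, 0, 0.0005, 0.005, 0, 0, 1], [0.003, 0, 0.0005, 0.005, 0, 0, 1], [0.005, 0, 0.0005, 0.005, 0, 0, 1], [0.007, 0, 0.0005, 0.005, 0, 0, 1], [0.009, 0, 0.0005, 0.005, 0, 0, 1], [0.011, 0, 0.0005, 0.005, 0, 0, 1], [0.013, 0, 0.0005, 0.005, 0, 0, 1], [0.015, 0, 0.0005, 0.005, 0, 0, 1], [0.017, 0, 0.0005, 0.005, 0, 0, 1], [0.017, 0, 0.0005, 0.005, 0, 0, 1]]])

```text
t: 50.07
eef_pos: [0.5523, -0.0237, 0.0989]
ee_rot: [0.014, 0.707, -0.012, 0.707]
force: [-5.1, 0.8, 16.6]
gripper_width: 0.144
```

```bash
python3 wv.py w29
python3 - <<'E'
from S import *
to([*(sw(0,0)+[0,.0008]),.0989],TH)
im=np.load('w29.npy'); crop(im,225,0,405,120,4.4,'f13')
im=viewer.capture('scene'); crop(im,180,100,430,300,3.2,'f14')
E
```

```text
p [ 0.5523 -0.0237  0.0989] yaw -0.0367 t 50.0667
t 50.12 p [ 0.5522 -0.0237  0.0988] yaw -0.037 F [-4.3  1.9 16.3] g 0.152 q [-0.38  0.74  0.6   1.91 -0.64  0.69  0.57]
  shift [-0.0001 -0.0021 -0.0012] rot [-0.0117  0.0004 -0.0018]
```

View pics/f13.png

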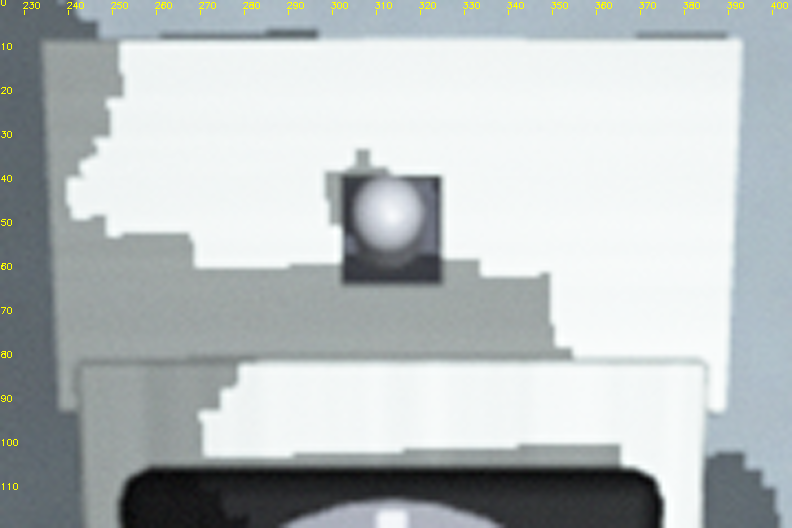

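View pics/f14.png

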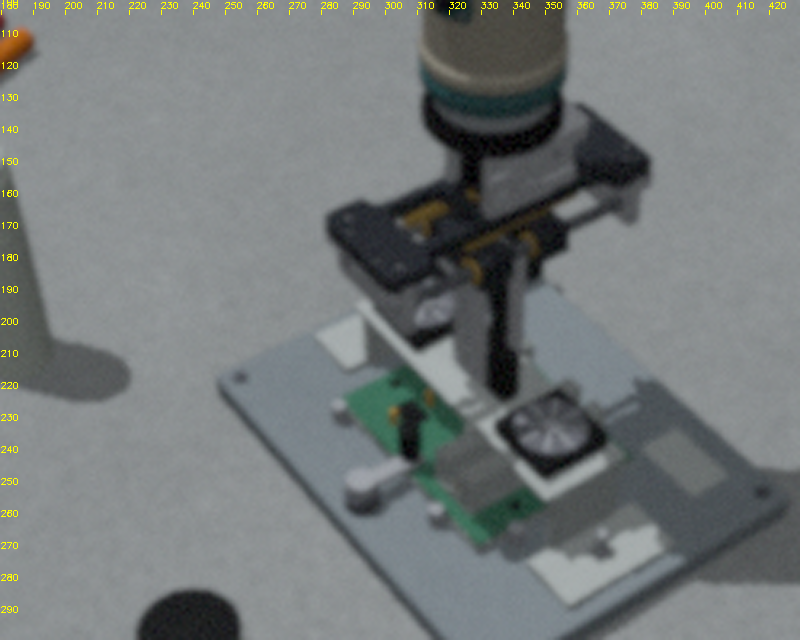

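Call:
send_rows(motion=[[[-0.002, 0, 0, 0, 0, 0, 0.5], [-0.002, 0, 0, 0, 0, 0, 0.5], [-0.002, 0, 0, 0, 0, 0, 0.5], [-0.002, 0, 0, 0, 0, 0, 0.5], [-0.002, 0, 0, 0, 0, 0, 0.5], [-0.01, 0, 0, 0, 0, 0, 0.5], [-0.03, 0, 0, 0, 0, 0, 0.5], [-0.06, 0, 0, 0, 0, 0, 0.5], [-0.09, 0, 0, 0, 0, 0, 0.5], [-0.12, 0, 0, 0, 0, 0, 0.5]]])

```text
t: 51.0
eef_pos: [0.5519, -0.024, 0.2185]
ee_rot: [0.013, 0.707, -0.013, 0.707]
force: [1.0, 0.5, -0.2]
gripper_width: 0.495
```

```bash
python3 wv.py w30
python3 - <<'E'
from S import *
im=viewer.capture('scene'); crop(im,180,100,430,300,3.2,'f15')
to([.42,-.13,.22],TH)
E
```

```text
p [ 0.5519 -0.024   0.2185] yaw -0.0371 t 51.0
t 51.1 p [ 0.5553 -0.0248  0.2218] yaw -0.037 F [ 0.5 -0.5 -0.2] g 0.5 q [-0.48  0.59  0.75  1.8  -0.49  0.94  0.44]
  shift [ 0.0006 -0.1101 -0.1313] rot [-0.0118  0.0087  0.0003]
```

View pics/w30.png

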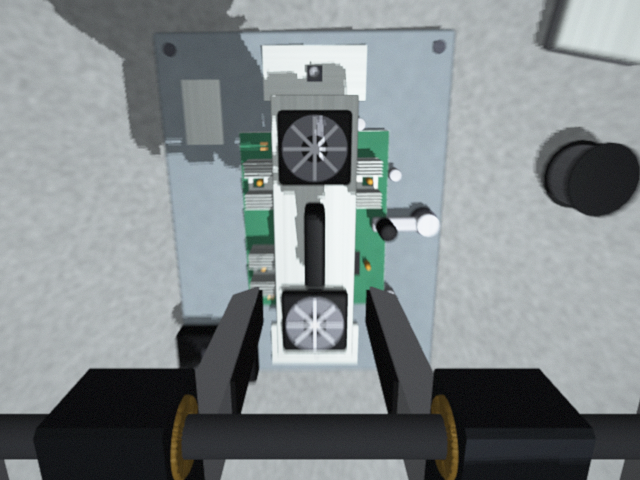

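View pics/f15.png

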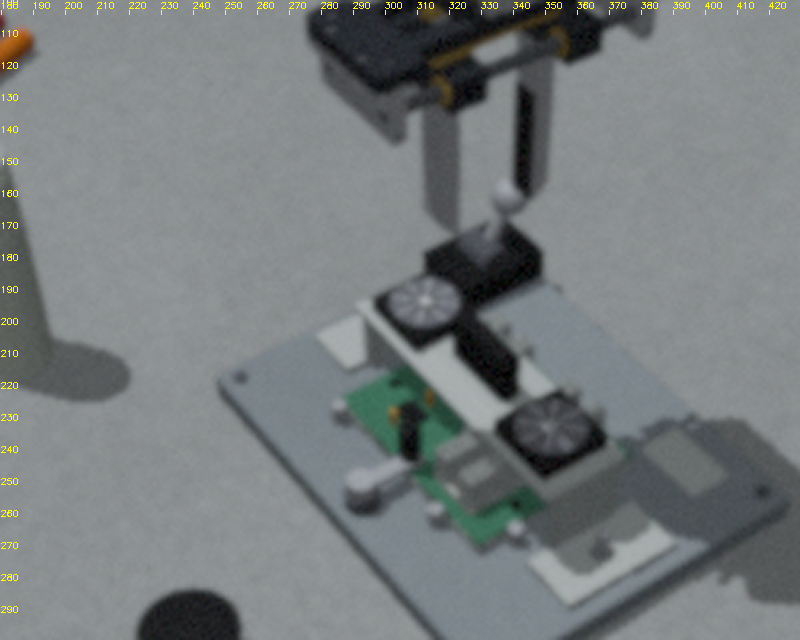

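Run:
```python
from S import *
to([.449,-.144,.16],TH)
```

```text
t 51.1 p [ 0.5553 -0.0248  0.2218] yaw -0.037 F [ 0.5 -0.5 -0.2] g 0.5 q [-0.48  0.59  0.75  1.8  -0.49  0.94  0.44]
  shift [ 0.0609 -0.123  -0.1024] rot [-0.0118  0.0087  0.0003]
```

Call:
send_rows(motion=[[[0, -0.02, -0.02, 0, 0, 0, 0.45], [0, -0.045, -0.04, 0, 0, 0, 0.45], [0, -0.07, -0.06, -0.005, 0, 0, 0.45], [0, -0.095, -0.08, -0.01, 0, 0, 0.45], [0.005, -0.115, -0.095, -0.01, 0, 0, 0.45], [0.015, -0.122, -0.1, -0.01, 0, 0, 0.45], [0.03, -0.122, -0.1, -0.01, 0, 0, 0.45], [0.045, -0.122, -0.1, -0.01, 0, 0, 0.45], [0.055, -0.122, -0.1, -0.01, 0, 0, 0.45], [0.055, -0.122, -0.1, -0.01, 0, 0, 0.45]]])

```text
t: 51.93
eef_pos: [0.4465, -0.1414, 0.1602]
ee_rot: [0.01, 0.708, -0.009, 0.706]
force: [-0.4, 0.1, -0.6]
gripper_width: 0.552
```

```bash
python3 -c "
from h import *
[viewer.capture('top') for _ in range(3)]"; python3 wv.py w31
python3 - <<'E'
from S import *
to([.448,-.144,.088],TH)
E
```

```text
p [ 0.4482 -0.1421  0.1622] yaw -0.0264 t 52.0833
t 52.13 p [ 0.4484 -0.1422  0.1624] yaw -0.026 F [ 0.5 -0.7  1. ] g 0.552 q [-0.21  0.55  0.68  2.08 -0.54  0.69  0.79]
  shift [ 0.0744 -0.0018 -0.0004] rot [-0.0013  0.0008  0.0004]
```

View pics/w31.png

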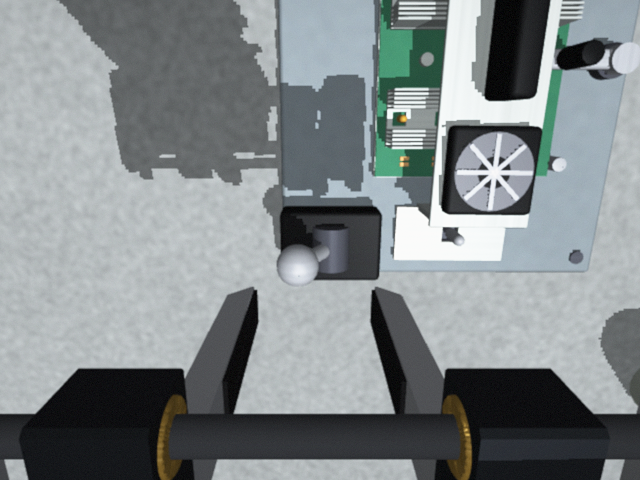

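Run:
```python
from S import *
cm=np.load('w31cm.npy',allow_pickle=True).item()
X=onz(cm,297.5,265,.082); print(X, onz(cm,318,265,.082)-X)
```

```text
[ 0.43702675 -0.14603434  0.082     ] [ 0.01249712 -0.00032619  0.        ]
```

Call:
send_rows(motion=[[[0, -0.003, -0.004, 0, 0, 0, 0.3], [0, -0.003, -0.004, 0, 0, 0, 0.3], [0, -0.003, -0.004, 0, 0, 0, 0.3], [0.015, -0.003, -0.004, 0, 0, 0, 0.3], [0.035, -0.003, -0.004, 0, 0, 0, 0.3], [0.055, -0.003, -0.004, 0, 0, 0, 0.3], [0.07, -0.003, -0.004, 0, 0, 0, 0.3], [0.0745, -0.003, -0.004, 0, 0, 0, 0.3], [0.0745, -0.003, -0.004, 0, 0, 0, 0.3], [0.0745, -0.003, -0.004, 0, 0, 0, 0.3]]])

```text
t: 52.97
eef_pos: [0.4441, -0.1452, 0.0879]
ee_rot: [0.009, 0.707, -0.01, 0.707]
force: [1.3, 1.1, -0.2]
gripper_width: 0.699
```

```bash
python3 wv.py w32
python3 - <<'E'
from S import *
to([.50,-.146,.088],TH)
im=viewer.capture('scene'); crop(im,250,90,450,250,4,'g1')
E
```

```text
p [ 0.4441 -0.1452  0.0879] yaw -0.0268 t 52.9667
t 53.02 p [ 0.4444 -0.1453  0.0882] yaw -0.027 F [ 0.3  0.2 -0.8] g 0.703 q [-0.1   0.66  0.53  2.14 -0.68  0.51  0.93]
  shift [0.0003 0.0008 0.0556] rot [-0.0017  0.0012  0.0004]
```

View pics/w32.png

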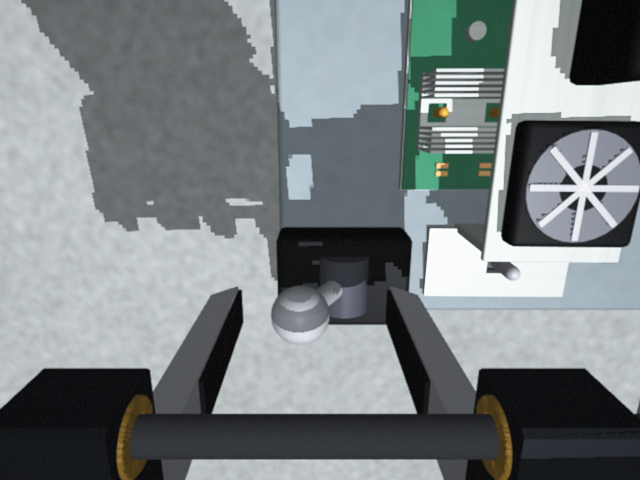

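View pics/g1.png

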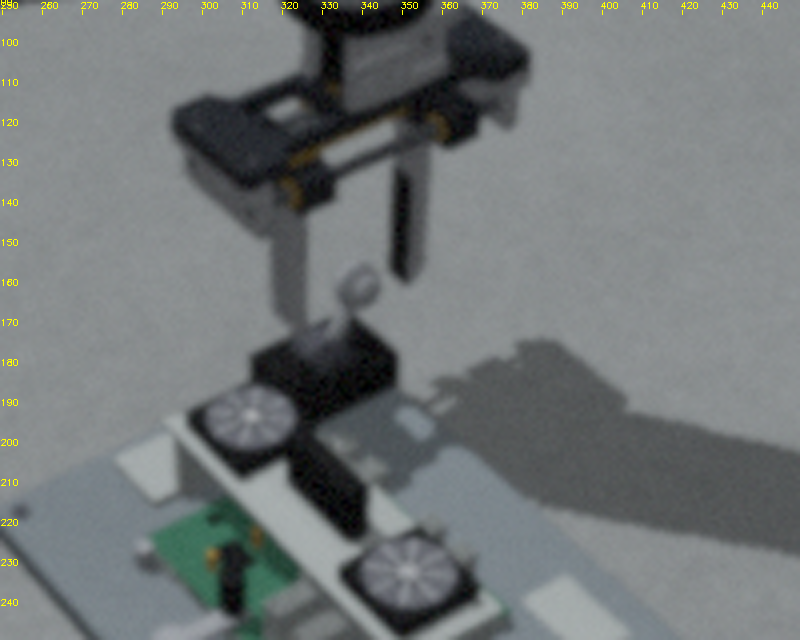

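Call:
send_rows(motion=[[[0, 0, 0.006, 0, 0, 0, 0.3], [0, 0, 0.012, 0, 0, 0, 0.3], [0, 0, 0.017, 0, 0, 0, 0.3], [0, 0, 0.022, 0, 0, 0, 0.3], [0, 0, 0.027, 0, 0, 0, 0.3], [0, 0, 0.032, 0, 0, 0, 0.3], [0, 0, 0.037, 0, 0, 0, 0.3], [0, 0, 0.042, 0, 0, 0, 0.3], [0, 0, 0.046, 0, 0, 0, 0.3], [0, 0, 0.046, 0, 0, 0, 0.3]]])

```text
t: 53.9
eef_pos: [0.4915, -0.1462, 0.0875]
ee_rot: [0.009, 0.706, -0.009, 0.708]
force: [1.1, 0.4, 0.1]
gripper_width: 0.701
```

```bash
python3 wv.py w33
python3 - <<'E'
from S import *
to([.502,-.146,.088],TH)
E
```

```text
p [ 0.4915 -0.1462  0.0875] yaw -0.0258 t 53.9
t 53.95 p [ 0.4911 -0.1463  0.0875] yaw -0.026 F [-0.3  0.4  0.3] g 0.705 q [-0.12  0.71  0.55  2.03 -0.66  0.59  0.86]
  shift [-0.0005  0.0005  0.0109] rot [-0.001   0.0016  0.0007]
```

View pics/w33.png

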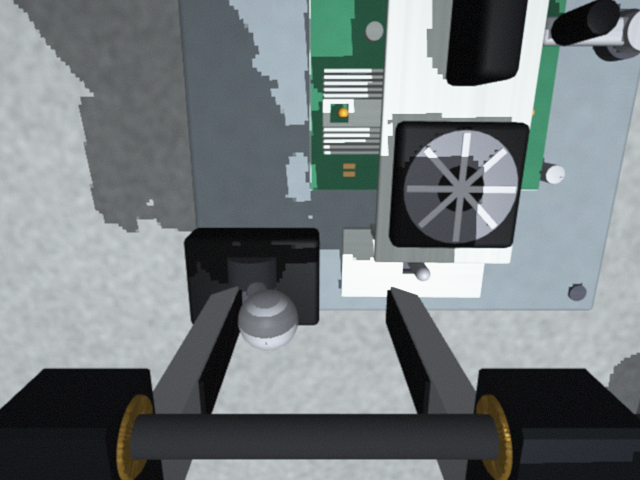

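Call:
send_rows(motion=[[[0, 0, 0.003, 0, 0, 0, 0.3], [0, 0, 0.006, 0, 0, 0, 0.3], [0, 0, 0.008, 0, 0, 0, 0.3], [0, 0, 0.01, 0, 0, 0, 0.3], [0, 0, 0.012, 0, 0, 0, 0.3], [0, 0, 0.014, 0, 0, 0, 0.3], [0, 0, 0.016, 0, 0, 0, 0.3], [0, 0, 0.017, 0, 0, 0, 0.3], [0, 0, 0.017, 0, 0, 0, 0.3], [0, 0, 0.017, 0, 0, 0, 0.3]]])

```text
t: 54.78
eef_pos: [0.5016, -0.1462, 0.0868]
ee_rot: [0.011, 0.71, -0.009, 0.704]
force: [-11.0, -1.5, 5.2]
gripper_width: 0.702
```

```bash
python3 wv.py w34
python3 - <<'E'
from S import *
to([.502,-.146,.088],TH)
E
```

```text
p [ 0.5016 -0.1462  0.0868] yaw -0.0275 t 54.7833
t 54.83 p [ 0.5017 -0.1462  0.0868] yaw -0.027 F [-11.1  -0.9   5.4] g 0.7 q [-0.13  0.72  0.56  1.99 -0.65  0.62  0.84]
  shift [-0.0012  0.0002  0.0003] rot [-0.0025 -0.009  -0.0024]
```

View pics/w34.png

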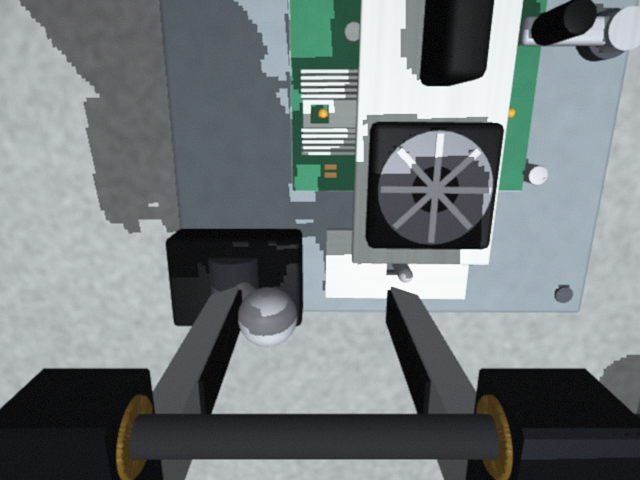

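Call:
send_rows(motion=[[[0, 0, -0.006, 0, 0, 0, 0.3], [0, 0, -0.014, 0, 0, 0, 0.3], [-0.005, 0, -0.014, 0, 0, 0, 0.3], [-0.03, 0, -0.014, 0, 0, 0, 0.3], [-0.06, 0, -0.014, 0, 0, 0, 0.3], [-0.09, 0, -0.014, 0, 0, 0, 0.3], [-0.12, 0.0, -0.014, 0, 0, 0, 0.3], [-0.15, 0, -0.014, 0, 0, 0, 0.3], [-0.16, 0, -0.014, 0, 0, 0, 0.3], [-0.16, 0, -0.014, 0, 0, 0, 0.3]]])

```text
t: 55.67
eef_pos: [0.4951, -0.1468, 0.2504]
ee_rot: [0.009, 0.705, -0.009, 0.709]
force: [-0.5, 0.1, -0.5]
gripper_width: 0.7
```

```bash
python3 wv.py w35
python3 - <<'E'
from S import *
to([.45,-.30,.27],TH)
im=viewer.capture('scene'); crop(im,200,110,440,310,3.3,'g2')
E
```

```text
p [ 0.4951 -0.1468  0.2504] yaw -0.0259 t 55.6667
t 55.72 p [ 0.4939 -0.1461  0.2484] yaw -0.026 F [ 0.1 -0.3 -0.1] g 0.698 q [-0.29  0.5   0.78  1.87 -0.43  0.95  0.66]
  shift [-0.0218 -0.155  -0.0399] rot [-0.0007  0.0034 -0.0001]
```

View pics/g2.png

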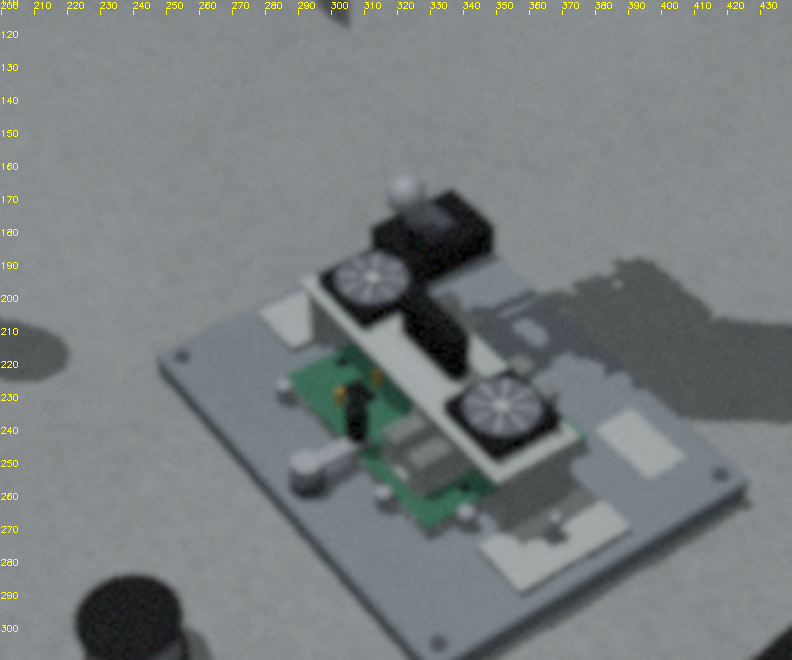

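View pics/w35.png

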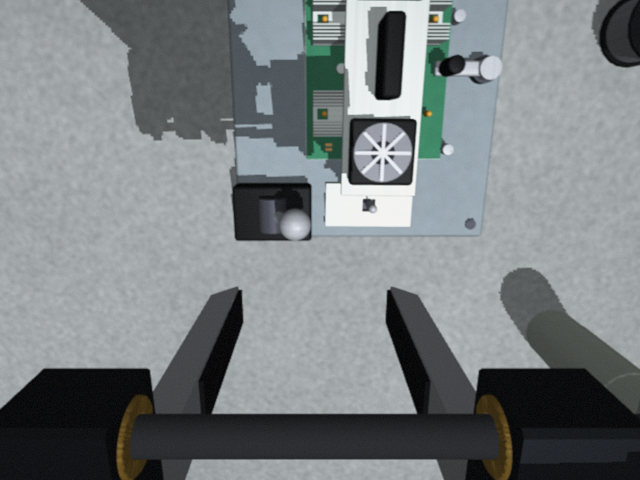

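Run:
```python
from S import *
cm=np.load('w35cm.npy',allow_pickle=True).item(); cs=viewer.camera_model('scene'); ct=viewer.camera_model('top')
print(tri([cm,cs],[(294,224),(322.2,167.1)]))
to([.54,-.10,.34],TH)
```

```text
(array([ 0.48025073, -0.14698409,  0.08556656]), [array([1.3, 1.2]), array([0.6, 0.1])])
t 55.77 p [ 0.493  -0.1456  0.2471] yaw -0.026 F [-0.2 -0.1  0.2] g 0.7 q [-0.29  0.5   0.78  1.87 -0.43  0.95  0.66]
  shift [-0.0929  0.0469  0.0459] rot [-0.0008  0.0004 -0.0007]
```

Call:
send_rows(motion=[[[-0.02, 0.0, 0, 0, 0, 0, 0.3], [-0.05, 0.01, 0.01, 0, 0, 0, 0.3], [-0.08, 0.02, 0.02, 0, 0, 0, 0.3], [-0.09, 0.03, 0.03, 0, 0, 0, 0.3], [-0.09, 0.04, 0.04, 0, 0, 0, 0.3], [-0.09, 0.046, 0.045, 0, 0, 0, 0.3], [-0.09, 0.046, 0.045, 0, 0, 0, 0.3], [-0.09, 0.046, 0.045, 0, 0, 0, 0.3], [-0.09, 0.046, 0.045, 0, 0, 0, 0.3], [-0.09, 0.046, 0.045, 0, 0, 0, 0.3]]])

```text
t: 56.6
eef_pos: [0.5381, -0.1022, 0.3367]
ee_rot: [0.01, 0.708, -0.01, 0.706]
force: [-0.1, -0.3, 0.9]
gripper_width: 0.698
```

```bash
python3 wv.py w36
python3 - <<'E'
from S import *
im=np.load('w36.npy'); crop(im,150,0,480,290,2.4,'g3')
im=viewer.capture('top'); cv2.imwrite('pics/g4.png',im[:,:,::-1])
E
```

```text
p [ 0.5381 -0.1022  0.3367] yaw -0.0282 t 56.6
```

View pics/g3.png

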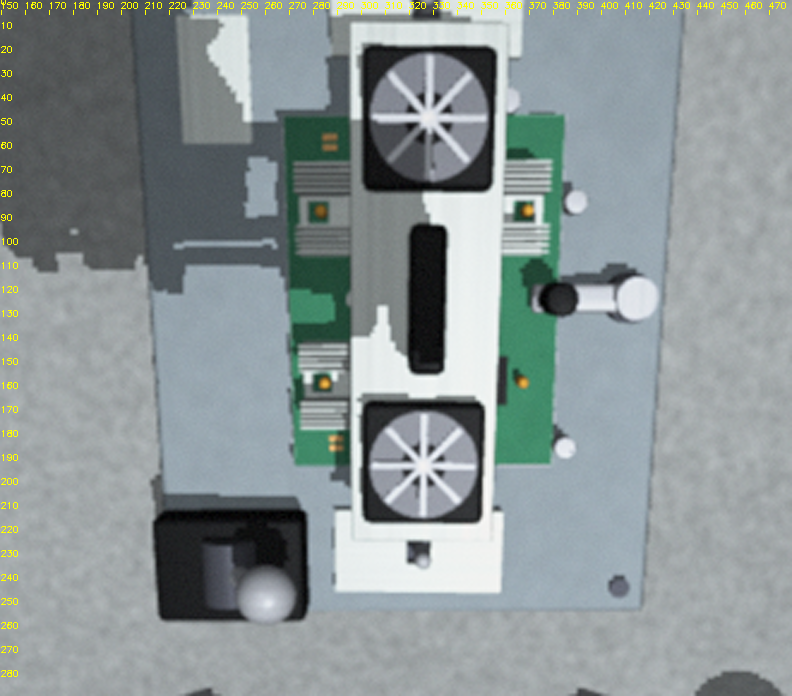

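View pics/g4.png

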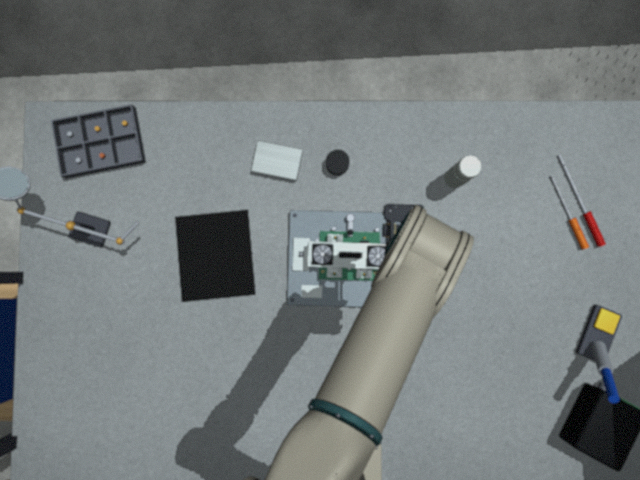

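Run:
```python
from S import *
cm=np.load('w36cm.npy',allow_pickle=True).item()
f=lambda a,b:(150+a/2.4-.5,b/2.4-.5)
P=[(576,201,65,40,.035),(565,447,65,-66,.035),(513,99,35,80,.035),(423,562,0,-118,.044)]
W=[onz(cm,*f(a,b),z)[:2] for a,b,_,_,z in P]; th,t,r=se2(np.array([p[2:4] for p in P])/1e3,W); print(th,t,r.tolist())
R=np.array([[np.cos(th),-np.sin(th)],[np.sin(th),np.cos(th)]])
g=lambda a,b,z:(R.T@(onz(cm,*f(a,b),z)[:2]-t)*1e3).round(1)
print('board corners',[g(*p,.031).tolist() for p in [(564,116),(550,463),(285,114),(295,465)]])
k,p=g(560,299,.067),g(636,298,.045); print('knob',k,'pivot',p,'ang',np.arctan2(-(k-p)[0],(k-p)[1]))
print('fans',g(429,118,.088),g(424,467,.088))
print('studs',g(320,211,.0435),g(528,211,.0435),g(324,383,.0435))
```

```text
-0.031605227561750424 [ 0.55175235 -0.0268823 ] [[0.8, 0.0], [0.2, -0.3], [-0.7, 0.2], [-0.2, 0.1]]
board corners [[57.9, 73.9], [58.9, -73.8], [-59.9, 74.3], [-59.3, -75.2]]
knob [54.4  0. ] pivot [90.4  0.2] ang 1.5763518251955893
fans [-0.7 65. ] [ -1.  -65.9]
studs [-44.9  35. ] [42.8 35.3] [-44.4 -36.4]
```

Run:
```python
from h import *
print(sensors.sense()['t'], bot.hand_in())
```

```text
the job is handed in; nothing more can be done
56.7 None
```

The job is done in the order asked and handed in at about 57 s of robot time. My last checks found everything in place; the hand-in itself gives no verdict.

- **Board:** I pushed the near right corner round with closed fingers while the far left corner bore on the pins. It went about 0.02 rad too far, so I trued it up with light pushes on the near edge and then the right edge. Just after that it lay within 0.5 mm and 0.003 rad of its place. The last view, with the bridge on, shows its corners at the nested place to within about 2 mm, which is the camera's error.
- **Hold-down arm:** It is against its stop, read as 1.573 to 1.576 rad.
- **Heat sinks:** There were three. They are on the far left, near left and near right seats, each pressed down with its studs showing through both holes. One was knocked aside on the mat before I picked it up, so I found it again first.
- **Fan bridge:** It went onto both pegs to the height expected when fully down. Its middle is within 1 mm of the nest point.
- **Switch:** I threw it last, right to its stop. The tip moved about 43 mm, against the 43 mm given.

The tin, spray can and reel look unmoved. Highest force I read at the wrist was about 18 N. Two figures disagreed:

- **Camera offset:** The top and wrist cameras differed by 2 to 4 mm in x. For the last few millimetres of each fit I lined the parts up against the studs or pegs in one picture.
- **Stand angle:** In the final picture the stand's angle read −0.032 rad, against about −0.025 rad earlier. I put this down to measurement error, since the stand is fixed.

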